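Load and lock a label spindle

TASK

Load the sloping spindle of the label stand: slide the label roll on until it sits against the black shoulder, then the flanged collar, hub first, until its hub sits against the roll, and last drop the red lock plate, tab up, astride the square neck in the groove near the tip until it is fully down, so that nothing can come off. Let go of everything, and leave the stamp and the pen where they stand.

Things in the scene. Friction and masses are not known exactly. Their poses are not given: they have to be found in the camera images.
- spindle: Fixed steel spindle of a grey label stand. Origin: on its axis at the front face of its black shoulder (42 mm dia, reaching 30 mm back to a grey back plate), 85 mm above the table. z runs along the spindle to its free tip, 30 deg above level; x points up, square to the spindle; y is level. Shaft 27 mm dia from z = 0 to 66 mm, then a groove; the plate reaches 36 mm to +x, 45 mm to each side
- neck (a point): Middle of the groove, on the spindle's axis, at z = 74.5 mm. Groove from 66 to 83 mm: square neck 14 x 14 mm, flats square to the spindle's x and y. Then a nose 27 mm dia from 83 to 100 mm, tapered at the tip. The home collar ends at 70 mm, so the lock plate's room is 70 to 83 mm
- reel_centre (a point): Centre of the loose label roll: 81 mm outside dia, 30 mm wide, bore about 36 mm, about 0.12 kg. Its own z axis is the roll's axis (both ends alike). It stands on edge, axis level, in a narrow blue rack between two cheeks whose tops are 5 mm below its centre; only the part above is exposed
- flange_centre (a point): Centre of the orange flange (76 mm dia, 10 mm thick, bore 34 mm) of the loose collar, about 0.1 kg. The collar's own x axis is its axis and points from the flange to the black hub (44 mm dia, 30 mm long, same bore). It stands on edge, axis level, the flange's lowest 13 mm in a slot of a blue rack, hub resting on it; the hub faces roughly as the spindle's foot does
- hub_end (a point): Centre of the free end face of the collar's hub, 35 mm from flange_centre
- plate_centre (a point): Centre (half-way up) of the loose red lock plate, 6 mm thick, 110 mm tall, 0.12 kg, upright in a blue rack's 8.5 mm slot that hides its lower 40 mm; may lean a little. Own x: square to the plate (faces alike); z: up to its tab. Upper 50 mm: tab 36 mm wide; below: 54 mm wide, with a slot 18 mm wide, open and flared at the bottom, its closed top 23 mm below this centre
- saddle (a point): Middle of the closed top of the lock plate's slot, 32 mm above the ends of its legs: it rests on the top flat of the spindle's square neck (7 mm above the axis) when home
- stamp: Small red and black hand stamp standing on the table, 26x45x74 mm, origin under its centre; a bystander
- pen: Marker pen lying on the table, 135 mm long; a bystander
Mind the look-alikes: they are no part of the job. What is meant by the part that bears reel_centre is not pink, and is the larger of those in its own colour.

How it is judged:
On the way, in this order (a step that is already met when the one before it is completed fails the run):
1. the label roll is on the spindle against the shoulder, let go (z of reel_centre in the frame of spindle between 0.01 and 0.021 m and x of reel_centre in the frame of spindle between -0.012 and 0.012 m and y of reel_centre in the frame of spindle between -0.012 and 0.012 m and angle between the z axis of reel_centre and the z axis of spindle, either way round below 0.2 rad and contact force between the fingers and label_reel below 0.1 N), for 0.2 s.
2. then the collar is on the spindle with its hub against the roll, let go (z of reel_centre in the frame of spindle between 0.01 and 0.021 m and x of reel_centre in the frame of spindle between -0.012 and 0.012 m and y of reel_centre in the frame of spindle between -0.012 and 0.012 m and angle between the z axis of reel_centre and the z axis of spindle, either way round below 0.2 rad and z of flange_centre in the frame of spindle between 0.06 and 0.071 m and x of flange_centre in the frame of spindle between -0.01 and 0.01 m and y of flange_centre in the frame of spindle between -0.01 and 0.01 m and z of hub_end in the frame of spindle between 0.024 and 0.037 m and contact force between the fingers and collar below 0.1 N), for 0.2 s.
3. then the lock plate sits astride the neck, fully down, let go (z of reel_centre in the frame of spindle between 0.01 and 0.021 m and x of reel_centre in the frame of spindle between -0.012 and 0.012 m and y of reel_centre in the frame of spindle between -0.012 and 0.012 m and angle between the z axis of reel_centre and the z axis of spindle, either way round below 0.2 rad and z of flange_centre in the frame of spindle between 0.06 and 0.071 m and x of flange_centre in the frame of spindle between -0.01 and 0.01 m and y of flange_centre in the frame of spindle between -0.01 and 0.01 m and z of hub_end in the frame of spindle between 0.024 and 0.037 m and z of saddle in the frame of spindle between 0.068 and 0.082 m and x of saddle in the frame of spindle between 0.003 and 0.013 m and y of saddle in the frame of spindle between -0.006 and 0.006 m and angle between the x axis of plate_centre and the z axis of spindle, either way round below 0.25 rad and x of plate_centre in the frame of spindle between 0.022 and 0.045 m and contact force between the fingers and lock_plate below 0.1 N), for 0.2 s.
At the end, for the whole second after the job is handed in: Along the spindle from its origin: roll centre at 10-21 mm, flange centre 60-71, hub end 24-37, saddle 68-82; roll within 12 mm and collar 10 mm of the axis; saddle 3-13 mm above the axis, 6 mm sideways; plate centre 22-45 mm above; roll square within 0.2, plate 0.25 rad; at rest, let go (z of reel_centre in the frame of spindle between 0.01 and 0.021 m and x of reel_centre in the frame of spindle between -0.012 and 0.012 m and y of reel_centre in the frame of spindle between -0.012 and 0.012 m and angle between the z axis of reel_centre and the z axis of spindle, either way round below 0.2 rad and z of flange_centre in the frame of spindle between 0.06 and 0.071 m and x of flange_centre in the frame of spindle between -0.01 and 0.01 m and y of flange_centre in the frame of spindle between -0.01 and 0.01 m and z of hub_end in the frame of spindle between 0.024 and 0.037 m and z of saddle in the frame of spindle between 0.068 and 0.082 m and x of saddle in the frame of spindle between 0.003 and 0.013 m and y of saddle in the frame of spindle between -0.006 and 0.006 m and angle between the x axis of plate_centre and the z axis of spindle, either way round below 0.25 rad and x of plate_centre in the frame of spindle between 0.022 and 0.045 m and linear speed of each of label_reel, collar, lock_plate below 0.03 m/s); the robot touches nothing.
It fails at once if the stamp or pen is moved more than 30 mm (distance of any of stamp, pen from where it was at the start of the episode above 0.03 m).
It also fails if it takes over 67 s, if anything falls off the work surface, if the arm or the gripper's body presses on something with over 40 N, if the wrist force passes 120 N, or if a joint passes its speed limit or range.

ROBOT

A 6-joint arm with a two-finger parallel gripper is mounted at the origin on the work surface; the furniture and walls round the work are solid. World frame = base frame: x ahead of the robot, y to its left, z up, the work surface at z = 0. Lengths are in m, angles in rad, forces in N, time in s.
With the tool pointing down it reaches from about 0.275 to 0.725 m from the base axis. Payload 15.9 kg.
Tool frame: the origin (TCP) lies on the centre line of the jaws, within the pads' length; the fingertips stand 25 mm ahead of it and the grasp point (between the pads) lies 6 mm ahead of it (arm.tips_ahead is the distance from the TCP to the fingertips, in m); y points along the fingers, x is the direction in which the jaws open and shut, and the axes are right-handed (so a half turn about y gives the same grasp; the last joint's range is limited). The gripper opens to 85 mm and grips with 20 to 120 N. Pads are 22 mm wide; open, the fingers measure 114 mm over their backs; the gripper's body (76 mm by 85 mm) begins 54 mm behind the grasp point. The pads swing forward as they close: fully open they stand 13 mm farther back than shut.
Start: joints at [1.247, 0.213, -0.034, 1.323, 0, 1.571], TCP at [0.159, 0.474, 0.256] pointing down, gripper open.
Joint ranges: [-2.98, 2.98], [-0.74, 1.72], [-1.14, 1.35], [-2.1, 2.04], [-1.57, 1.44], [-3.14, 3.14]. Speed limits (rad/s): [1.89, 1.89, 2.39, 2.57, 3.14, 3.14].

INTERFACE

Orientations are given as a unit quaternion [x, y, z, w].
In Python, from workcell import arm, vision gives the robot as it stands.
- The arm moves only by the tool servo_tool, never from a script. Its argument "motion" is a list of rows, each a list of 3 entries, a list of its own where there are three numbers: the opening, from -1 (shut) to 1 (fully open), then the shift along the world's x, y, z in cm, then the turn about the world's z in rad. In form: [[fingers, [x, y, z], yaw], ...]. A call has 1 to 10 rows; each row shifts and turns the pose as measured when the row begins; what a row does not reach is not made up. A row lasts 1/10 s, in which the tool goes at most 50 mm and 8.59 degrees, less where a joint would pass 70% of its speed; a pose out of reach is approached as far as the arm can. A call is refused whole if a number of a shift passes 5 or a number of a turn 0.15, either way. A call with a gripper value outside its range is refused whole. The fingers move at their own pace and stop on an object; the grip force is fixed at half the most. Time passes only in rows, so rows that do not move let the fingers close. It gives the time, the measured TCP pose, the force and the opening at its end, in the units of the state.
- arm.observe(): the state, without advancing time (a new reading comes with each control period).
- vision.snapshot(name): name is "side" or "top"; returns the picture (420x560x3 uint8, red, green, blue); there is no depth.
- vision.get_calibration(name): a dict with "mtx" (3x3 intrinsics, pixels), "camera_from_world" (4x4, takes a point from world to camera coordinates). Camera axes: x right, y up, looking along -z (the intrinsics and any distortion apply to the point x, -y, -z); pixel columns grow to the right and rows downward; lengths in m; the calibration is good to about 2 mm. A picture is of the moment at which its call begins. get_calibration takes no time and is no camera call.
- arm.sign_off(): hands the job in, once; it reports no verdict.
The state is a dict: "time_s": time; "joints": joint angles; "qvel": joint speeds; "tau": joint torques, N m; "ee_pos": TCP position; "tool_rot": TCP orientation; "ft_force": force on the tool from outside, world axes, zero at the start; "wrist_torque": the same for the moment, N m; "grip_width": finger opening in m.
Only numpy, scipy, OpenCV 4.12 (cv2) and the standard library are available. Lean on these libraries where they do the work, as an engineer would, in place of code of your own. Each camera call takes 0.05 s, during which the arm holds its last target.

## Working session

There is one attempt and no reset: what is moved stays moved. The work goes in short steps, Python scripts to look and compute and a tool call to move; the robot and the scene stay as the last step left them, time stands still between calls to the robot, and variables do not carry over. Pictures are saved under pics/ and viewed, and the job is handed in when it is done.

Besides the shell and the picture viewer there is one more tool, called after ">>>" by a JSON object that holds its "method" and its "body". servo_tool: Moves the arm, as the interface text tells. Its arguments: {"type":"object","properties":{"motion":{"type":"array"}},"required":["motion"]}

```bash
ls; mkdir -p pics; python3 - <<'E'
from workcell import arm, vision
import cv2, numpy as np
np.set_printoptions(precision=4,suppress=True)
for n in ("side","top"):
    im=vision.snapshot(n); cv2.imwrite(f"pics/{n}0.png",im[:,:,::-1])
    c=vision.get_calibration(n); print(n,c)
print(arm.observe())
E
```

```text
pics
side {'mtx': array([[417.2261,   0.    , 281.4061],
       [  0.    , 417.2261, 210.8477],
       [  0.    ,   0.    ,   1.    ]]), 'camera_from_world': array([[-0.9963, -0.0812, -0.0265,  0.5583],
       [ 0.0135, -0.4554,  0.8902, -0.0701],
       [-0.0843,  0.8866,  0.4549, -0.9895],
       [ 0.    ,  0.    ,  0.    ,  1.    ]])}
top {'mtx': array([[526.3331,   0.    , 282.555 ],
       [  0.    , 526.3331, 210.34  ],
       [  0.    ,   0.    ,   1.    ]]), 'camera_from_world': array([[ 0.0243, -0.9991,  0.0334,  0.034 ],
       [ 0.9958,  0.0271,  0.0871, -0.5484],
       [-0.088 ,  0.0311,  0.9956, -1.1572],
       [ 0.    ,  0.    ,  0.    ,  1.    ]])}
{'time_s': 0.1, 'joints': array([ 1.247 ,  0.2133, -0.0349,  1.3235, -0.    ,  1.5708]), 'qvel': array([ 0.001 ,  0.001 ,  0.0025,  0.0013, -0.0007, -0.0005]), 'tau': array([ -0.0011, -68.725 ,  48.7807,   0.0122,  -0.    ,   0.    ]), 'ee_pos': array([0.159 , 0.4738, 0.2559]), 'tool_rot': array([ 0.5743,  0.4126, -0.4131, -0.5739]), 'ft_force': array([0.1997, 0.327 , 0.6479]), 'wrist_torque': array([-0.004 ,  0.0089, -0.0304]), 'grip_width': 0.0852846326439455}
```

View pics/side0.png

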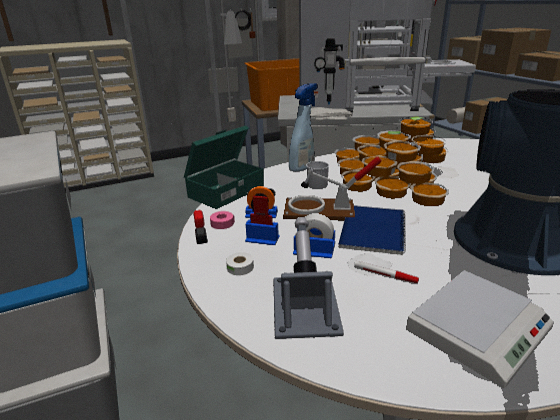

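View pics/top0.png

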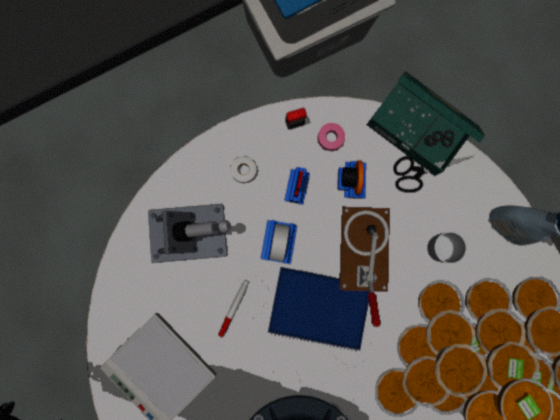

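```bash
python3 - <<'E'
import cv2
t=cv2.imread("pics/top0.png"); s=cv2.imread("pics/side0.png")
cv2.imwrite("pics/t1.png",cv2.resize(t[150:280,140:380],None,fx=3.3,fy=3.3,interpolation=cv2.INTER_CUBIC))
cv2.imwrite("pics/s1.png",cv2.resize(s[170:345,190:350],None,fx=3.4,fy=3.4,interpolation=cv2.INTER_CUBIC))
E
```

```text
(no output)
```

View pics/t1.png

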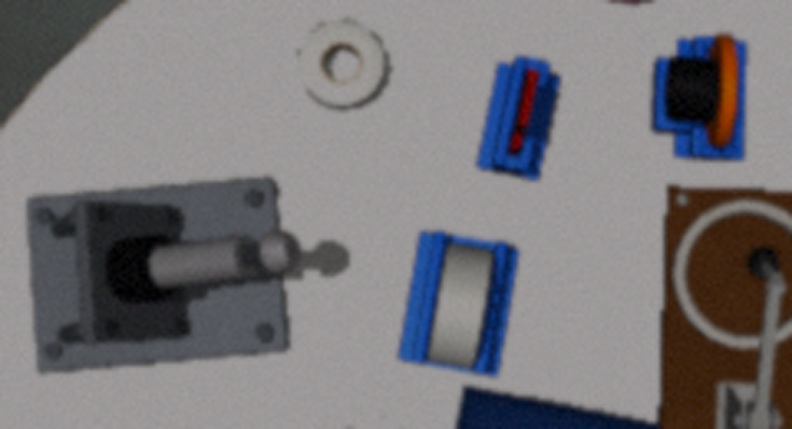

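View pics/s1.png

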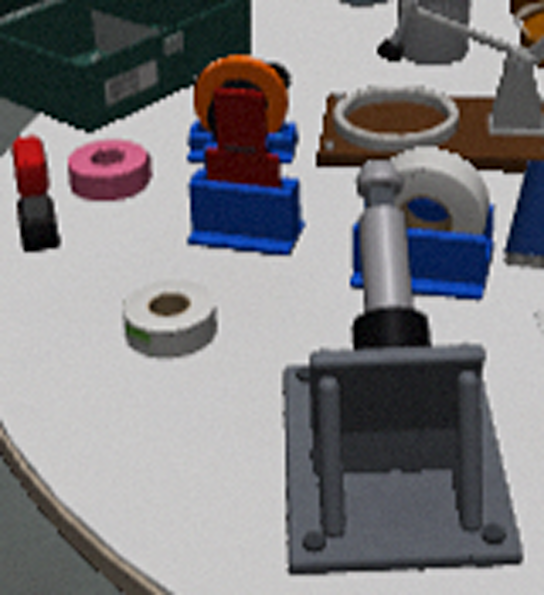

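```bash
cat > h.py <<'E'
import numpy as np, cv2
from workcell import arm, vision
np.set_printoptions(precision=4,suppress=True)
def cal(n):
    c=vision.get_calibration(n); return np.array(c["mtx"]),np.array(c["camera_from_world"])
def proj(n,p):
    K,T=cal(n); q=T[:3,:3]@np.asarray(p,float)+T[:3,3]; q=np.array([q[0],-q[1],-q[2]]); u=K@q; return u[:2]/u[2]
def ray(n,px):
    K,T=cal(n); d=np.linalg.inv(K)@np.array([px[0],px[1],1.]); d=np.array([d[0],-d[1],-d[2]])
    R=T[:3,:3]; o=-R.T@T[:3,3]; d=R.T@d; return o,d/np.linalg.norm(d)
def onz(n,px,z):
    o,d=ray(n,px); return o+d*(z-o[2])/d[2]
def tri(pt,ps):
    o1,d1=ray("top",pt);o2,d2=ray("side",ps)
    A=np.stack([d1,-d2],1); s=np.linalg.lstsq(A,o2-o1,rcond=None)[0]
    a=o1+d1*s[0];b=o2+d2*s[1]; return (a+b)/2,np.linalg.norm(a-b)
def snap(n,name):
    im=vision.snapshot(n); cv2.imwrite(f"pics/{name}.png",im[:,:,::-1]); return im
def crop(src,dst,x0,x1,y0,y1,f):
    im=cv2.imread(f"pics/{src}.png")[y0:y1,x0:x1]
    im=cv2.convertScaleAbs(cv2.resize(im,None,fx=f,fy=f,interpolation=cv2.INTER_CUBIC),alpha=1.5)
    for x in range(x0,x1,10): cv2.putText(im,str(x),(int((x+.5-x0)*f),10),0,.35,(0,255,0));cv2.line(im,(int((x+.5-x0)*f),0),(int((x+.5-x0)*f),im.shape[0]),(0,255,0),1)
    for y in range(y0,y1,10): cv2.putText(im,str(y),(0,int((y+.5-y0)*f)),0,.35,(0,255,255));cv2.line(im,(0,int((y+.5-y0)*f)),(im.shape[1],int((y+.5-y0)*f)),(0,255,255),1)
    cv2.imwrite(f"pics/{dst}.png",im)
E
python3 - <<'E'
from h import *
print(arm.tips_ahead)
crop("top0","ta",140,250,195,270,7)
crop("side0","sa",270,345,205,300,6)
crop("top0","tb",255,375,150,270,5)
crop("side0","sb",240,345,180,265,7)
E
```

```text
0.025
```

View pics/ta.png

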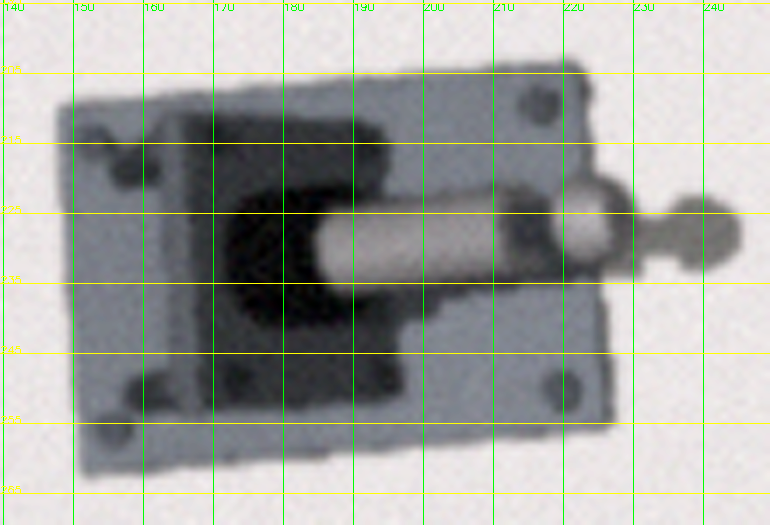

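View pics/sa.png

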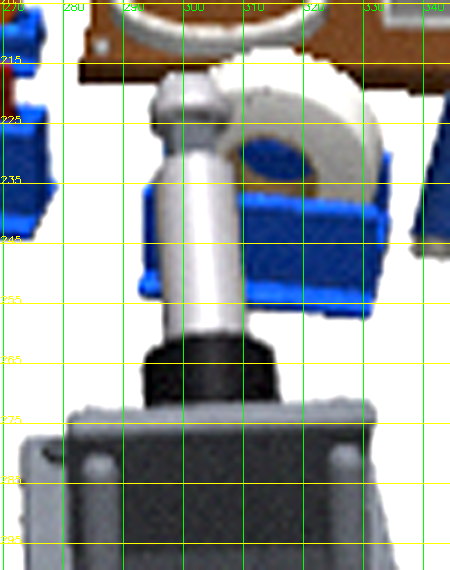

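View pics/tb.png

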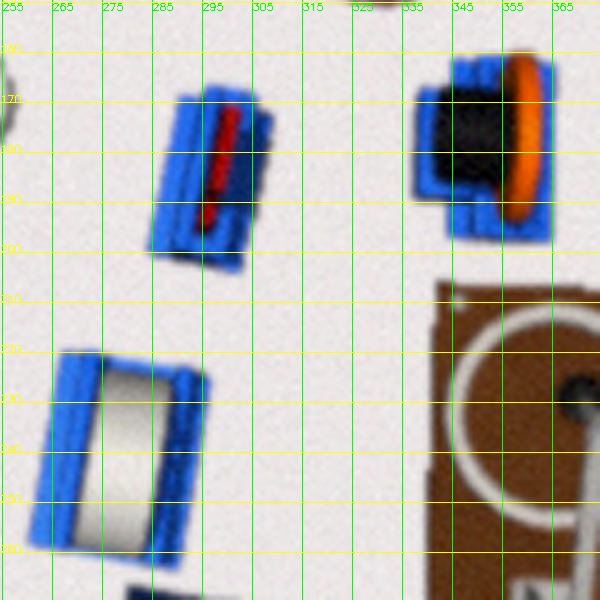

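View pics/sb.png

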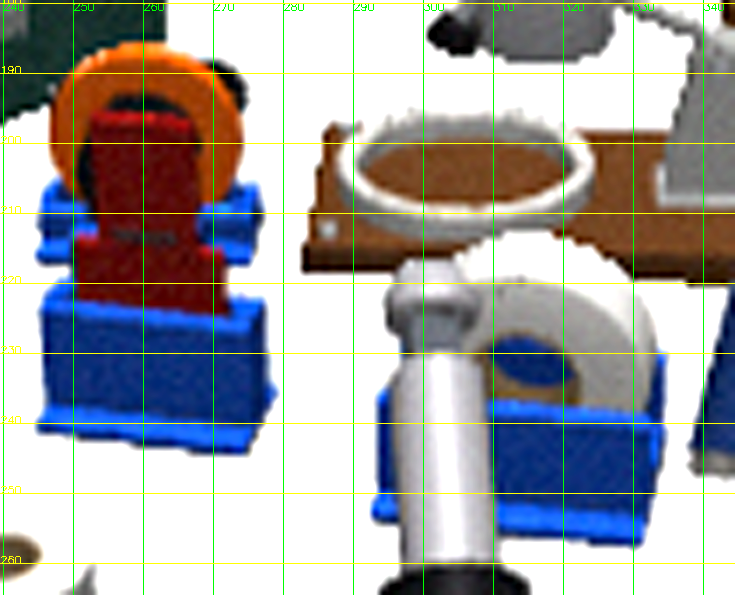

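```bash
python3 - <<'E'
from h import *
def pl(n,a,b):
    o,d=ray(n,a);_,e=ray(n,b);N=np.cross(d,e);N/=np.linalg.norm(N);return N,N@o
N1,c1=pl("top",(190,225.1),(222,221.8)); N2,c2=pl("side",(301.5,222),(304.3,266))
d=np.cross(N1,N2);d/=np.linalg.norm(d); print("dir",d,np.degrees(np.arcsin(d[2])),np.degrees(np.arctan2(d[1],d[0])))
A=np.stack([N1,N2,[0,0,1]]);p=np.linalg.solve(A,[c1,c2,.085]);print("origin guess",p)
for a,b in [((148.5,209.5),(221,204)),((151,262),(226.5,255.5)),((148.5,209.5),(151,262)),((222.5,205),(226.5,255.5))]:
    A_=onz("top",a,.008);B=onz("top",b,.008);v=B-A_;print(A_,B,np.degrees(np.arctan2(v[1],v[0])),np.linalg.norm(v))
for z in (0,.066,.083,.1):
    q=p+np.array([np.cos(np.radians(-86))*np.cos(np.pi/6),np.sin(np.radians(-86))*np.cos(np.pi/6),.5])*z
    print(z,q,proj("top",q),proj("side",q))
# tip center
print(tri((186.5,225.3),(304.2,261.5)))
E
```

```text
dir [ 0.0843 -0.8947  0.4387] 26.01965237040942 -84.61998652515658
origin guess [0.4848 0.4013 0.085 ]
[0.5423 0.3498 0.008 ] [0.5593 0.1875 0.008 ] -84.04187348264486 0.16321902708702787
[0.4248 0.3389 0.008 ] [0.4434 0.1712 0.008 ] -83.684404216424 0.1686887419342852
[0.5423 0.3498 0.008 ] [0.4248 0.3389 0.008 ] -174.65604108424387 0.11803089431908344
[0.5571 0.184  0.008 ] [0.4434 0.1712 0.008 ] -173.55017751577986 0.11444609026324033
0 [0.4848 0.4013 0.085 ] [114.3973 232.8965] [307.9157 322.8182]
0.066 [0.4888 0.3443 0.118 ] [138.1364 230.9406] [306.3648 282.4369]
0.083 [0.4899 0.3296 0.1265] [144.4731 230.4185] [305.9918 272.7246]
0.1 [0.4909 0.3149 0.135 ] [150.9048 229.8885] [305.6288 263.2723]
(array([0.4998, 0.2502, 0.095 ]), np.float64(0.008735595123993167))
```

```bash
cat >> h.py <<'E'
def frame(X,Y,yaw,Z=.085):
    a=yaw; h=np.array([np.cos(a),np.sin(a),0]); c,s=np.cos(np.pi/6),.5; up=np.array([0,0,1.])
    z=h*c+up*s; x=-h*s+up*c; y=np.cross(z,x); return np.array([X,Y,Z]),x,y,z
def sp(f,x,y,z): return f[0]+(f[1]*x+f[2]*y+f[3]*z)/1000
E
python3 - <<'E'
from h import *
from scipy.optimize import least_squares
F=[("top",(13.5,0,0),(184.5,225.5),(1,1)),("top",(13.5,0,66),(211,222.7),(1,1)),("top",(13.5,0,83),(217.8,222),(1,1)),
("side",(21,0,0),(304.2,259.8),(1,1)),("side",(13.5,0,66),(302.3,230.3),(1,1)),("side",(0,0,90),(301.6,222),(1,0))]
def r(v,full=False):
    f=frame(v[0],v[1],v[2],v[3]);o=[]
    for n,q,px,w in F:o+=list((proj(n,sp(f,*q))-px)*w)
    return np.array(o)
for z in (None,.085):
    if z: s=least_squares(lambda v:r([v[0],v[1],np.radians(-84),z]),[.49,.24])
    else: s=least_squares(r,[.49,.24,-1.466,.085])
    print(s.x,s.fun.reshape(-1,2).round(1).tolist())
E
```

```text
[ 0.4999  0.2465 -1.4797  0.0853] [[0.3, 2.1], [-0.3, 2.1], [-0.2, 2.1], [-2.0, -0.3], [-1.9, -0.1], [-1.9, 0.0]]
[0.4994 0.2464] [[0.4, 2.4], [-0.3, 2.1], [-0.2, 1.9], [-1.7, -0.2], [-2.0, -0.0], [-2.2, 0.0]]
```

```bash
python3 - <<'E'
from h import *
for p in [(275.3,337.6),(343.5,333.8),(274.4,278.2)]: print(onz("side",p,.008))
for n in("top","side"):
    o,_=ray(n,(0,0));print(n,o)
crop("side0","sc",265,350,260,345,7)
E
```

```text
[0.5417 0.3556 0.008 ]
[0.4249 0.3402 0.008 ]
[0.5596 0.186  0.008 ]
top [0.4435 0.0849 1.1988]
side [0.4738 0.8907 0.5273]
```

View pics/sc.png

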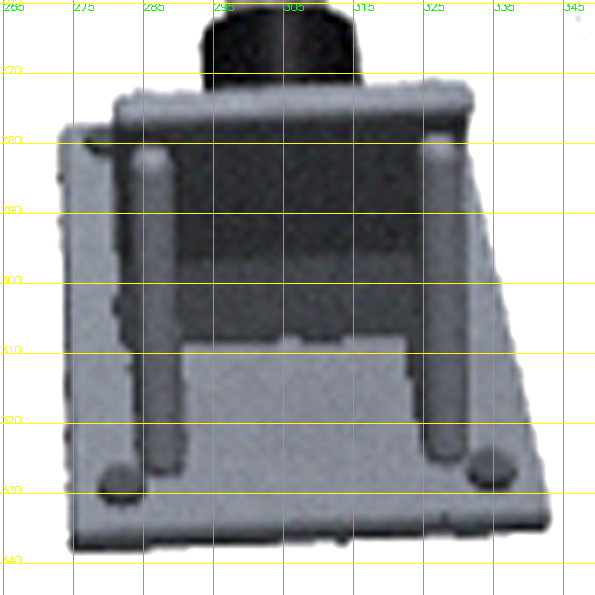

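```bash
python3 - <<'E'
from h import *
for X,Y in((.4994,.2464),(.4955,.2464),(.5035,.2464)):
  f=frame(X,Y,np.radians(-84))
  print(X)
  for q in [(36,45,-30),(36,-45,-30),(36,45,-40),(36,-45,-40),(-36,45,-30),(-36,-45,-30),(13.5,0,0),(0,0,100)]:
    print(q,sp(f,*q),proj("top",sp(f,*q)),proj("side",sp(f,*q)))
E
```

```text
0.4994
(36, 45, -30) [0.45   0.2854 0.1012] [167.8848 250.8329] [329.5527 270.4067]
(36, -45, -30) [0.5396 0.2948 0.1012] [165.2039 207.5771] [278.0292 272.238 ]
(36, 45, -40) [0.4491 0.294  0.0962] [164.1316 251.1933] [330.1083 275.6941]
(36, -45, -40) [0.5387 0.3035 0.0962] [161.4879 208.1171] [278.1974 277.545 ]
(-36, 45, -30) [0.4538 0.2496 0.0388] [189.6668 249.8122] [326.2917 286.5514]
(-36, -45, -30) [0.5433 0.259  0.0388] [186.9904 208.9354] [278.7154 288.2585]
(13.5, 0, 0) [0.4987 0.2531 0.0967] [184.8947 227.8372] [302.3602 261.4684]
(0, 0, 100) [0.5085 0.1603 0.135 ] [228.4345 223.1828] [299.0882 218.9417]
0.4955
(36, 45, -30) [0.4461 0.2854 0.1012] [167.8028 252.7265] [331.8012 270.4637]
(36, -45, -30) [0.5357 0.2948 0.1012] [165.1216 209.444 ] [280.2569 272.2958]
(36, 45, -40) [0.4452 0.294  0.0962] [164.0487 253.079 ] [332.3739 275.7539]
(36, -45, -40) [0.5348 0.3035 0.0962] [161.4048 209.9763] [280.442  277.6057]
(-36, 45, -30) [0.4499 0.2496 0.0388] [189.5958 251.6009] [328.3665 286.6108]
(-36, -45, -30) [0.5394 0.259  0.0388] [186.9191 210.7003] [280.7725 288.3187]
(13.5, 0, 0) [0.4948 0.2531 0.0967] [184.8187 229.7067] [304.4944 261.5189]
(0, 0, 100) [0.5046 0.1603 0.135 ] [228.3701 225.1114] [301.0519 218.9713]
0.5035
(36, 45, -30) [0.4541 0.2854 0.1012] [167.971  248.8435] [327.1911 270.3469]
(36, -45, -30) [0.5437 0.2948 0.1012] [165.2904 205.6157] [275.6895 272.1772]
(36, 45, -40) [0.4532 0.294  0.0962] [164.2186 249.2122] [327.7286 275.6313]
(36, -45, -40) [0.5428 0.3035 0.0962] [161.5752 206.1638] [275.84   277.4812]
(-36, 45, -30) [0.4579 0.2496 0.0388] [189.7414 247.9329] [324.1123 286.4891]
(-36, -45, -30) [0.5474 0.259  0.0388] [187.0654 207.0812] [276.5547 288.1954]
(13.5, 0, 0) [0.5028 0.2531 0.0967] [184.9745 225.873 ] [300.1185 261.4153]
(0, 0, 100) [0.5126 0.1603 0.135 ] [228.5021 221.1567] [297.0255 218.9106]
```

```bash
python3 - <<'E'
from h import *
print(tri((272.1,240.5),(315.2,219.5)),tri((287.1,242.9),(316.6,212.4)))
def seg(a,b,z):
    A=onz("top",a,z);B=onz("top",b,z);v=B-A;print(A,B,(A+B)/2,np.degrees(np.arctan2(v[1],v[0])),np.linalg.norm(v))
g=lambda x,y:(x/5+255-.5,y/5+150-.5)
for z in(.05,.06):
  seg(g(140.5,371.5),g(110.5,550.5),z)
crop("top0","tc",260,300,215,268,10)
crop("side0","sd",285,345,205,262,10)
crop("top0","td",280,315,162,210,12)
crop("side0","se",240,285,182,250,8)
E
```

```text
(array([0.4771, 0.0706, 0.0861]), np.float64(0.00038659577660021203)) (array([0.4735, 0.0389, 0.0875]), np.float64(0.0010278497784543276))
[0.5154 0.0482 0.05  ] [0.4372 0.0593 0.05  ] [0.4763 0.0537 0.05  ] 171.88929679607799 0.07905006366071907
[0.5148 0.0485 0.06  ] [0.4372 0.0595 0.06  ] [0.476 0.054 0.06 ] 171.88929679607799 0.07836196463608566
```

View pics/tc.png

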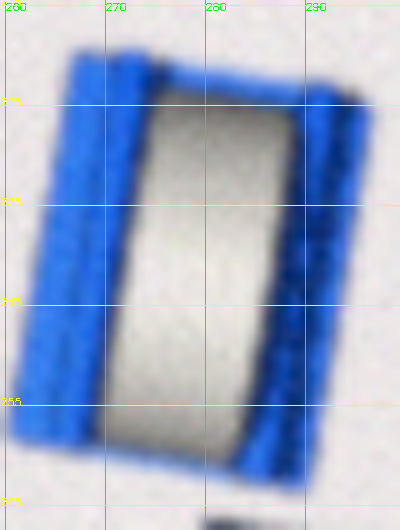

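View pics/sd.png

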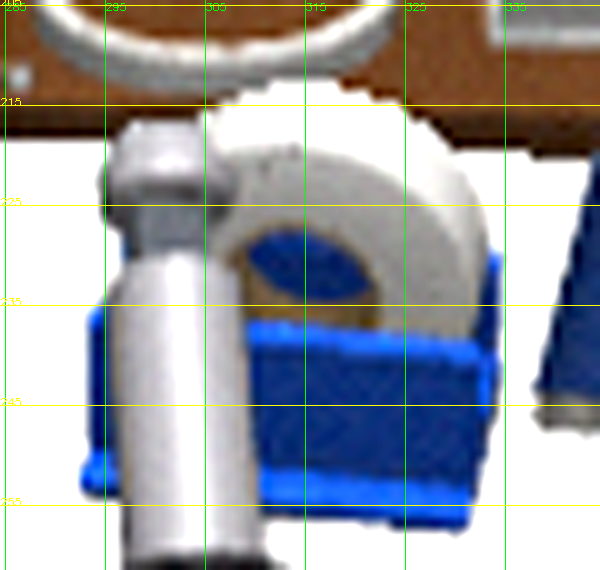

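View pics/td.png

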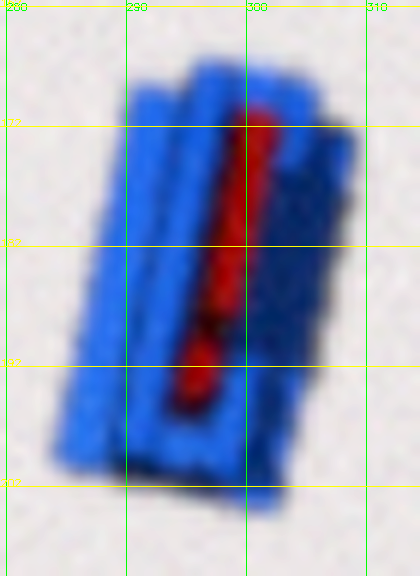

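View pics/se.png

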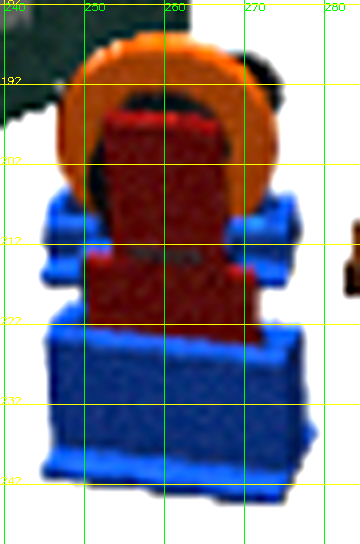

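```bash
python3 - <<'E'
from h import *
from scipy.spatial.transform import Rotation as R
s=arm.observe(); r=R.from_quat(s["tool_rot"]).as_matrix(); print(r, np.degrees(np.arctan2(r[1,0],r[0,0])))
E
```

```text
[[ 0.3182 -0.0003 -0.948 ]
 [ 0.948  -0.0009  0.3182]
 [-0.0009 -1.     -0.    ]] 71.4473179269257
```

>>> {"method": "servo_tool", "body": {"motion": [[1, [2.6, -3.5, 0], -0.115], [1, [2.6, -3.5, 0], -0.115], [1, [2.6, -3.5, 0], -0.115], [1, [2.6, -3.5, 0], -0.115], [1, [2.6, -3.5, 0], -0.115], [1, [2.6, -3.5, 0], -0.115], [1, [2.6, -3.5, 0], -0.115], [1, [2.6, -3.5, 0], -0.115], [1, [2.6, -3.5, 0], -0.115], [1, [2.6, -3.5, 0], -0.115]]}}

```text
time_s: 1.1
ee_pos: [0.4219, 0.1116, 0.2533]
tool_rot: [-0.707, -0.02, 0.023, 0.707]
ft_force: [0.1, 2.2, -0.5]
grip_width: 0.0856
```

>>> {"method": "servo_tool", "body": {"motion": [[1, [2.7, -2.8, 0], -0.1], [1, [2.7, -2.9, -3], -0.1], [1, [0, 0, -4], 0], [1, [0, 0, -2], 0], [1, [0, 0, 0], 0]]}}

```text
time_s: 1.6
ee_pos: [0.4792, 0.0469, 0.1604]
tool_rot: [-0.705, 0.058, -0.055, 0.705]
ft_force: [-0.1, 0.2, 0.2]
grip_width: 0.0853
```

```bash
cat >> h.py <<'E'
from scipy.spatial.transform import Rotation as Rn
def st():
    s=arm.observe(); r=Rn.from_quat(s["tool_rot"]).as_matrix()
    y=np.degrees(np.arctan2(r[1,0],r[0,0])); print("t",s["time_s"],"pos",s["ee_pos"],"yaw",round(y,2),"F",s["ft_force"],"T",s["wrist_torque"],"w",round(s["grip_width"],4),"vert",r[2,1]); return s
E
python3 - <<'E'
from h import *
s=st(); snap("top","t2");snap("side","s2")
p=s["ee_pos"]; print(proj("top",p),proj("side",p),proj("side",p-[0,0,.025]))
crop("top0","x",0,10,0,10,2)
crop("t2","t2c",230,330,195,275,7);crop("s2","s2c",260,360,160,260,6)
E
```

```text
t 1.6 pos [0.4792 0.0469 0.1604] yaw -9.15 F [-0.0894  0.1753  0.2213] T [-0.0133  0.0058  0.0363] w 0.0853 vert -0.9999939201806304
[284.6879 238.6645] [314.5695 184.4926] [314.4605 194.8344]
```

View pics/t2c.png

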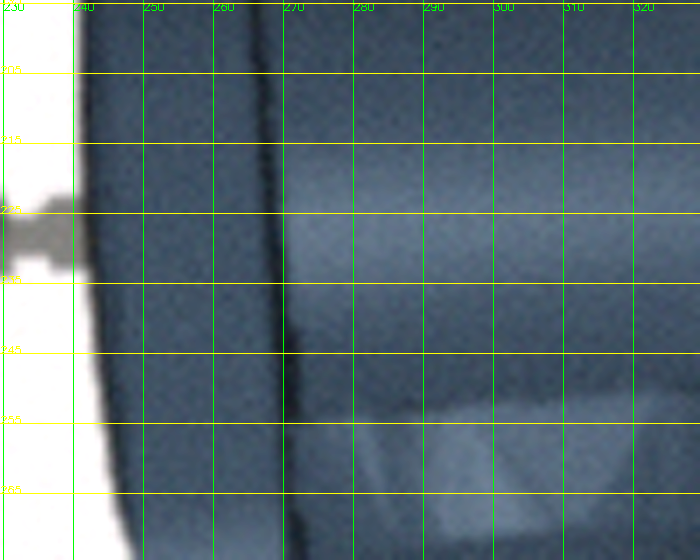

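View pics/s2c.png

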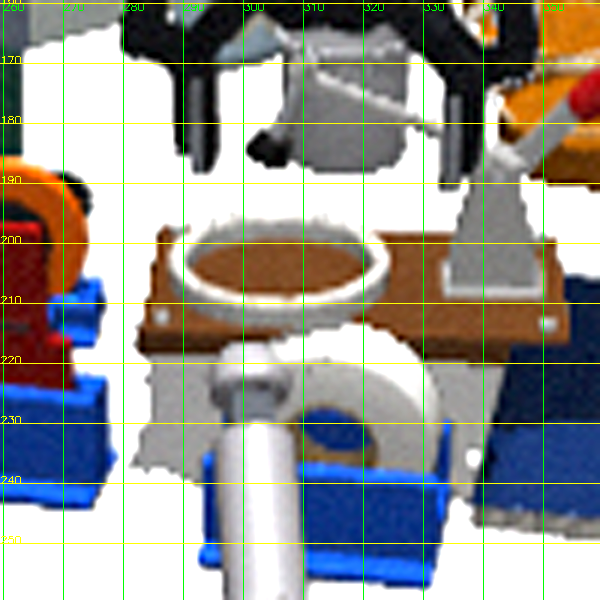

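>>> {"method": "servo_tool", "body": {"motion": [[1, [-0.35, 0.73, -2], 0.018], [1, [0, 0, -1.5], 0], [1, [0, 0, -0.5], 0], [1, [0, 0, 0], 0]]}}

```text
time_s: 2.1
ee_pos: [0.4796, 0.0566, 0.1281]
tool_rot: [-0.705, 0.046, -0.051, 0.706]
ft_force: [0.4, 0.6, 1.6]
grip_width: 0.0854
```

```bash
python3 - <<'E'
from h import *
s=st(); snap("side","s3")
p=s["ee_pos"]; print(proj("side",p))
crop("s3","s3c",270,360,175,265,6.5)
E
```

```text
t 2.1 pos [0.4796 0.0566 0.1281] yaw -7.87 F [0.3523 0.6345 1.6326] T [ 0.0316 -0.03   -0.0165] w 0.0854 vert -0.9999668379115229
[314.2329 199.7116]
```

View pics/s3c.png

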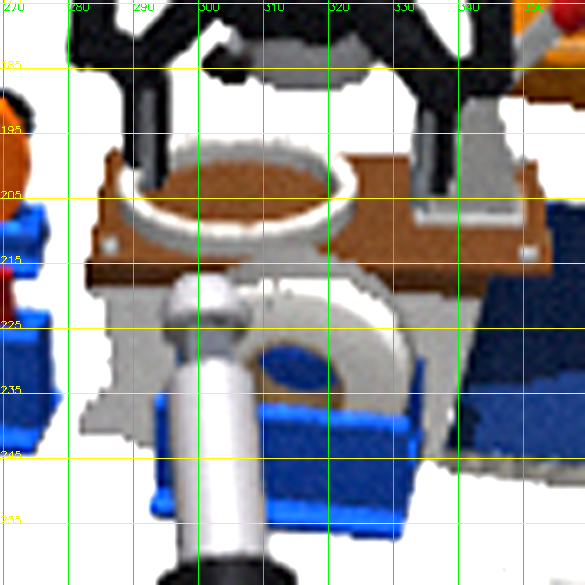

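>>> {"method": "servo_tool", "body": {"motion": [[1, [-0.4, -0.24, 0], 0], [1, [0, 0, 0], 0]]}}

```text
time_s: 2.35
ee_pos: [0.4764, 0.0542, 0.1303]
tool_rot: [-0.704, 0.045, -0.052, 0.706]
ft_force: [-0.2, -0.2, 1.0]
grip_width: 0.0859
```

```bash
python3 - <<'E'
from h import *
s=st(); print(s['qvel'])
c=np.array([.4757,.0542,.046]); d=np.array([np.cos(np.radians(-8.1)),np.sin(np.radians(-8.1)),0]); a=np.array([-d[1],d[0],0])
for q in (c+d*.0405+a*.015,c+d*.0405-a*.015,c+a*.015+[0,0,.0405],c-a*.015+[0,0,.0405],c+d*.0405*.707+a*.015+[0,0,.0405*.707],c+d*.0405*.707-a*.015+[0,0,.0405*.707],c-d*.0405*.707-a*.015+[0,0,.0405*.707]):print(proj("side",q),proj("top",q))
E
```

```text
t 2.35 pos [0.4764 0.0542 0.1303] yaw -7.86 F [-0.2223 -0.24    0.9741] T [-0.014  -0.0028  0.0272] w 0.0859 vert -0.9999394257275852
[ 0.0042 -0.0003  0.0235  0.0059  0.0009  0.0011]
[297.0849 233.1174] [275.6492 222.5938]
[299.4836 226.8059] [289.1223 224.8718]
[314.7858 218.9834] [272.8542 240.2508]
[316.7706 212.8788] [286.8623 242.6102]
[302.1389 222.5864] [275.0002 227.1994]
[304.4402 216.4567] [288.8277 229.535 ]
[329.1298 218.4663] [284.4247 256.0373]
```

>>> {"method": "servo_tool", "body": {"motion": [[1, [-0.05, 0, -2.5], 0], [1, [0, 0, -1.5], 0], [1, [0, 0, -0.8], 0], [1, [0, 0, 0], 0]]}}

```text
time_s: 2.75
ee_pos: [0.4775, 0.054, 0.0837]
tool_rot: [-0.704, 0.043, -0.054, 0.707]
ft_force: [-0.7, 0.8, -0.1]
grip_width: 0.0851
```

```bash
python3 - <<'E'
from h import *
s=st()
E
```

```text
t 2.75 pos [0.4775 0.054  0.0837] yaw -7.89 F [-0.6507  0.767  -0.0988] T [-0.02   -0.0329 -0.0238] w 0.0851 vert -0.9998757731462686
```

>>> {"method": "servo_tool", "body": {"motion": [[1, [-0.15, 0, -1.2], 0], [1, [0, 0, -1], 0], [1, [0, 0, -0.5], 0], [1, [0, 0, 0], 0]]}}

```text
time_s: 3.15
ee_pos: [0.4774, 0.0541, 0.0579]
tool_rot: [-0.704, 0.042, -0.055, 0.707]
ft_force: [-0.1, 0.6, 0.1]
grip_width: 0.0852
```

```bash
python3 - <<'E'
from h import *
s=st()
E
```

```text
t 3.15 pos [0.4774 0.0541 0.0579] yaw -7.91 F [-0.0719  0.5786  0.1097] T [-0.0346 -0.0028 -0.0076] w 0.0852 vert -0.9998264979433644
```

>>> {"method": "servo_tool", "body": {"motion": [[1, [-0.2, 0, 0], 0], [1, [0, 0, -1.0], 0], [1, [0, 0, -0.2], 0], [1, [0, 0, 0], 0]]}}

```text
time_s: 3.55
ee_pos: [0.476, 0.0542, 0.046]
tool_rot: [-0.704, 0.042, -0.056, 0.707]
ft_force: [0.6, 0.4, 0.6]
grip_width: 0.0852
```

```bash
python3 - <<'E'
from h import *
s=st();snap("side","s4");crop("s4","s4c",270,360,175,265,6.5)
E
```

```text
t 3.55 pos [0.476  0.0542 0.046 ] yaw -7.91 F [0.6296 0.4356 0.5887] T [-0.0629  0.0149 -0.0045] w 0.0852 vert -0.9997979120781494
```

View pics/s4c.png

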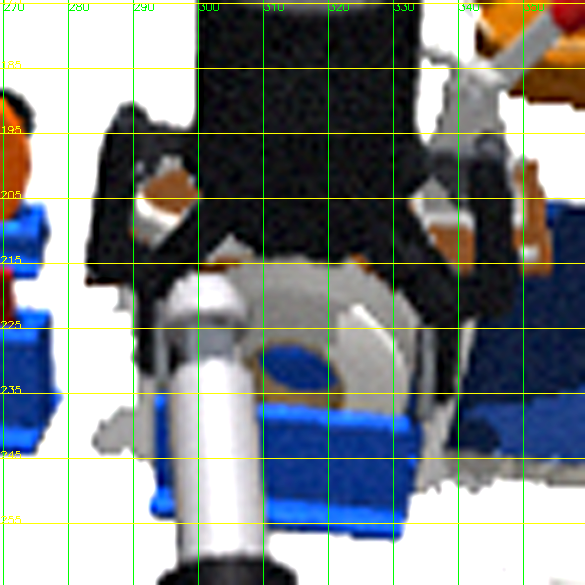

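>>> {"method": "servo_tool", "body": {"motion": [[-1, [0, 0, 0], 0], [-1, [0, 0, 0], 0], [-1, [0, 0, 0], 0]]}}

```text
time_s: 3.9
ee_pos: [0.4765, 0.0543, 0.0471]
tool_rot: [-0.704, 0.041, -0.056, 0.707]
ft_force: [-0.6, -0.3, 0.0]
grip_width: 0.0766
```

```bash
python3 - <<'E'
from h import *
s=st()
E
```

```text
t 3.9 pos [0.4765 0.0543 0.0471] yaw -7.91 F [-0.6228 -0.3486  0.0204] T [-0.0154  0.0309  0.0175] w 0.0766 vert -0.999775429857676
```

>>> {"method": "servo_tool", "body": {"motion": [[-1, [0, 0, 0], 0], [-1, [0, 0, 0.5], 0], [-1, [0, 0, 0.5], 0]]}}

```text
time_s: 4.2
ee_pos: [0.4761, 0.0543, 0.0572]
tool_rot: [-0.704, 0.042, -0.056, 0.707]
ft_force: [0.5, 0.1, -0.4]
grip_width: 0.0771
```

```bash
python3 - <<'E'
from h import *
s=st();snap("side","s5");crop("s5","s5c",270,360,175,265,6.5)
E
```

```text
t 4.2 pos [0.4761 0.0543 0.0572] yaw -7.9 F [ 0.5098  0.0964 -0.3672] T [-0.0221  0.0428 -0.0431] w 0.0771 vert -0.9997986309547995
```

View pics/s5c.png

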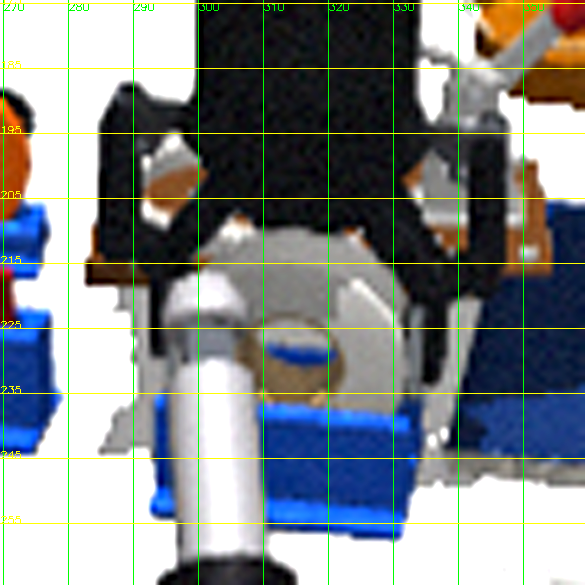

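>>> {"method": "servo_tool", "body": {"motion": [[-1, [0, 0, 1.1], 0], [-1, [0, 0, 0.7], 0], [-1, [0, 0, 0], 0]]}}

```text
time_s: 4.55
ee_pos: [0.4768, 0.0543, 0.0783]
tool_rot: [-0.704, 0.041, -0.056, 0.707]
ft_force: [0.3, 0.7, -1.4]
grip_width: 0.0769
```

```bash
python3 - <<'E'
from h import *
s=st();snap("side","s6");crop("s6","s6c",270,360,175,265,6.5)
E
```

```text
t 4.55 pos [0.4768 0.0543 0.0783] yaw -7.91 F [ 0.2799  0.7179 -1.4238] T [-0.0064 -0.0161  0.0295] w 0.0769 vert -0.999756719787356
```

View pics/s6c.png

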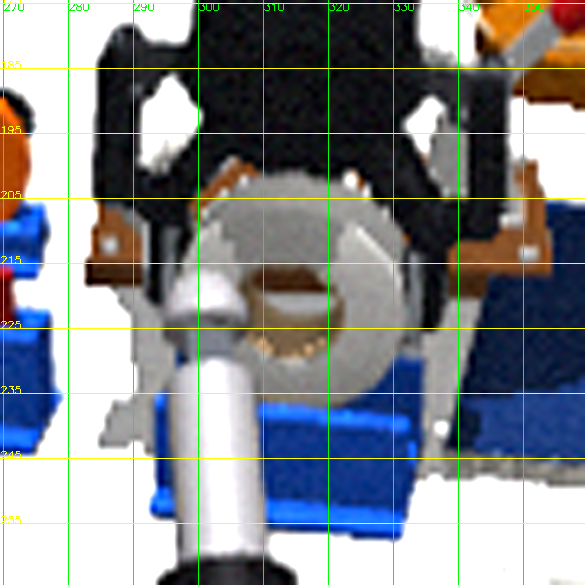

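>>> {"method": "servo_tool", "body": {"motion": [[-1, [0.05, 0.4, -0.1], 0], [-1, [0.05, 0.4, 0], 0], [-1, [0.05, 0.4, 0], 0]]}}

```text
time_s: 4.9
ee_pos: [0.4781, 0.0624, 0.0772]
tool_rot: [0.707, -0.042, 0.058, -0.703]
ft_force: [-2.4, -18.1, 12.2]
grip_width: 0.0768
```

```bash
python3 - <<'E'
from h import *
s=st()
E
```

```text
t 4.9 pos [0.4781 0.0624 0.0772] yaw -8.11 F [ -2.4413 -18.108   12.201 ] T [-3.9471  0.3405 -0.2663] w 0.0768 vert -0.9997323545896667
```

Contact with the cheek (18 N); continue.

>>> {"method": "servo_tool", "body": {"motion": [[-1, [0.05, 0.5, 0], 0], [-1, [0.05, 0.5, 0], 0], [-1, [0.05, 0.4, 0], 0]]}}

```text
time_s: 5.2
ee_pos: [0.4796, 0.0716, 0.0776]
tool_rot: [0.712, -0.043, 0.06, -0.698]
ft_force: [-1.4, -10.3, 5.5]
grip_width: 0.0768
```

```bash
python3 - <<'E'
from h import *
s=st();snap("side","s7");crop("s7","s7c",270,360,175,265,6.5)
E
```

```text
t 5.2 pos [0.4796 0.0716 0.0776] yaw -8.36 F [ -1.4202 -10.2797   5.4997] T [-2.582   0.1333 -0.1868] w 0.0768 vert -0.999524674252571
```

View pics/s7c.png

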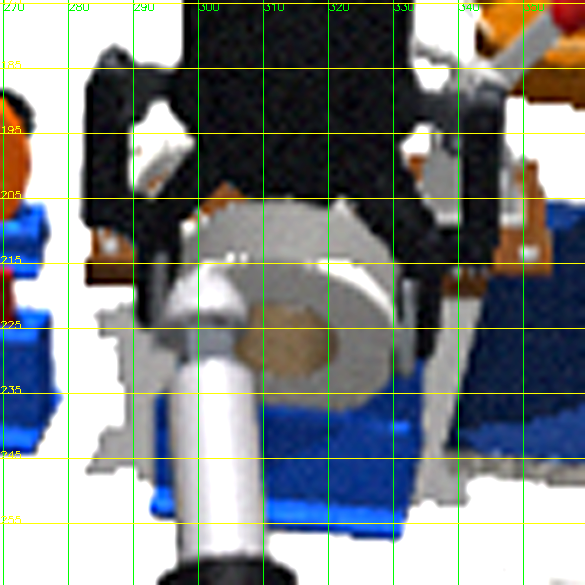

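>>> {"method": "servo_tool", "body": {"motion": [[-1, [0.05, 0.4, 0], 0], [-1, [0.0, 0.2, 0], 0], [-1, [0, 0, 1], 0], [-1, [0, 0, 2], 0], [-1, [0, 0, 2], 0], [-1, [0, 0, 0], 0]]}}

```text
time_s: 5.85
ee_pos: [0.479, 0.0751, 0.128]
tool_rot: [0.715, -0.045, 0.061, -0.695]
ft_force: [-0.1, 0.3, -1.2]
grip_width: 0.0765
```

```bash
python3 - <<'E'
from h import *
s=st();snap("side","s8");crop("s8","s8c",270,360,145,235,6.5);print(proj("side",s["ee_pos"]))
snap("top","t8");crop("t8","t8c",200,330,195,285,6)
E
```

```text
t 5.85 pos [0.479  0.0751 0.128 ] yaw -8.51 F [-0.1004  0.3332 -1.162 ] T [ 0.0407 -0.0215  0.0256] w 0.0765 vert -0.9993398300393982
[314.3839 203.4527]
```

View pics/s8c.png

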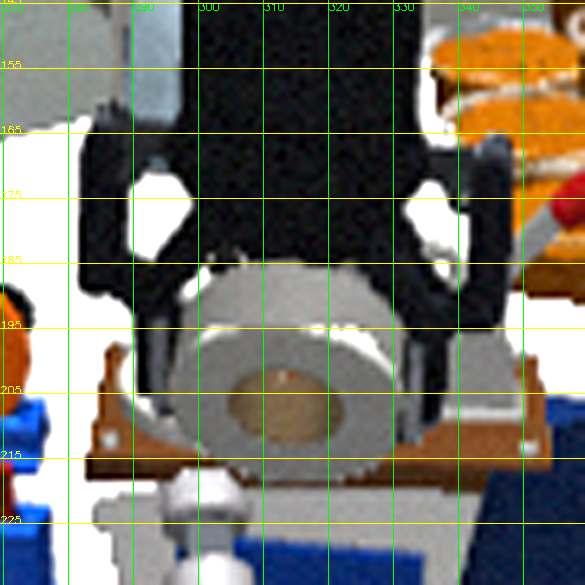

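View pics/t8c.png

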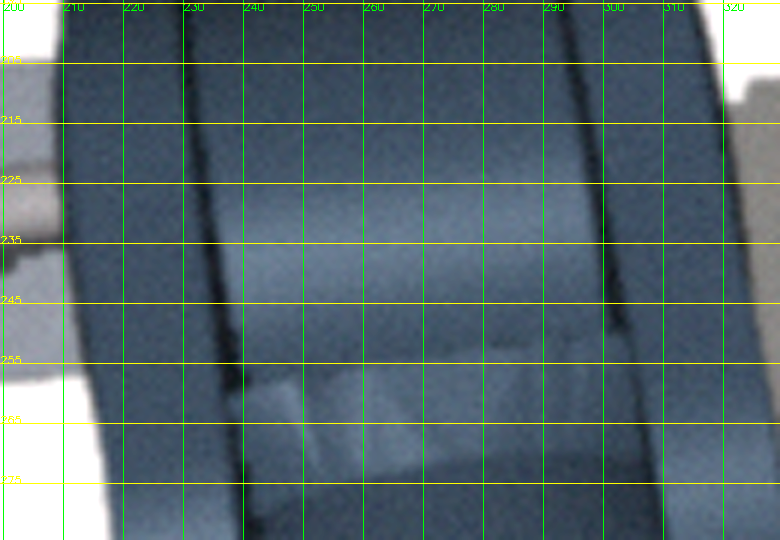

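```bash
python3 - <<'E'
from h import *
c=np.array([.479,.0751,.128])
for d in (-.006,-.003,0,.003): print(d,proj("side",c+[.002,.0135,-.0066+d]))
f=frame(.4955,.2464,np.radians(-84))
for z in (145,130,115,100,15): print(z,sp(f,0,0,z))
E
```

```text
-0.006 [313.3427 211.4301]
-0.003 [313.3543 210.1898]
0 [313.366  208.9457]
0.003 [313.3777 207.6978]
145 [0.5086 0.1215 0.1575]
130 [0.5073 0.1344 0.15  ]
115 [0.5059 0.1474 0.1425]
100 [0.5046 0.1603 0.135 ]
15 [0.4969 0.2335 0.0925]
```

>>> {"method": "servo_tool", "body": {"motion": [[-1, [0.8, 0, 1.6], 0.1], [-1, [1.0, 1.5, 1.2], 0.1], [-1, [1.0, 1.8, 0.3], 0.05], [-1, [0.2, 1.0, 0], 0], [-1, [0, 0, 0], 0]]}}

```text
time_s: 6.45
ee_pos: [0.506, 0.1189, 0.1525]
tool_rot: [0.716, 0.044, -0.033, -0.696]
ft_force: [0.7, -0.5, -1.5]
grip_width: 0.0769
```

```bash
python3 - <<'E'
from h import *
s=st()
E
```

```text
t 6.45 pos [0.506  0.1189 0.1525] yaw 6.23 F [ 0.708  -0.4877 -1.5054] T [0.0321 0.0069 0.0447] w 0.0769 vert -0.9994824035263122
```

>>> {"method": "servo_tool", "body": {"motion": [[-1, [0.3, 0.15, 0.45], 0], [-1, [0, 0, 0], 0]]}}

```text
time_s: 6.65
ee_pos: [0.5079, 0.1198, 0.1559]
tool_rot: [0.716, 0.042, -0.033, -0.696]
ft_force: [-0.2, 1.2, -1.1]
grip_width: 0.0765
```

```bash
python3 - <<'E'
from h import *
s=st();snap("side","s9");crop("s9","s9c",270,345,155,245,7);
snap("top","t9")
E
```

```text
t 6.65 pos [0.5079 0.1198 0.1559] yaw 6.12 F [-0.2315  1.2375 -1.0807] T [0.0191 0.0992 0.0146] w 0.0765 vert -0.9994989334394625
```

View pics/s9c.png

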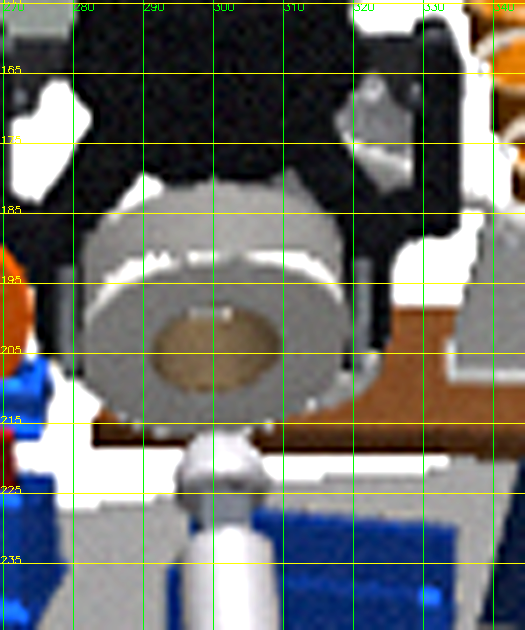

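View pics/t9.png

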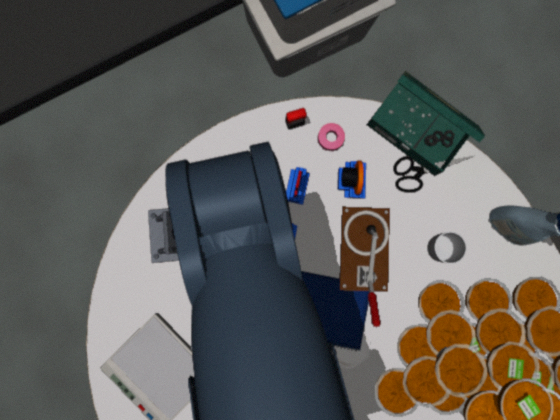

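```bash
python3 - <<'E'
from h import *
f=frame(.4955,.2464,np.radians(-84))
for z in (135,130,125,100,147,15):print(z,proj("side",sp(f,0,0,z)),sp(f,0,0,z))
E
```

```text
135 [300.0333 204.3418] [0.5077 0.1301 0.1525]
130 [300.176  206.3914] [0.5073 0.1344 0.15  ]
125 [300.3196 208.4542] [0.5068 0.1387 0.1475]
100 [301.0519 218.9713] [0.5046 0.1603 0.135 ]
147 [299.6945 199.4761] [0.5088 0.1198 0.1585]
15 [303.732  257.4634] [0.4969 0.2335 0.0925]
```

>>> {"method": "servo_tool", "body": {"motion": [[-1, [-0.15, 1.2, -0.9], 0], [-1, [-0.1, 1.0, -0.6], 0], [-1, [-0.05, 0.5, -0.3], 0], [-1, [0, 0, 0], 0]]}}

```text
time_s: 7.15
ee_pos: [0.5035, 0.1481, 0.1356]
tool_rot: [0.716, 0.041, -0.033, -0.696]
ft_force: [-0.3, -0.6, -0.2]
grip_width: 0.0764
```

```bash
python3 - <<'E'
from h import *
s=st();snap("side","s10");crop("s10","s10c",270,345,155,245,7);
E
```

```text
t 7.15 pos [0.5035 0.1481 0.1356] yaw 6.02 F [-0.2667 -0.588  -0.2224] T [0.0277 0.0432 0.0467] w 0.0764 vert -0.9995095682558254
```

View pics/s10c.png

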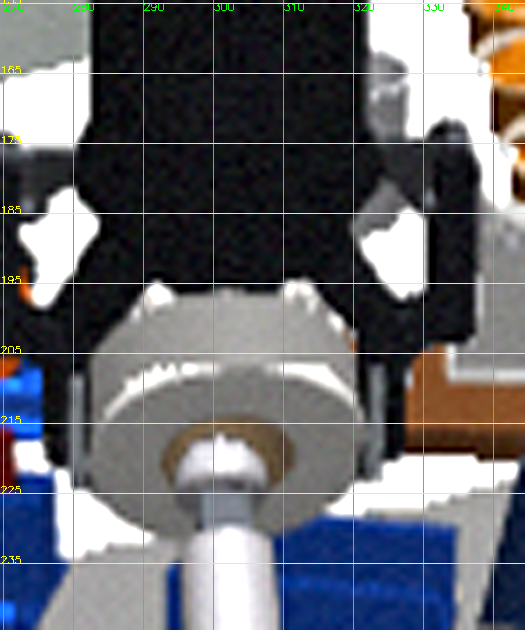

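>>> {"method": "servo_tool", "body": {"motion": [[-1, [-0.08, 0.8, -0.5], 0], [-1, [-0.08, 0.86, -0.5], 0], [-1, [-0.09, 0.86, -0.5], 0], [-1, [0, 0, 0], 0]]}}

```text
time_s: 7.6
ee_pos: [0.5032, 0.1758, 0.1216]
tool_rot: [0.716, 0.043, -0.03, -0.696]
ft_force: [-0.3, 0.5, 0.0]
grip_width: 0.0766
```

```bash
python3 - <<'E'
from h import *
s=st();snap("side","s11");crop("s11","s11c",270,345,165,255,7);
E
```

```text
t 7.6 pos [0.5032 0.1758 0.1216] yaw 5.97 F [-0.2907  0.5209  0.0466] T [ 0.1355 -0.0099 -0.0104] w 0.0766 vert -0.9994581251298447
```

View pics/s11c.png

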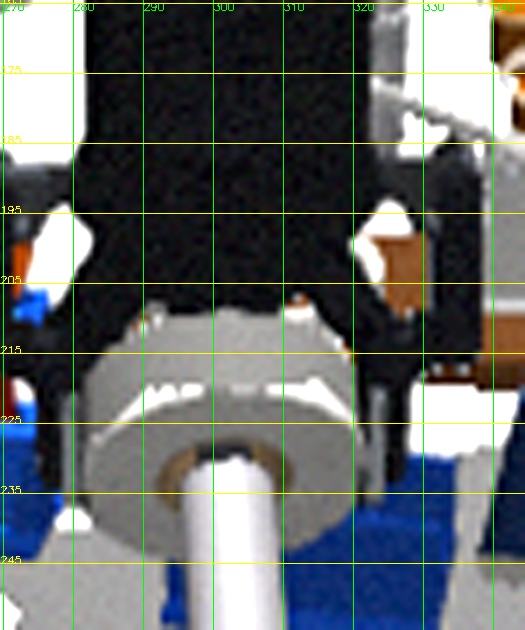

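>>> {"method": "servo_tool", "body": {"motion": [[-1, [-0.25, 0.75, -0.45], 0], [-1, [-0.15, 0.86, -0.5], 0], [-1, [-0.12, 0.86, -0.5], 0], [-1, [-0.1, 0.86, -0.5], 0], [-1, [0, 0, 0], 0]]}}

```text
time_s: 8.15
ee_pos: [0.498, 0.2116, 0.102]
tool_rot: [0.716, 0.044, -0.029, -0.697]
ft_force: [0.8, 3.3, 0.9]
grip_width: 0.0768
```

```bash
python3 - <<'E'
from h import *
s=st();snap("side","s12");crop("s12","s12c",270,345,185,275,7);
E
```

```text
t 8.15 pos [0.498  0.2116 0.102 ] yaw 5.91 F [0.7805 3.3336 0.9153] T [ 0.6104  0.0052 -0.0141] w 0.0768 vert -0.9993974373278518
```

View pics/s12c.png

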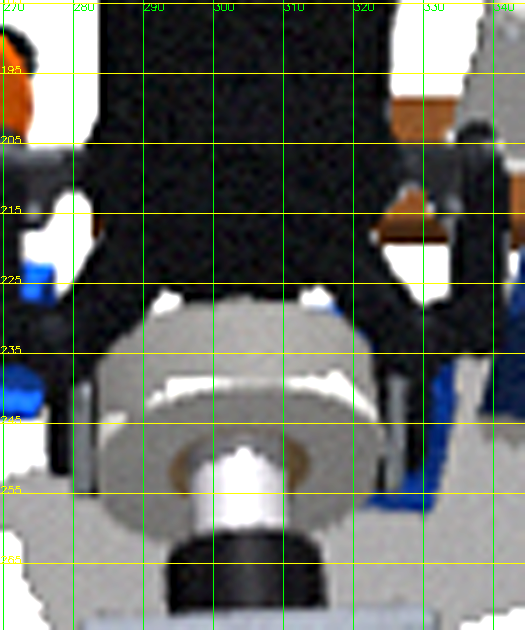

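>>> {"method": "servo_tool", "body": {"motion": [[-1, [-0.1, 0.8, -0.5], 0], [-1, [-0.05, 0.7, -0.4], 0], [-1, [-0.05, 0.5, -0.3], 0], [-1, [0, 0, 0], 0]]}}

```text
time_s: 8.6
ee_pos: [0.4962, 0.2332, 0.0892]
tool_rot: [0.716, 0.044, -0.028, -0.696]
ft_force: [0.0, 1.9, 3.7]
grip_width: 0.0767
```

```bash
python3 - <<'E'
from h import *
s=st();snap("side","s13");crop("s13","s13c",270,345,185,275,7);
E
```

```text
t 8.6 pos [0.4962 0.2332 0.0892] yaw 5.9 F [0.0355 1.8621 3.6561] T [ 0.2445 -0.214   0.0578] w 0.0767 vert -0.9993647198239888
```

View pics/s13c.png

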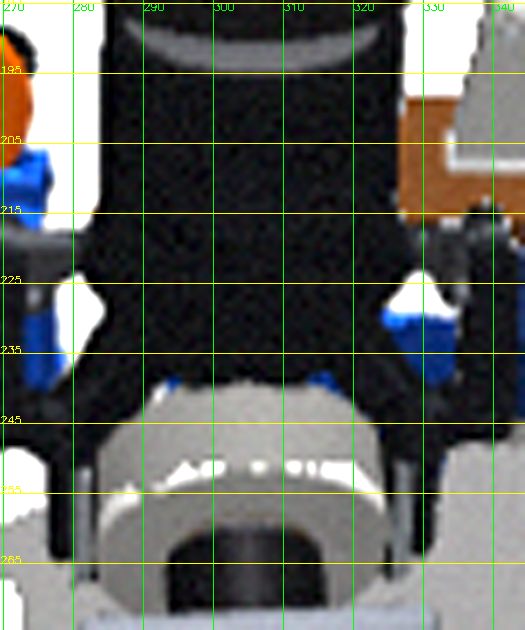

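>>> {"method": "servo_tool", "body": {"motion": [[-1, [-0.03, 0.35, -0.2], 0], [-1, [-0.03, 0.35, -0.2], 0], [-1, [0, 0, 0], 0]]}}

```text
time_s: 8.95
ee_pos: [0.4966, 0.2353, 0.0872]
tool_rot: [0.719, 0.044, -0.026, -0.693]
ft_force: [0.5, 10.0, -5.1]
grip_width: 0.0767
```

```bash
python3 - <<'E'
from h import *
s=st()
E
```

```text
t 8.95 pos [0.4966 0.2353 0.0872] yaw 5.74 F [ 0.4973 10.0383 -5.1201] T [ 1.6664 -0.026   0.2967] w 0.0767 vert -0.9989666586405445
```

>>> {"method": "servo_tool", "body": {"motion": [[1, [0, 0, 0], 0], [1, [0, 0, 0], 0], [1, [0, 0, 0], 0], [1, [0, 0, 0], 0]]}}

```text
time_s: 9.35
ee_pos: [0.4957, 0.2345, 0.0865]
tool_rot: [0.72, 0.043, -0.027, -0.693]
ft_force: [-0.2, -0.0, 0.4]
grip_width: 0.0854
```

```bash
python3 - <<'E'
from h import *
s=st();snap("side","s14");crop("s14","s14c",270,345,185,275,7);
E
```

```text
t 9.35 pos [0.4957 0.2345 0.0865] yaw 5.7 F [-0.153  -0.0161  0.3625] T [ 0.0451  0.0033 -0.05  ] w 0.0854 vert -0.9989972125106524
```

View pics/s14c.png

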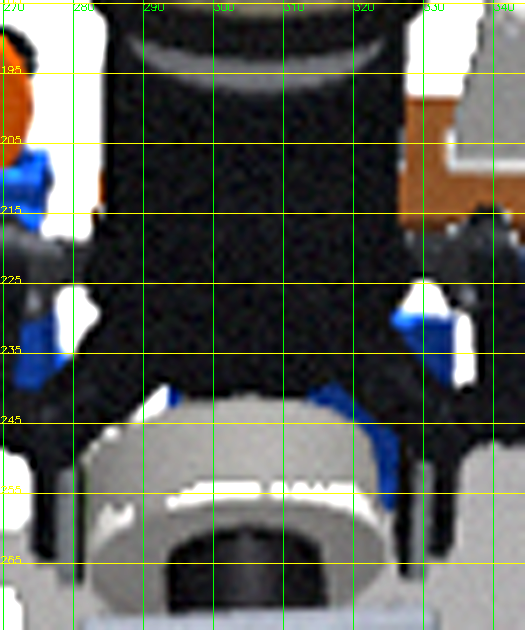

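>>> {"method": "servo_tool", "body": {"motion": [[1, [0.12, 0, 0], 0], [1, [0, 0, 1], 0], [1, [0, 0, 2], 0], [1, [0, 0, 3], 0], [1, [0, -2, 4], 0], [1, [0, -4, 2], 0], [1, [0, -4, 0], 0], [1, [0, -4, 0], 0], [1, [0, 0, 0], 0]]}}

```text
time_s: 10.3
ee_pos: [0.4961, 0.0904, 0.2165]
tool_rot: [0.72, 0.046, -0.027, -0.692]
ft_force: [0.7, 0.5, -0.7]
grip_width: 0.0852
```

```bash
python3 - <<'E'
from h import *
s=st();snap("side","s15");crop("s15","s15c",270,345,185,275,7);snap("top","t15");crop("t15","t15c",150,270,180,260,6)
E
```

```text
t 10.3 pos [0.4961 0.0904 0.2165] yaw 5.9 F [ 0.6876  0.5297 -0.7064] T [ 0.0462  0.0356 -0.0293] w 0.0852 vert -0.9988801852684941
```

View pics/s15c.png

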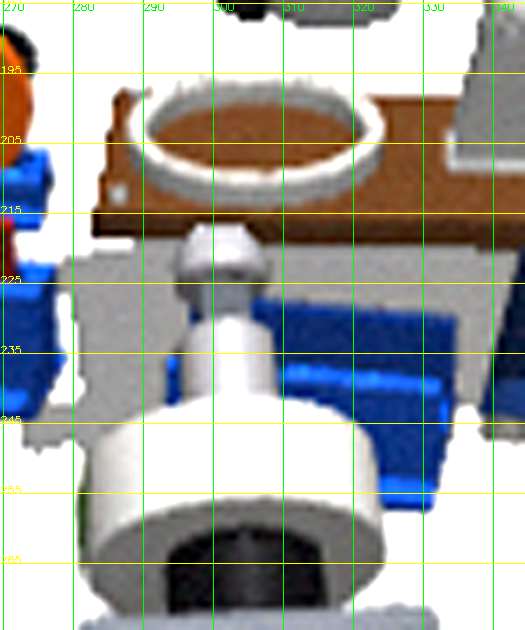

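View pics/t15c.png

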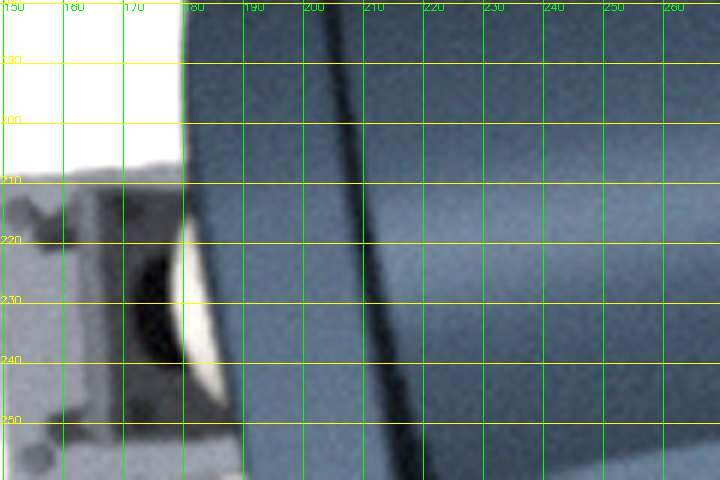

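```bash
python3 - <<'E'
from h import *
f=frame(.4955,.2464,np.radians(-84))
for z in (0,4,8):print(z,proj("side",sp(f,36,0,z)),proj("side",sp(f,36,0,z+30)),proj("side",sp(f,-4.5,40.5,z)),proj("side",sp(f,-4.5,-40.5,z)))
E
python3 - <<'E'
import sys; sys.path.insert(0,'.')
from h import *
crop("top0","te",330,370,155,200,14);crop("side0","sf",240,290,175,225,12)
E
```

```text
0 [304.939  255.9441] [303.8822 241.1713] [325.8405 265.0157] [282.4483 266.5529]
4 [304.7954 253.937 ] [303.7447 239.2493] [325.645  263.0717] [282.3736 264.6028]
8 [304.6527 251.9417] [303.608  237.3383] [325.4506 261.1385] [282.2994 262.6636]
```

View pics/te.png

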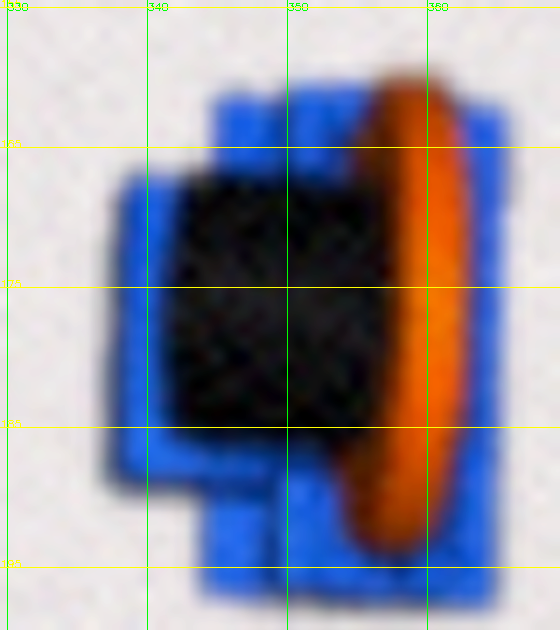

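View pics/sf.png

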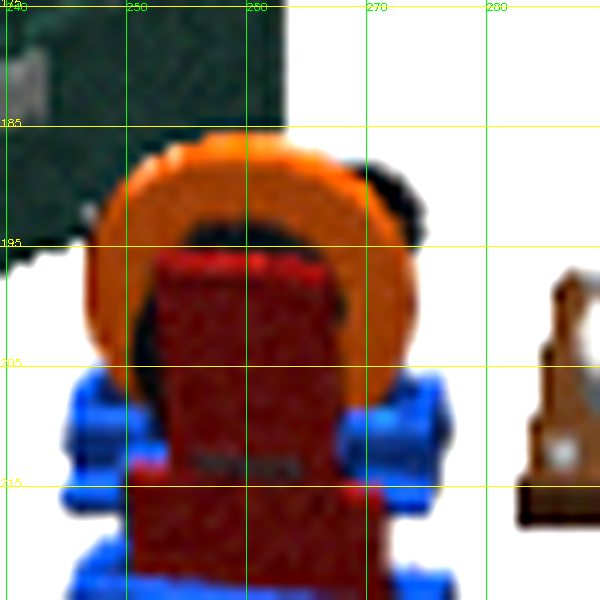

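```bash
python3 - <<'E'
from h import *
print(tri((357.7,176.5),(260.4,187.8)),tri((362.7,177),(260.6,185.6)))
def seg(a,b,z):
    A=onz("top",a,z);B=onz("top",b,z);v=B-A;print(z,A,B,(A+B)/2,np.degrees(np.arctan2(v[1],v[0])),np.linalg.norm(v))
for z in(.05,.055): seg((359.3,160.2),(357.4,193.9),z)
# hub left edge corners, at hub centre height
for z in(.05,): seg((342.3,167.5),(341.8,185.5),z)
E
```

```text
(array([ 0.6213, -0.1102,  0.0812]), np.float64(0.0030874571183052988)) (array([ 0.6212, -0.1207,  0.0829]), np.float64(0.004816674652452481))
0.05 [ 0.6614 -0.1189  0.05  ] [ 0.5859 -0.1155  0.05  ] [ 0.6236 -0.1172  0.05  ] 177.45790517112658 0.07555983234303133
0.055 [ 0.6604 -0.118   0.055 ] [ 0.5853 -0.1146  0.055 ] [ 0.6229 -0.1163  0.055 ] 177.4579051711266 0.07523097336095728
0.05 [ 0.6438 -0.0812  0.05  ] [ 0.6036 -0.0806  0.05  ] [ 0.6237 -0.0809  0.05  ] 179.24203431384743 0.040250260401039635
```

>>> {"method": "servo_tool", "body": {"motion": [[1, [2.4, -4.0, 0], -0.03], [1, [2.4, -4.0, 0], -0.03], [1, [2.4, -4.0, 0], -0.03], [1, [2.4, -4.0, -2], -0.03], [1, [2.0, -3.6, -3], -0.02], [1, [0.5, -0.8, -2], 0], [1, [0, 0, -1], 0], [1, [0, 0, 0], 0]]}}

```text
time_s: 11.2
ee_pos: [0.6223, -0.1071, 0.1353]
tool_rot: [0.72, -0.001, 0.02, -0.694]
ft_force: [-0.1, 0.0, -0.0]
grip_width: 0.0851
```

```bash
python3 - <<'E'
from h import *
s=st(); print(Rn.from_quat(s["tool_rot"]).as_matrix()[:,1])
E
```

```text
t 11.2 pos [ 0.6223 -0.1071  0.1353] yaw -1.64 F [-0.076   0.0083 -0.0437] T [ 0.0263  0.0788 -0.0006] w 0.0851 vert -0.9989760817828794
[ 0.026  -0.0371 -0.999 ]
```

>>> {"method": "servo_tool", "body": {"motion": [[1, [0, -0.9, -2], -0.01], [1, [0, 0, -2.2], 0], [1, [0, 0, -1], 0], [1, [0, 0, 0], 0]]}}

```text
time_s: 11.6
ee_pos: [0.6236, -0.1104, 0.0866]
tool_rot: [0.72, -0.001, 0.022, -0.694]
ft_force: [-0.4, -0.2, -0.3]
grip_width: 0.0855
```

```bash
python3 - <<'E'
from h import *
s=st(); snap("side","s16");crop("s16","s16c",230,300,160,230,8);print(proj("side",s["ee_pos"]))
E
```

```text
t 11.6 pos [ 0.6236 -0.1104  0.0866] yaw -1.85 F [-0.3583 -0.2102 -0.3172] T [ 0.0564  0.0164 -0.0266] w 0.0855 vert -0.9988663365761387
[260.0365 185.9715]
```

View pics/s16c.png

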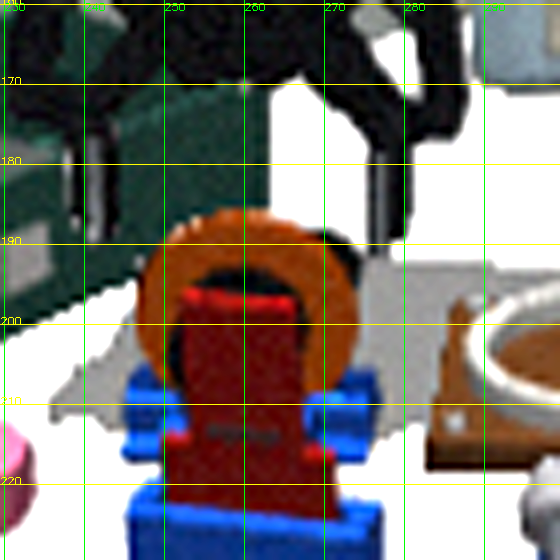

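>>> {"method": "servo_tool", "body": {"motion": [[1, [-0.15, -0.6, -0.5], 0], [1, [0, 0, -1.8], 0], [1, [0, 0, -1.2], 0], [1, [0, 0, 0], 0]]}}

```text
time_s: 12.05
ee_pos: [0.6246, -0.1166, 0.0556]
tool_rot: [0.72, 0.002, 0.024, -0.693]
ft_force: [0.1, 0.7, 0.8]
grip_width: 0.0853
```

```bash
python3 - <<'E'
from h import *
s=st(); 
E
```

```text
t 12.05 pos [ 0.6246 -0.1166  0.0556] yaw -1.75 F [0.1205 0.7117 0.7815] T [ 0.0554  0.0316 -0.0227] w 0.0853 vert -0.9985798613439043
```

>>> {"method": "servo_tool", "body": {"motion": [[1, [-0.25, 0, 0], 0], [1, [-0.05, 0, -0.8], 0], [1, [0, 0, 0], 0]]}}

```text
time_s: 12.35
ee_pos: [0.6219, -0.1169, 0.0486]
tool_rot: [0.72, 0.003, 0.025, -0.693]
ft_force: [-0.5, -0.9, -0.1]
grip_width: 0.0853
```

```bash
python3 - <<'E'
from h import *
s=st(); 
E
```

```text
t 12.35 pos [ 0.6219 -0.1169  0.0486] yaw -1.76 F [-0.4672 -0.8513 -0.0572] T [ 0.024  -0.011  -0.0289] w 0.0853 vert -0.9985109055280939
```

>>> {"method": "servo_tool", "body": {"motion": [[1, [0, 0, -0.4], 0], [-1, [0, 0, 0], 0], [-1, [0, 0, 0], 0], [-1, [0, 0, 0], 0], [-1, [0, 0, 0], 0], [-1, [0, 0, 0.5], 0], [-1, [0, 0, 0.3], 0], [-1, [0, 0, 0], 0]]}}

```text
time_s: 13.15
ee_pos: [0.6224, -0.117, 0.054]
tool_rot: [0.72, 0.003, 0.025, -0.693]
ft_force: [0.3, 0.7, -1.4]
grip_width: 0.0749
```

```bash
python3 - <<'E'
from h import *
s=st(); snap("side","s17");crop("s17","s17c",230,300,160,230,8)
E
```

```text
t 13.15 pos [ 0.6224 -0.117   0.054 ] yaw -1.76 F [ 0.33    0.7207 -1.4372] T [ 0.0557  0.0032 -0.0278] w 0.0749 vert -0.9984543700992179
```

View pics/s17c.png

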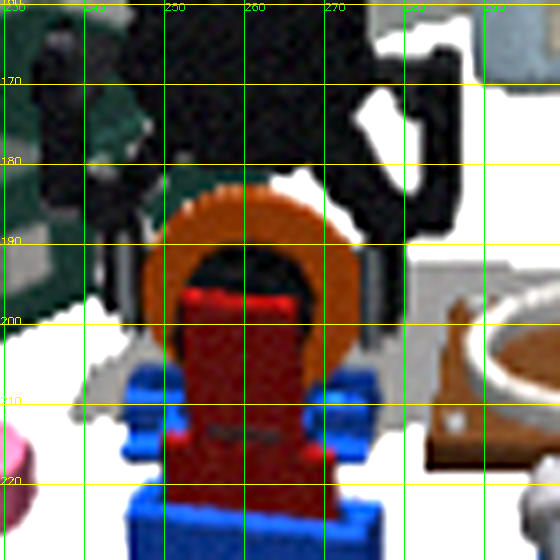

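>>> {"method": "servo_tool", "body": {"motion": [[-1, [0, 0.4, 0.1], 0], [-1, [0, 0.4, 0], 0], [-1, [0, 0.4, 0], 0]]}}

```text
time_s: 13.5
ee_pos: [0.622, -0.1092, 0.0549]
tool_rot: [0.724, 0.002, 0.026, -0.69]
ft_force: [-0.4, -16.1, -0.0]
grip_width: 0.0749
```

```bash
python3 - <<'E'
from h import *
s=st(); snap("side","s18");crop("s18","s18c",230,300,160,230,8)
E
```

```text
t 13.5 pos [ 0.622  -0.1092  0.0549] yaw -1.94 F [ -0.3697 -16.1378  -0.0209] T [-2.927   0.2089 -0.0063] w 0.0749 vert -0.9980774345891118
```

View pics/s18c.png

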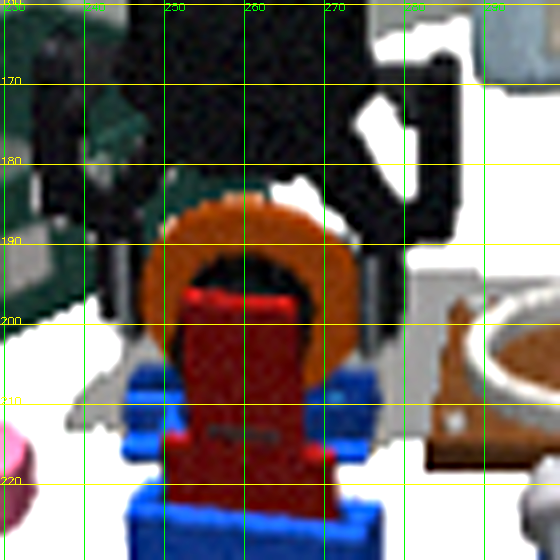

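>>> {"method": "servo_tool", "body": {"motion": [[-1, [0, 0.5, 0.1], 0], [-1, [0, 0.5, 0.1], 0], [-1, [0, 0.2, 0], 0]]}}

```text
time_s: 13.85
ee_pos: [0.6214, -0.1022, 0.0567]
tool_rot: [0.728, -0.0, 0.027, -0.685]
ft_force: [0.1, -14.3, -0.3]
grip_width: 0.0746
```

```bash
python3 - <<'E'
from h import *
s=st(); snap("side","s19");crop("s19","s19c",230,300,160,230,8)
E
```

```text
t 13.85 pos [ 0.6214 -0.1022  0.0567] yaw -2.17 F [  0.0605 -14.34    -0.3441] T [-3.034  -0.0049  0.005 ] w 0.0746 vert -0.9974491343767586
```

View pics/s19c.png

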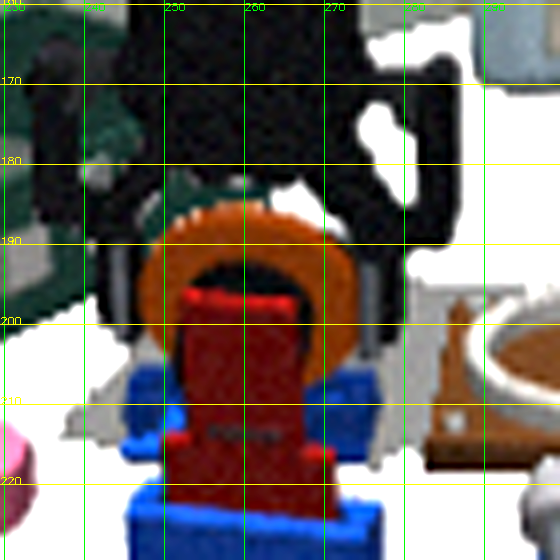

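>>> {"method": "servo_tool", "body": {"motion": [[-1, [0, 0.5, 0.1], 0], [-1, [0, 0.5, 0.1], 0], [-1, [0, 0.2, 0], 0]]}}

```text
time_s: 14.2
ee_pos: [0.6212, -0.0923, 0.0587]
tool_rot: [0.73, -0.001, 0.028, -0.683]
ft_force: [0.3, -3.9, -2.2]
grip_width: 0.0746
```

```bash
python3 - <<'E'
from h import *
s=st(); snap("side","s20");crop("s20","s20c",230,300,160,230,8)
E
```

```text
t 14.2 pos [ 0.6212 -0.0923  0.0587] yaw -2.3 F [ 0.2995 -3.8531 -2.1505] T [-0.8122 -0.0528  0.0006] w 0.0746 vert -0.9971378875640536
```

View pics/s20c.png

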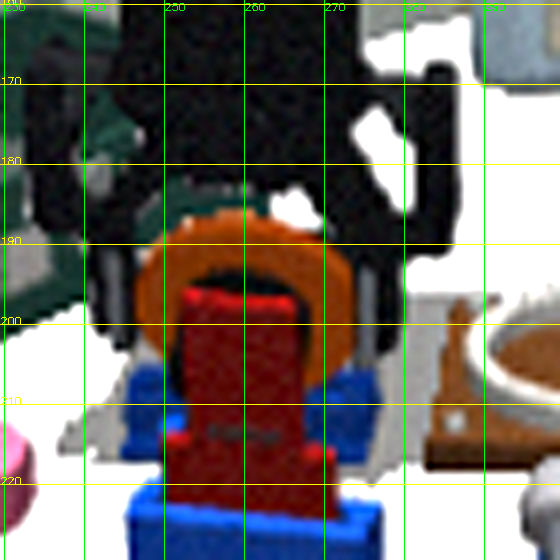

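>>> {"method": "servo_tool", "body": {"motion": [[-1, [0, 0, 1], 0], [-1, [0, 0, 3], 0], [-1, [0, 0, 4], 0], [-1, [-0.5, 0, 4], 0.03], [-1, [-2, 1.5, 0], 0.05], [-1, [-3, 3, 0], 0.05], [-1, [-3, 3, 0], 0], [-1, [-2, 2, 0], 0], [-1, [0, 0, 0], 0]]}}

```text
time_s: 15.15
ee_pos: [0.5118, 0.0069, 0.1888]
tool_rot: [0.727, 0.05, -0.017, -0.685]
ft_force: [0.7, -0.5, -0.3]
grip_width: 0.0748
```

```bash
python3 - <<'E'
from h import *
s=st(); snap("side","s21");crop("s21","s21c",255,345,130,230,6);print(proj("side",s["ee_pos"]))
E
```

```text
t 15.15 pos [0.5118 0.0069 0.1888] yaw 5.48 F [ 0.6543 -0.4896 -0.2984] T [ 0.0524 -0.0145 -0.0045] w 0.0748 vert -0.9971519060135194
[300.3937 165.7429]
```

View pics/s21c.png

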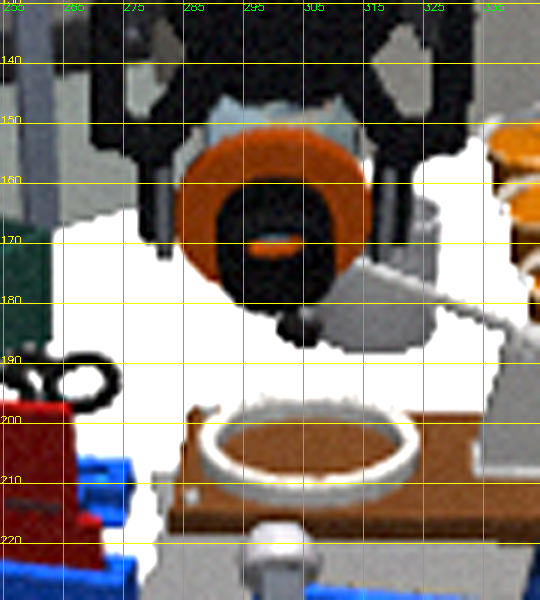

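```bash
python3 - <<'E'
from h import *
s=arm.observe()
c=s["ee_pos"]; h=np.array([-np.sin(np.radians(5.5)),np.cos(np.radians(5.5)),0])
R=Rn.from_quat(s["tool_rot"]).as_matrix();print(R[:,1])
for d in (0,.005):
 for th in (15,20,25,30):
  t=np.radians(th); a=h*np.cos(t)-np.array([0,0,np.sin(t)]); up=h*np.sin(t)+np.array([0,0,np.cos(t)])
  e=c+[0,0,d]+a*.035
  print(d,th,"hubend",proj("side",e),"bottom",proj("side",e-up*.022),"flange top near",proj("side",c+[0,0,d]+a*.005+up*.038),"hub top end",proj("side",e+up*.022), "hubtop root",proj("side",c+[0,0,d]+a*.005+up*.022))
E
python3 -c "
import sys;sys.path.insert(0,'.')
from h import *
crop('s21','s21d',275,325,140,195,11)"
```

```text
[ 0.0497 -0.0578 -0.9971]
0 15 hubend [300.7672 174.9345] bottom [300.6752 182.8268] flange top near [300.1677 152.7253] hub top end [300.8622 166.7839] hubtop root [300.1072 158.7679]
0 20 hubend [300.7509 176.0071] bottom [300.6123 183.3025] flange top near [300.2476 153.8021] hub top end [300.8944 168.4511] hubtop root [300.152  159.4576]
0 25 hubend [300.7281 176.9931] bottom [300.5445 183.6388] flange top near [300.3252 154.9759] hub top end [300.9188 170.0918] hubtop root [300.1949 160.1961]
0 30 hubend [300.699  177.8849] bottom [300.4724 183.8348] flange top near [300.3998 156.2377] hub top end [300.935 171.692] hubtop root [300.2356 160.9776]
0.005 15 hubend [300.755  172.8115] bottom [300.6629 180.7569] flange top near [300.1539 150.5395] hub top end [300.85   164.6055] hubtop root [300.0935 156.6224]
0.005 20 hubend [300.7386 173.8918] bottom [300.5999 181.2416] flange top near [300.234  151.6139] hub top end [300.8823 166.2788] hubtop root [300.1383 157.3113]
0.005 25 hubend [300.7158 174.8856] bottom [300.532  181.5866] flange top near [300.3118 152.7864] hub top end [300.9067 167.9263] hubtop root [300.1813 158.0496]
0.005 30 hubend [300.6867 175.7853] bottom [300.4597 181.7909] flange top near [300.3865 154.0475] hub top end [300.923  169.5338] hubtop root [300.2221 158.8312]
```

View pics/s21d.png

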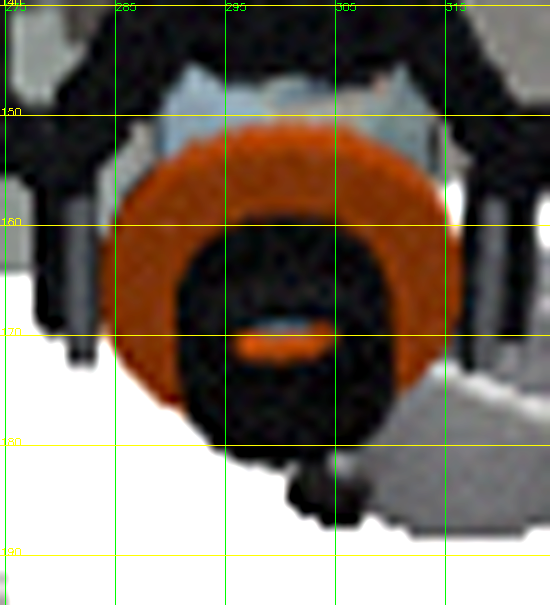

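>>> {"method": "servo_tool", "body": {"motion": [[-1, [-0.2, 3, -1], 0.005], [-1, [-0.1, 3, -1], 0], [-1, [-0.1, 2.5, -0.8], 0], [-1, [0, 1.2, -0.5], 0], [-1, [0, 0.5, -0.2], 0], [-1, [0, 0, 0], 0]]}}

```text
time_s: 15.8
ee_pos: [0.5127, 0.1092, 0.1556]
tool_rot: [0.727, 0.052, -0.016, -0.685]
ft_force: [-0.4, 0.3, -0.9]
grip_width: 0.0747
```

```bash
python3 - <<'E'
from h import *
s=st(); snap("side","s22");crop("s22","s22c",265,340,150,245,6)
E
```

```text
t 15.8 pos [0.5127 0.1092 0.1556] yaw 5.59 F [-0.4384  0.3135 -0.8745] T [ 0.0634  0.0279 -0.0483] w 0.0747 vert -0.9968843415399028
```

View pics/s22c.png

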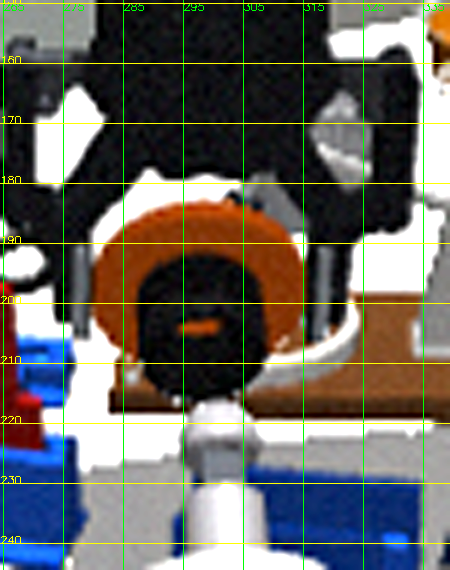

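>>> {"method": "servo_tool", "body": {"motion": [[-1, [-0.45, 0.3, -0.3], 0], [-1, [-0.1, 0.6, -0.4], 0], [-1, [0, 0.4, -0.2], 0], [-1, [0, 0, 0], 0]]}}

```text
time_s: 16.25
ee_pos: [0.5074, 0.1206, 0.1469]
tool_rot: [0.727, 0.051, -0.014, -0.685]
ft_force: [-0.1, 0.6, 0.5]
grip_width: 0.075
```

```bash
python3 - <<'E'
from h import *
s=st(); snap("side","s23");crop("s23","s23c",275,330,170,245,8)
E
```

```text
t 16.25 pos [0.5074 0.1206 0.1469] yaw 5.39 F [-0.0589  0.6081  0.5463] T [-0.0046  0.0702  0.0261] w 0.075 vert -0.9968099796045186
```

View pics/s23c.png

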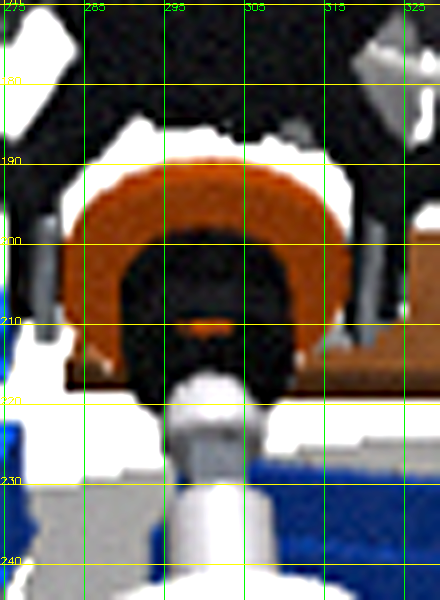

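>>> {"method": "servo_tool", "body": {"motion": [[-1, [-0.15, 0.6, -0.35], 0], [-1, [-0.08, 0.6, -0.3], 0], [-1, [-0.08, 0.5, -0.3], 0], [-1, [0, 0, 0], 0]]}}

```text
time_s: 16.7
ee_pos: [0.5043, 0.1389, 0.1369]
tool_rot: [0.727, 0.052, -0.014, -0.685]
ft_force: [-1.1, 0.5, 0.5]
grip_width: 0.0747
```

```bash
python3 - <<'E'
from h import *
s=st(); snap("side","s24");crop("s24","s24c",275,330,170,245,8)
E
```

```text
t 16.7 pos [0.5043 0.1389 0.1369] yaw 5.38 F [-1.0877  0.5477  0.501 ] T [0.0758 0.0457 0.0117] w 0.0747 vert -0.9967794680774655
```

View pics/s24c.png

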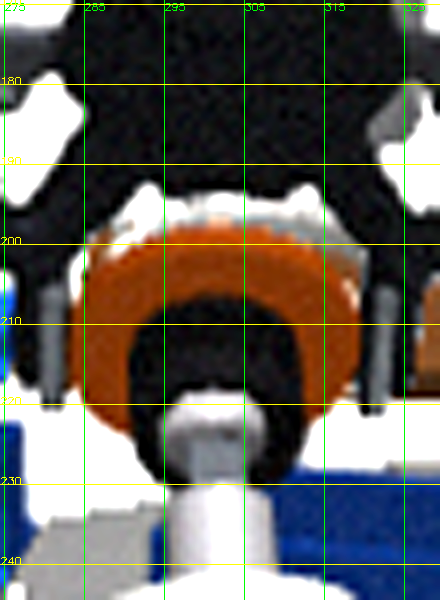

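>>> {"method": "servo_tool", "body": {"motion": [[-1, [-0.08, 0.6, -0.2], 0], [-1, [-0.08, 0.6, -0.2], 0], [-1, [-0.08, 0.6, -0.2], 0], [-1, [0, 0.2, -0.1], 0], [-1, [0, 0, 0], 0]]}}

```text
time_s: 17.25
ee_pos: [0.5026, 0.1608, 0.1306]
tool_rot: [0.727, 0.052, -0.013, -0.685]
ft_force: [-0.7, -0.5, 4.9]
grip_width: 0.0749
```

```bash
python3 - <<'E'
from h import *
s=st(); snap("side","s25");crop("s25","s25c",275,330,170,265,7)
E
```

```text
t 17.25 pos [0.5026 0.1608 0.1306] yaw 5.38 F [-0.6629 -0.5077  4.8753] T [-0.0952  0.0525 -0.0168] w 0.0749 vert -0.9966507997440414
```

View pics/s25c.png

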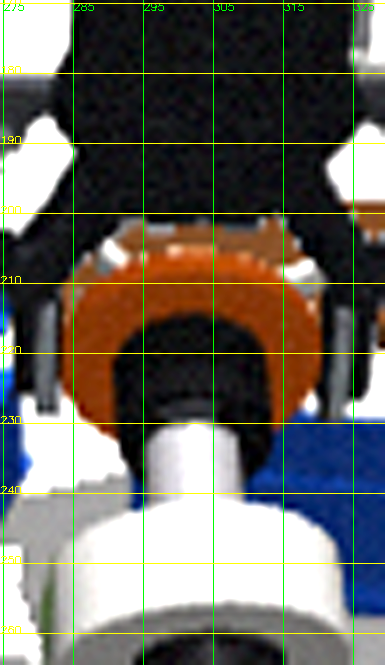

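>>> {"method": "servo_tool", "body": {"motion": [[-1, [-0.08, 0.75, -0.35], 0], [-1, [-0.08, 0.8, -0.45], 0], [-1, [-0.06, 0.7, -0.4], 0], [-1, [0, 0, 0], 0]]}}

```text
time_s: 17.7
ee_pos: [0.5034, 0.1822, 0.1224]
tool_rot: [0.729, 0.055, -0.009, -0.683]
ft_force: [-1.8, 7.6, -11.0]
grip_width: 0.0746
```

```bash
python3 - <<'E'
from h import *
s=st(); snap("side","s26");crop("s26","s26c",275,330,170,265,7)
E
```

```text
t 17.7 pos [0.5034 0.1822 0.1224] yaw 5.25 F [ -1.8349   7.6344 -11.0152] T [1.237  0.3569 0.0631] w 0.0746 vert -0.9957818005136048
```

View pics/s26c.png

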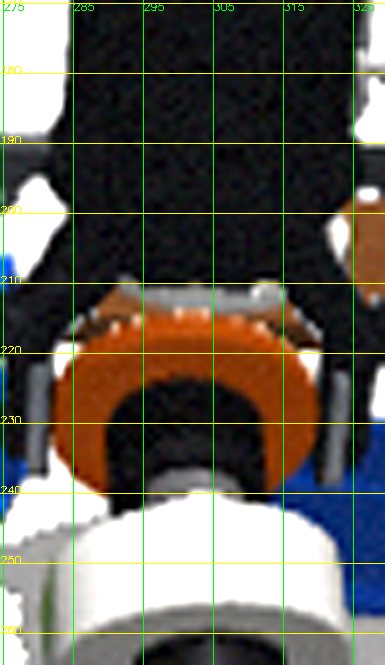

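>>> {"method": "servo_tool", "body": {"motion": [[-1, [-0.15, 0.2, -0.3], 0], [-1, [-0.1, 0.3, -0.25], 0], [-1, [-0.05, 0.3, -0.25], 0], [-1, [0, 0, 0], 0]]}}

```text
time_s: 18.15
ee_pos: [0.501, 0.1909, 0.1151]
tool_rot: [0.729, 0.055, -0.008, -0.683]
ft_force: [-1.3, 3.8, 4.2]
grip_width: 0.0749
```

```bash
python3 - <<'E'
from h import *
s=st(); snap("side","s27");crop("s27","s27c",275,330,170,265,7)
E
```

```text
t 18.15 pos [0.501  0.1909 0.1151] yaw 5.26 F [-1.265   3.8001  4.2172] T [0.6154 0.2451 0.0824] w 0.0749 vert -0.9956507624010125
```

View pics/s27c.png

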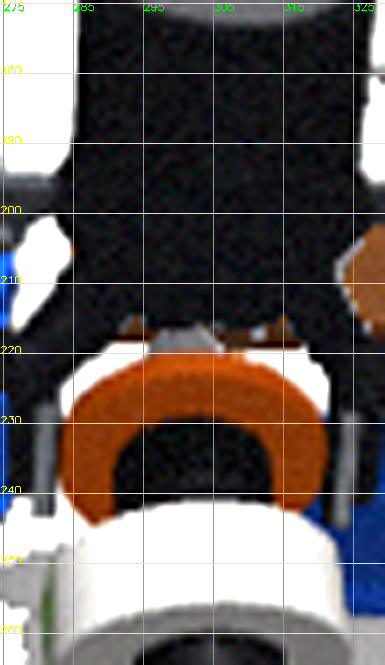

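>>> {"method": "servo_tool", "body": {"motion": [[-1, [-0.03, 0.35, -0.2], 0], [-1, [-0.03, 0.35, -0.2], 0], [-1, [0, 0.1, 0], 0]]}}

```text
time_s: 18.5
ee_pos: [0.501, 0.1926, 0.1146]
tool_rot: [0.734, 0.056, -0.006, -0.677]
ft_force: [-3.1, -9.2, 8.7]
grip_width: 0.0749
```

```bash
python3 - <<'E'
from h import *
s=st(); f=frame(.4955,.2464,np.radians(-84)); snap("side","s28");crop("s28","s28c",275,330,170,265,7)
for z in (60,65,70): print(z,proj("side",sp(f,34.5,0,z)),proj("side",sp(f,34.5,0,z+5)))
E
```

```text
t 18.5 pos [0.501  0.1926 0.1146] yaw 5.19 F [-3.1399 -9.1515  8.6572] T [-1.9321  0.803   0.2204] w 0.0749 vert -0.994272809878043
60 [302.8441 227.4304] [302.6799 225.1315]
65 [302.6799 225.1315] [302.5168 222.8487]
70 [302.5168 222.8487] [302.3548 220.5816]
```

View pics/s28c.png

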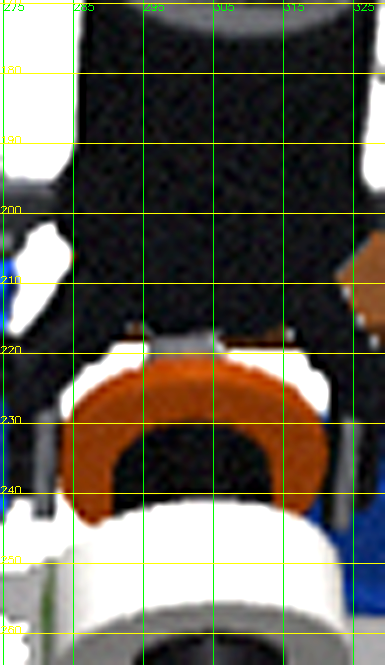

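>>> {"method": "servo_tool", "body": {"motion": [[1, [0, 0, 0], 0], [1, [0, 0, 0], 0], [1, [0, 0, 0], 0], [1, [0, 0, 0], 0]]}}

```text
time_s: 18.95
ee_pos: [0.5004, 0.1926, 0.1138]
tool_rot: [0.734, 0.056, -0.006, -0.677]
ft_force: [-0.0, -0.1, -0.6]
grip_width: 0.0856
```

```bash
python3 - <<'E'
from h import *
s=st(); snap("side","s29");crop("s29","s29c",275,330,170,265,7)
E
```

```text
t 18.95 pos [0.5004 0.1926 0.1138] yaw 5.18 F [-0.0119 -0.0694 -0.5518] T [0.082  0.0311 0.0226] w 0.0856 vert -0.9943378006440159
```

View pics/s29c.png

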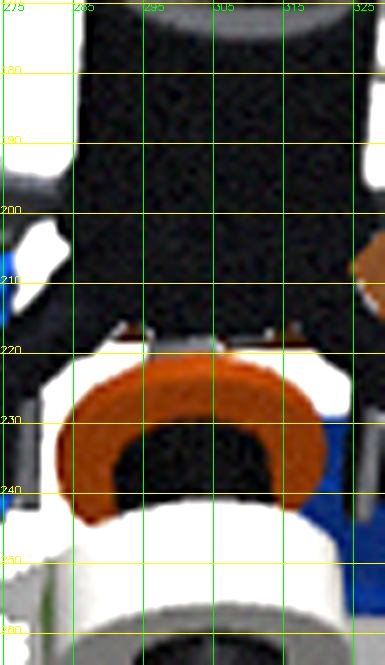

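>>> {"method": "servo_tool", "body": {"motion": [[1, [0, 0, 1], 0], [1, [0, 0, 2], 0], [1, [0, -1, 3], 0], [1, [0, -3, 3], 0], [1, [0, -4, 1], 0], [1, [0, -4, 0], 0], [1, [0, 0, 0], 0]]}}

```text
time_s: 19.7
ee_pos: [0.4996, 0.0698, 0.2216]
tool_rot: [0.734, 0.058, -0.007, -0.677]
ft_force: [0.4, 0.8, 0.4]
grip_width: 0.0851
```

```bash
python3 - <<'E'
from h import *
s=st(); snap("side","s30");crop("s30","s30c",275,335,205,275,9);snap("top","t30");crop("t30","t30c",150,270,180,270,6)
E
```

```text
t 19.7 pos [0.4996 0.0698 0.2216] yaw 5.41 F [0.4023 0.7605 0.3676] T [0.0795 0.0686 0.0259] w 0.0851 vert -0.9941622647102291
```

View pics/s30c.png

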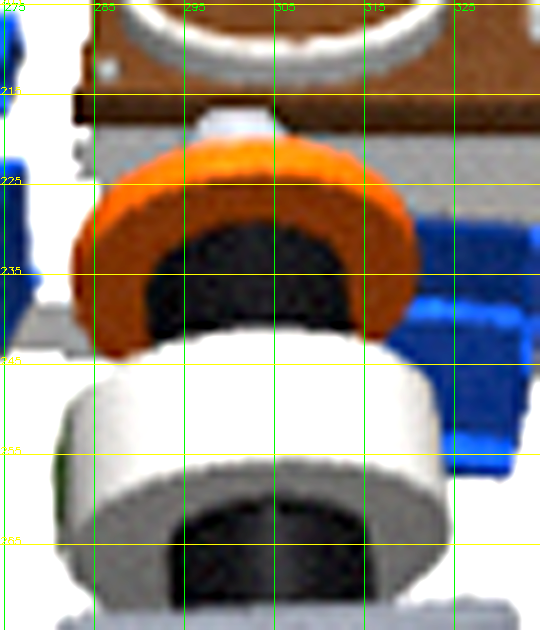

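View pics/t30c.png

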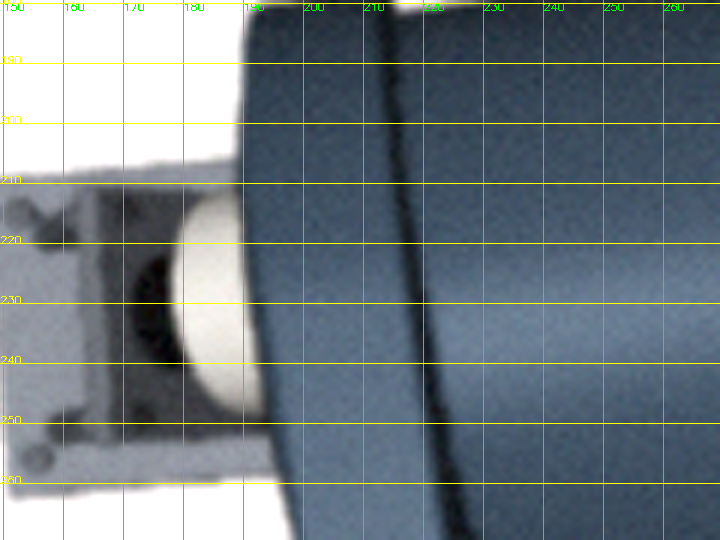

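>>> {"method": "servo_tool", "body": {"motion": [[0, [0, 3, 0], 0.01], [0, [0.1, 3, -1], 0], [0, [0.1, 1.5, -2], 0], [0, [0, 0.5, -2], 0], [0, [0, 0, 0], 0]]}}

```text
time_s: 20.3
ee_pos: [0.5012, 0.1604, 0.1706]
tool_rot: [0.733, 0.063, -0.012, -0.678]
ft_force: [-0.2, -0.4, -0.1]
grip_width: 0.0428
```

```bash
python3 - <<'E'
from h import *
s=st(); snap("side","s31");crop("s31","s31c",265,345,155,255,6)
E
```

```text
t 20.3 pos [0.5012 0.1604 0.1706] yaw 6.28 F [-0.1724 -0.4185 -0.1025] T [0.1006 0.1282 0.0151] w 0.0428 vert -0.9943296544935194
```

View pics/s31c.png

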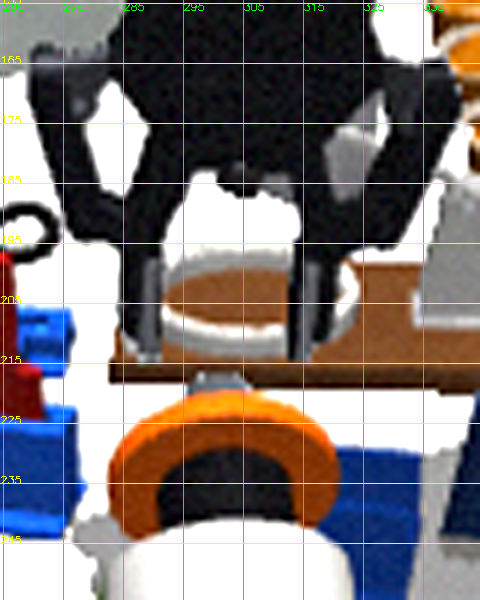

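>>> {"method": "servo_tool", "body": {"motion": [[0, [0, -0.2, -1.5], 0], [0, [0, 0, -1.5], 0], [0, [0, 0, -0.5], 0], [0, [0, 0, 0], 0]]}}

```text
time_s: 20.75
ee_pos: [0.5032, 0.1595, 0.1405]
tool_rot: [0.732, 0.066, -0.01, -0.678]
ft_force: [-0.5, 0.1, 0.1]
grip_width: 0.0429
```

```bash
python3 - <<'E'
from h import *
s=st()
E
```

```text
t 20.75 pos [0.5032 0.1595 0.1405] yaw 6.34 F [-0.5009  0.1397  0.0672] T [ 0.0739  0.1077 -0.0512] w 0.0429 vert -0.9940496268349359
```

Push along the spindle toward the foot.

>>> {"method": "servo_tool", "body": {"motion": [[0, [-0.1, 0.4, -0.3], 0], [0, [-0.05, 0.4, -0.25], 0], [0, [-0.03, 0.3, -0.15], 0], [0, [0, 0, 0], 0]]}}

```text
time_s: 21.15
ee_pos: [0.5024, 0.1719, 0.1357]
tool_rot: [0.732, 0.066, -0.009, -0.678]
ft_force: [-0.6, -0.1, 0.7]
grip_width: 0.0428
```

```bash
python3 - <<'E'
from h import *
s=st(); snap("side","s32");crop("s32","s32c",275,335,205,275,8)
E
```

```text
t 21.15 pos [0.5024 0.1719 0.1357] yaw 6.32 F [-0.5584 -0.0522  0.7402] T [0.0507 0.1087 0.0615] w 0.0428 vert -0.993887481990308
```

View pics/s32c.png

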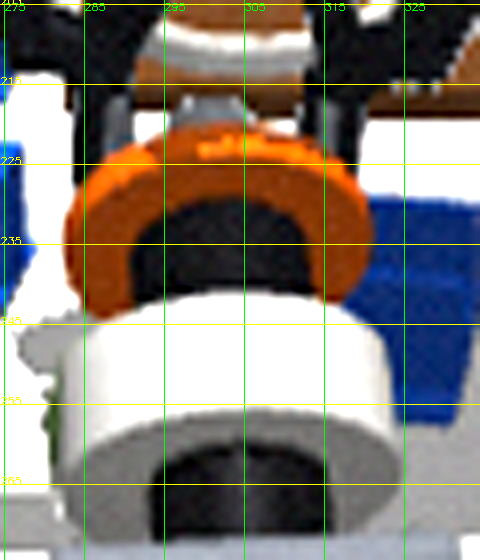

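>>> {"method": "servo_tool", "body": {"motion": [[0, [-0.05, 0.4, -0.25], 0], [0, [-0.05, 0.35, -0.2], 0], [0, [0, 0, 0], 0]]}}

```text
time_s: 21.5
ee_pos: [0.5024, 0.1729, 0.1335]
tool_rot: [0.737, 0.067, -0.007, -0.673]
ft_force: [-1.2, -6.0, 4.5]
grip_width: 0.043
```

```bash
python3 - <<'E'
from h import *
s=st(); snap("side","s33");crop("s33","s33c",275,335,205,275,8)
E
```

```text
t 21.5 pos [0.5024 0.1729 0.1335] yaw 6.19 F [-1.2269 -5.9832  4.4762] T [-1.1213  0.3294  0.0744] w 0.043 vert -0.9923043258008135
```

View pics/s33c.png

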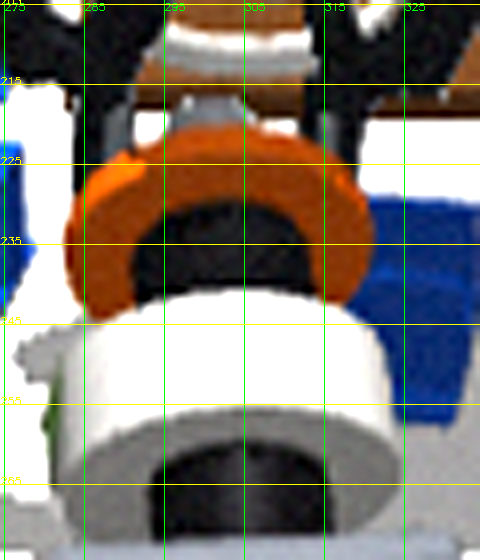

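>>> {"method": "servo_tool", "body": {"motion": [[0, [-0.03, 0.5, -0.3], 0], [0, [-0.03, 0.5, -0.3], 0], [0, [-0.03, 0.4, -0.2], 0]]}}

```text
time_s: 21.85
ee_pos: [0.5029, 0.1739, 0.1302]
tool_rot: [0.747, 0.066, -0.002, -0.662]
ft_force: [-1.7, -34.9, 20.8]
grip_width: 0.0425
```

```bash
python3 - <<'E'
from h import *
s=st(); snap("side","s34");crop("s34","s34c",275,335,205,275,8)
E
```

```text
t 21.85 pos [0.5029 0.1739 0.1302] yaw 5.9 F [ -1.729  -34.932   20.8153] T [-7.3108  0.874   0.1807] w 0.0425 vert -0.9887387718259397
```

View pics/s34c.png

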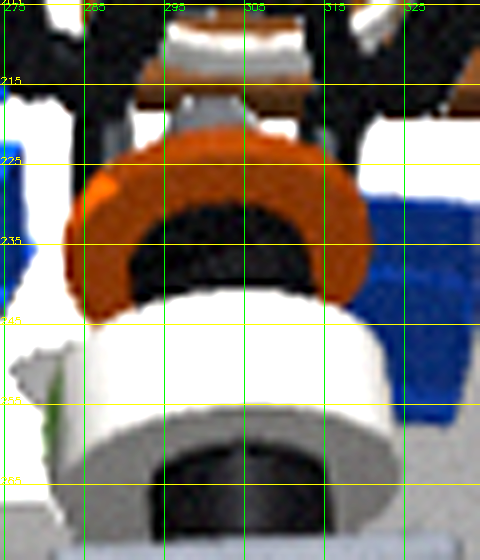

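>>> {"method": "servo_tool", "body": {"motion": [[0, [0, -1, 0.5], 0], [0, [0, -2, 1], 0], [0, [0, -2, 3], 0], [0, [0, -3, 4], 0], [0, [0, -4, 2], 0], [0, [1, -4.5, 0], 0], [0, [1, -4.5, 0], 0], [0, [0, 0, 0], 0]]}}

```text
time_s: 22.7
ee_pos: [0.5224, -0.0449, 0.2409]
tool_rot: [0.748, 0.068, -0.002, -0.66]
ft_force: [0.1, 0.4, -0.3]
grip_width: 0.0428
```

```bash
python3 - <<'E'
from h import *
s=st(); f=frame(.4955,.2464,np.radians(-84))
snap("side","s35");crop("s35","s35c",275,335,205,275,9);snap("top","t35");crop("t35","t35c",150,270,180,270,6)
for x in(-3.5,3.5):
 for z in (60,65,70): print(x,z,"L",proj("side",sp(f,x,-38,z)),"R",proj("side",sp(f,x,38,z)),"T",proj("side",sp(f,x+38,0,z)),"topT",proj("top",sp(f,x+38,0,z)),proj("top",sp(f,x,38,z)),proj("top",sp(f,x,-38,z)))
E
```

```text
t 22.7 pos [ 0.5224 -0.0449  0.2409] yaw 6.02 F [ 0.065   0.402  -0.3391] T [0.16   0.1017 0.0159] w 0.0428 vert -0.98794821966654
-3.5 60 L [282.6527 238.1046] R [321.7698 236.7425] T [302.8441 227.4304] topT [202.0147 226.8538] [214.4454 245.4559] [211.8913 208.6998]
-3.5 65 L [282.5624 235.8594] R [321.5488 234.5036] T [302.6799 225.1315] topT [204.0453 226.6131] [216.4455 245.2619] [213.8741 208.4286]
-3.5 70 L [282.4728 233.6291] R [321.3292 232.2797] T [302.5168 222.8487] topT [206.0848 226.3713] [218.4543 245.0671] [215.8655 208.1561]
3.5 60 L [282.6211 236.3276] R [322.0239 234.957 ] T [302.9649 225.4995] topT [199.8827 226.8213] [212.445  245.5313] [209.8881 208.5647]
3.5 65 L [282.5303 234.072 ] R [321.8004 232.7079] T [302.7989 223.19  ] topT [201.9205 226.5791] [214.4524 245.3363] [211.878  208.2916]
3.5 70 L [282.4401 231.8316] R [321.5784 230.4739] T [302.6342 220.8967] topT [203.9674 226.3358] [216.4684 245.1406] [213.8765 208.0173]
```

View pics/s35c.png

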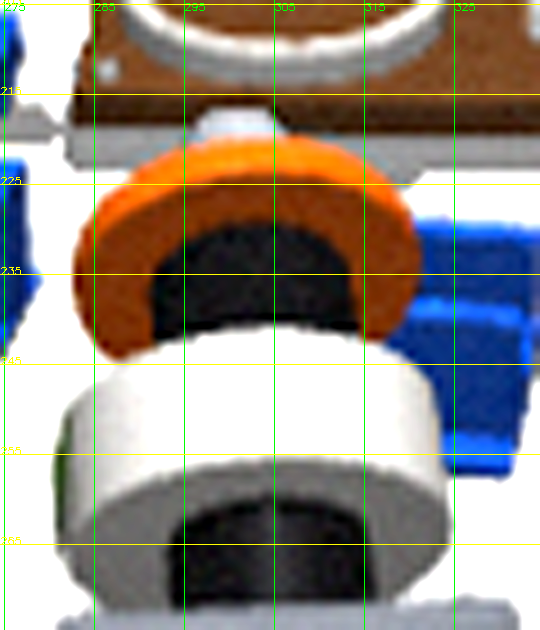

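View pics/t35c.png

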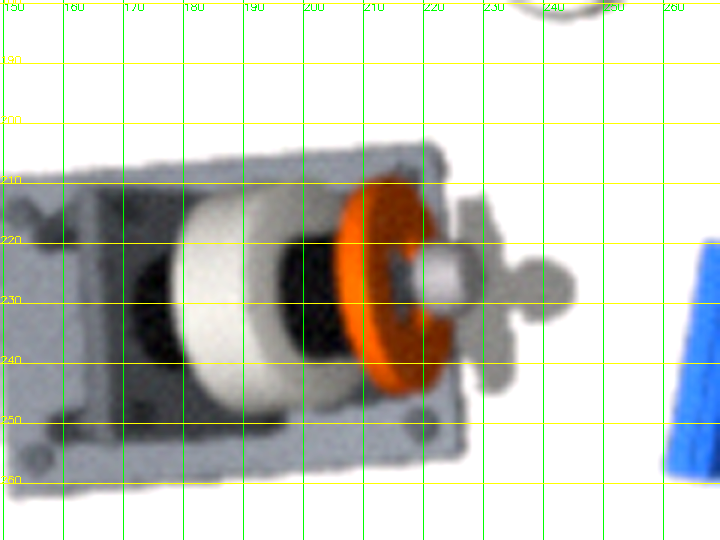

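```bash
python3 - <<'E'
from h import *
f=frame(.4955,.2464,np.radians(-84))
for q in [(36,0,0),(36,0,30),(36,0,5),(36,0,35),(21,0,0),(13.5,0,83),(13.5,0,66),(34.5,0,60),(34.5,0,70),(18.5,0,30),(18.5,0,60),(13.5,0,70)]: print(q,proj("top",sp(f,*q)),proj("side",sp(f,*q)))
E
python3 -c "
import sys;sys.path.insert(0,'.')
from h import *
crop('t35','t35d',165,235,200,255,11)"
```

```text
(36, 0, 0) [177.8565 229.6581] [304.939  255.9441]
(36, 0, 30) [189.5533 228.2709] [303.8822 241.1713]
(36, 0, 5) [179.7849 229.4294] [304.7596 253.4371]
(36, 0, 35) [191.5326 228.0361] [303.7105 238.7705]
(21, 0, 0) [182.5262 229.6907] [304.6402 259.6915]
(13.5, 0, 83) [217.5763 225.8534] [301.7682 222.7489]
(13.5, 0, 66) [210.6746 226.6653] [302.3015 230.333 ]
(34.5, 0, 60) [202.0147 226.8538] [302.8441 227.4304]
(34.5, 0, 70) [206.0848 226.3713] [302.5168 222.8487]
(18.5, 0, 30) [194.8928 228.3292] [303.5619 245.7194]
(18.5, 0, 60) [206.795  226.9266] [302.5749 231.7361]
(13.5, 0, 70) [212.2893 226.4753] [302.1749 228.5328]
```

View pics/t35d.png

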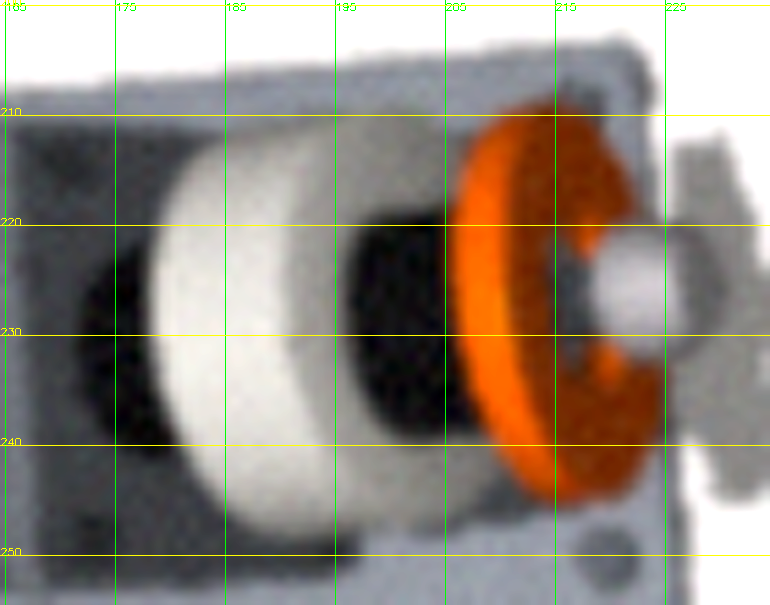

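>>> {"method": "servo_tool", "body": {"motion": [[-1, [-0.6, 4.5, 0], 0], [-1, [-0.6, 4.5, 0], 0], [-1, [-0.5, 4.5, 0], 0], [-1, [-0.3, 4, -1], 0], [-1, [-0.1, 2, -2], 0], [-1, [0, 0.8, -2], 0], [-1, [0, 0, 0], 0]]}}

```text
time_s: 23.5
ee_pos: [0.4953, 0.1763, 0.1887]
tool_rot: [0.747, 0.071, -0.005, -0.662]
ft_force: [-0.6, -1.1, 0.5]
grip_width: -0.0
```

```bash
python3 - <<'E'
from h import *
s=st(); snap("side","s36");crop("s36","s36c",265,345,165,255,6)
E
```

```text
t 23.5 pos [0.4953 0.1763 0.1887] yaw 6.52 F [-0.6316 -1.0617  0.5326] T [0.135  0.1099 0.0228] w -0.0 vert -0.9884133672993709
```

View pics/s36c.png

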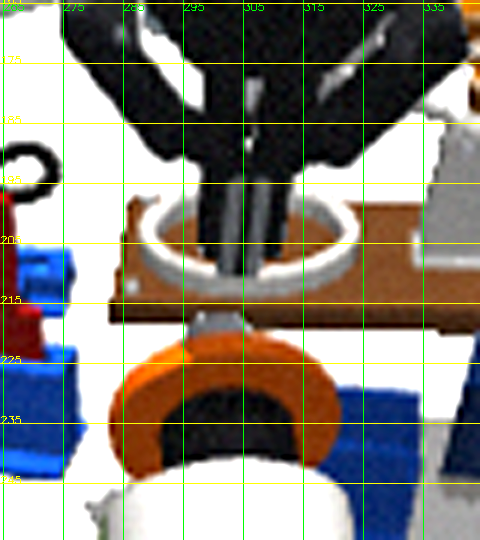

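>>> {"method": "servo_tool", "body": {"motion": [[-1, [0.6, 0, -0.6], 0], [-1, [0, 0, -0.6], 0], [-1, [0, 0, 0], 0]]}}

```text
time_s: 23.85
ee_pos: [0.503, 0.1756, 0.1796]
tool_rot: [0.746, 0.072, -0.003, -0.662]
ft_force: [0.2, 0.7, 0.6]
grip_width: -0.0004
```

```bash
python3 - <<'E'
from h import *
s=st()
E
```

```text
t 23.85 pos [0.503  0.1756 0.1796] yaw 6.47 F [0.1535 0.7001 0.56  ] T [ 0.1402  0.083  -0.0579] w -0.0004 vert -0.9881740391183896
```

>>> {"method": "servo_tool", "body": {"motion": [[-1, [-0.1, 0.4, -0.4], 0], [-1, [0, 0.4, 0], 0], [-1, [0, 0.4, 0], 0], [-1, [0, 0, 0], 0]]}}

```text
time_s: 24.25
ee_pos: [0.5026, 0.1876, 0.1763]
tool_rot: [0.746, 0.072, -0.002, -0.662]
ft_force: [-0.6, -1.1, 0.8]
grip_width: -0.0002
```

```bash
python3 - <<'E'
from h import *
s=st()
E
```

```text
t 24.25 pos [0.5026 0.1876 0.1763] yaw 6.34 F [-0.6435 -1.1163  0.8463] T [0.1063 0.095  0.0056] w -0.0002 vert -0.9881065793142008
```

>>> {"method": "servo_tool", "body": {"motion": [[-1, [0, 0.3, -0.1], 0], [-1, [0, 0.3, 0], 0], [-1, [0, 0, 0], 0]]}}

```text
time_s: 24.55
ee_pos: [0.5034, 0.1941, 0.1763]
tool_rot: [0.746, 0.072, -0.001, -0.662]
ft_force: [-0.2, -0.0, -0.2]
grip_width: -0.0001
```

```bash
python3 - <<'E'
from h import *
s=st(); snap("side","s37");crop("s37","s37c",275,335,205,275,8)
E
```

```text
t 24.55 pos [0.5034 0.1941 0.1763] yaw 6.33 F [-0.1691 -0.021  -0.2052] T [0.1101 0.0573 0.001 ] w -0.0001 vert -0.9878215711637715
```

View pics/s37c.png

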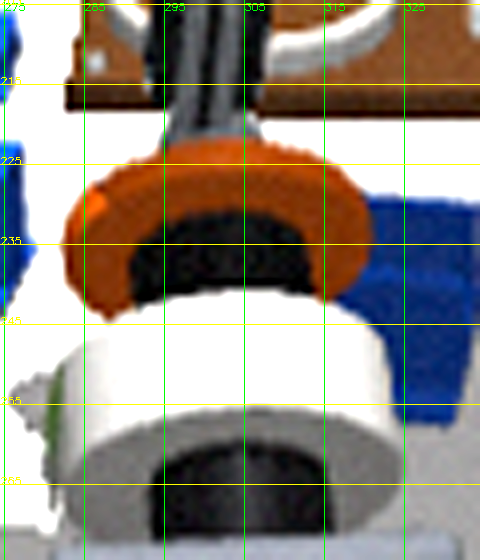

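>>> {"method": "servo_tool", "body": {"motion": [[-1, [-0.1, 0.3, -0.1], 0], [-1, [0, 0.3, 0], 0], [-1, [0, 0, 0], 0]]}}

```text
time_s: 24.9
ee_pos: [0.5029, 0.1992, 0.1761]
tool_rot: [0.747, 0.073, -0.0, -0.661]
ft_force: [-0.0, -4.7, 5.6]
grip_width: 0.0
```

```bash
python3 - <<'E'
from h import *
s=st(); snap("side","s38");crop("s38","s38c",275,335,205,275,8)
E
```

```text
t 24.9 pos [0.5029 0.1992 0.1761] yaw 6.28 F [-0.0475 -4.6596  5.6423] T [-0.9405  0.0097 -0.0832] w 0.0 vert -0.9872497818327522
```

View pics/s38c.png

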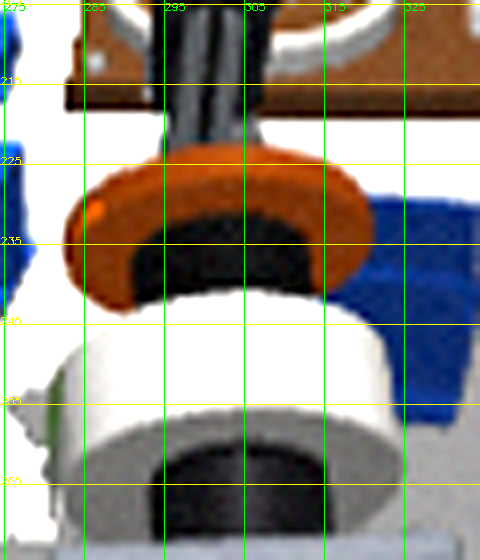

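>>> {"method": "servo_tool", "body": {"motion": [[-1, [0, 0.2, -0.1], 0], [-1, [0, -0.5, 0.4], 0], [-1, [0, -2, 1], 0], [-1, [0, -3, 3], 0], [-1, [0, -4, 2], 0], [-1, [1, -4.5, 0], 0], [-1, [1, -4.5, 0], 0], [0, [1, -4.5, 0], 0], [0, [0, 0, 0], 0]]}}

```text
time_s: 25.85
ee_pos: [0.5323, -0.0369, 0.2425]
tool_rot: [0.748, 0.075, -0.001, -0.66]
ft_force: [-0.4, 0.5, 0.1]
grip_width: 0.0283
```

```bash
python3 - <<'E'
from h import *
s=st(); snap("side","s39");crop("s39","s39c",275,335,205,275,9);snap("top","t39");crop("t39","t39c",165,235,200,255,11)
E
```

```text
t 25.85 pos [ 0.5323 -0.0369  0.2425] yaw 6.5 F [-0.4435  0.5371  0.1421] T [ 0.151   0.1199 -0.0223] w 0.0283 vert -0.9867959137542462
```

View pics/s39c.png

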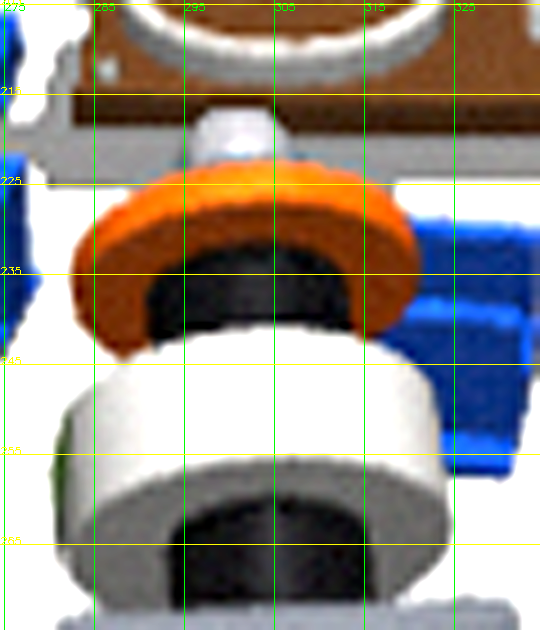

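View pics/t39c.png

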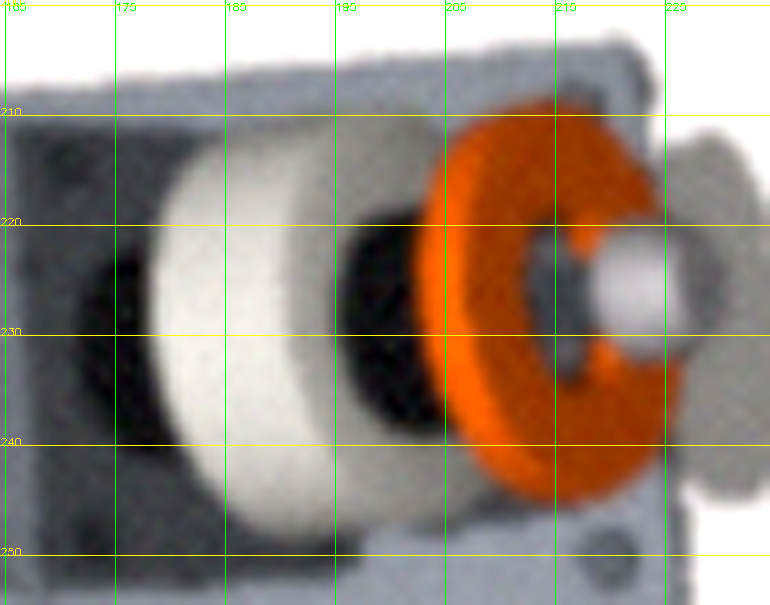

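```bash
python3 - <<'E'
from h import *
print(tri((299.4,179),(260,196.6)))
def seg(a,b,z):
    A=onz("top",a,z);B=onz("top",b,z);v=B-A;print(z,A,B,(A+B)/2,np.degrees(np.arctan2(v[1],v[0])),np.linalg.norm(v))
for z in(.11,.12): seg((300.75,170.5),(298,187.5),z)
crop("t39","t39p",275,320,155,210,11); crop("s39","s39p",235,290,182,250,8)
# blue rack end edges
E
```

```text
(array([0.6057, 0.0176, 0.1159]), np.float64(0.0004146861526718607))
0.11 [0.6244 0.0148 0.11  ] [0.5884 0.0198 0.11  ] [0.6064 0.0173 0.11  ] 172.12054319085317 0.036371949126311094
0.12 [0.6227 0.0154 0.12  ] [0.5871 0.0204 0.12  ] [0.6049 0.0179 0.12  ] 172.12054319085317 0.036037899315481965
```

View pics/s39p.png

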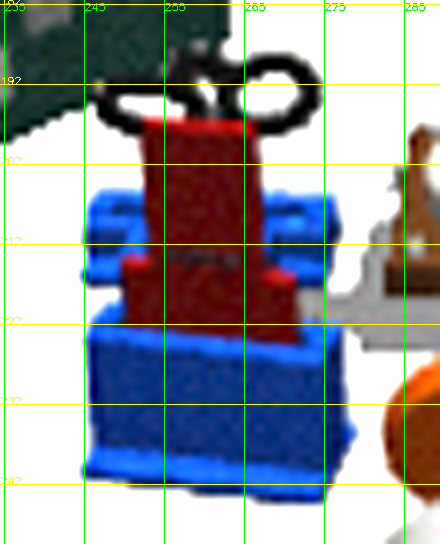

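>>> {"method": "servo_tool", "body": {"motion": [[0.3, [2.4, 1.8, -1], -0.1], [0.3, [2.4, 1.8, -2], -0.1], [0.3, [2.0, 1.4, -2.5], -0.05], [0.3, [0.4, 0.3, -1.5], 0], [0.3, [0, 0, 0], 0]]}}

```text
time_s: 26.45
ee_pos: [0.605, 0.0283, 0.1703]
tool_rot: [0.75, -0.02, 0.083, -0.656]
ft_force: [0.4, 0.4, -0.2]
grip_width: 0.0556
```

```bash
python3 - <<'E'
from h import *
s=st(); R=Rn.from_quat(s["tool_rot"]).as_matrix();print(R); snap("side","s40");crop("s40","s40c",225,305,150,250,6)
E
```

```text
t 26.45 pos [0.605  0.0283 0.1703] yaw -7.97 F [ 0.448   0.4145 -0.2007] T [ 0.0862  0.0895 -0.0121] w 0.0556 vert -0.9870370142013103
[[ 0.9855  0.0789  0.1499]
 [-0.138  -0.1398  0.9805]
 [ 0.0983 -0.987  -0.1269]]
```

View pics/s40c.png

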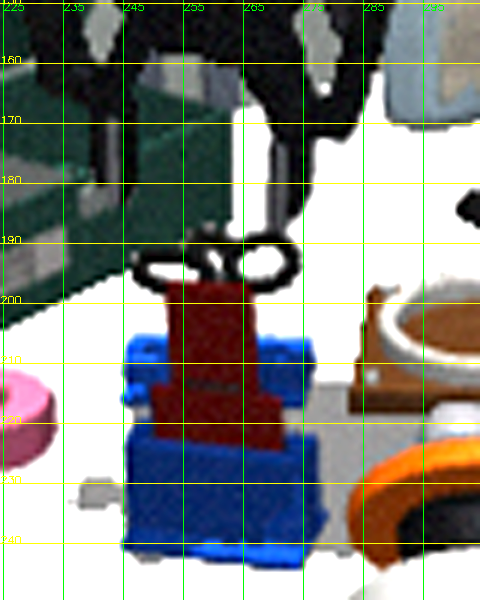

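>>> {"method": "servo_tool", "body": {"motion": [[0.3, [0, 0, 4], 0], [0.3, [0, 0, 4], 0], [0.3, [0, 0, 0], 0]]}}

```text
time_s: 26.8
ee_pos: [0.6023, 0.0296, 0.2561]
tool_rot: [0.75, -0.019, 0.081, -0.656]
ft_force: [-0.4, -0.3, -0.5]
grip_width: 0.0554
```

```bash
cat >> h.py <<'E'
def ax(s): 
    R=Rn.from_quat(s["tool_rot"]).as_matrix(); print("ty",R[:,1],"jawz",R[2,0],"q",s["joints"])
E
python3 - <<'E'
from h import *
s=st(); ax(s)
E
```

```text
t 26.8 pos [0.6023 0.0296 0.2561] yaw -7.78 F [-0.3961 -0.2772 -0.5038] T [ 0.0608 -0.0016 -0.0048] w 0.0554 vert -0.9870896449563283
ty [ 0.079  -0.1393 -0.9871] jawz 0.09793025015903013 q [ 0.1204  0.3718  0.1697  1.3063 -0.1484  1.8286]
```

>>> {"method": "servo_tool", "body": {"motion": [[0.3, [0, 0, 0], 0], [0.3, [0, 0, 0], 0], [0.3, [0, 0, 0], 0], [0.3, [0, 0, 0], 0], [0.3, [0, 0, 0], 0]]}}

```text
time_s: 27.3
ee_pos: [0.6009, 0.0301, 0.2573]
tool_rot: [0.75, -0.018, 0.081, -0.656]
ft_force: [-0.4, -0.2, -0.4]
grip_width: 0.0555
```

```bash
python3 - <<'E'
from h import *
s=st(); ax(s)
E
```

```text
t 27.3 pos [0.6009 0.0301 0.2573] yaw -7.71 F [-0.3736 -0.2301 -0.3598] T [0.0916 0.0539 0.0337] w 0.0555 vert -0.9870618081119458
ty [ 0.0801 -0.1389 -0.9871] jawz 0.09876518879227256 q [ 0.1214  0.3677  0.1668  1.3065 -0.1481  1.8283]
```

```bash
python3 - <<'E'
from h import *
for z in (.01,.04): print(onz("top",(261,258),z),onz("top",(291,262.5),z),onz("top",(276,260.5),z))
crop("t39","t39q",215,330,240,340,6)
E
```

```text
[0.4397 0.0936 0.01  ] [0.4312 0.0258 0.01  ] [0.4349 0.0597 0.01  ]
[0.4398 0.0933 0.04  ] [0.4315 0.0273 0.04  ] [0.4351 0.0603 0.04  ]
```

View pics/t39q.png

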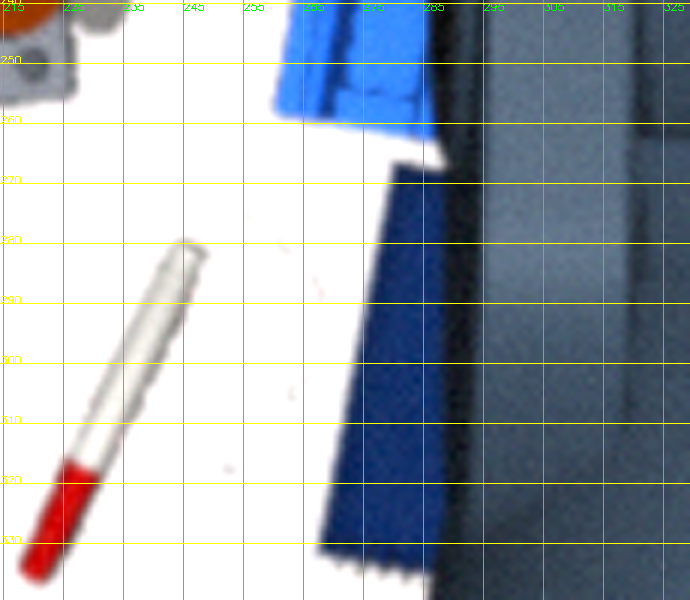

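```bash
python3 - <<'E'
from h import *
crop("side0","sz",320,430,195,290,6)
E
```

```text
(no output)
```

View pics/sz.png

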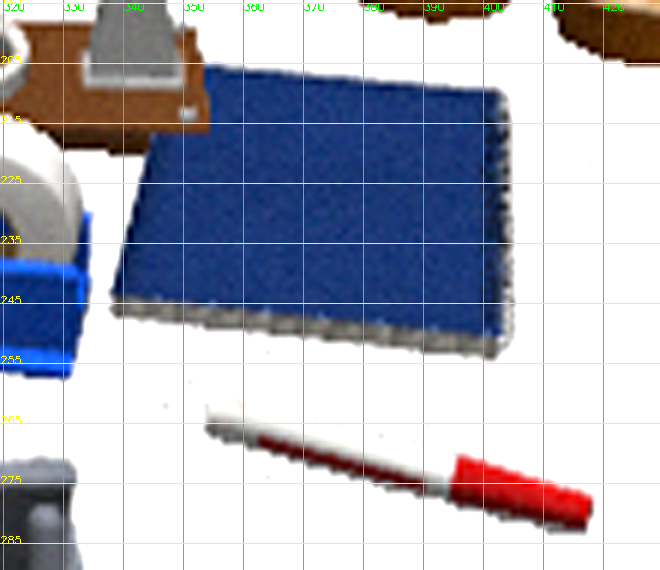

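>>> {"method": "servo_tool", "body": {"motion": [[-1, [-4.5, 1, 0], 0], [-1, [-4.5, 1, 0], 0], [-1, [-4.5, 1, 0], 0], [-1, [-4.5, 1, -2], 0], [-1, [-2.4, 0.5, -4], 0], [-1, [0, 0, -4.5], 0], [-1, [0, 0, -3], 0], [-1, [0, 0, -1], 0], [-1, [0, 0, 0], 0]]}}

```text
time_s: 28.2
ee_pos: [0.3882, 0.0743, 0.1034]
tool_rot: [0.751, -0.019, 0.08, -0.656]
ft_force: [0.5, -0.5, 0.5]
grip_width: 0.0001
```

```bash
python3 - <<'E'
from h import *
s=st(); ax(s); snap("side","s41");crop("s41","s41c",290,380,170,260,6)
E
```

```text
t 28.2 pos [0.3882 0.0743 0.1034] yaw -7.72 F [ 0.4532 -0.5008  0.4806] T [0.1698 0.0476 0.0004] w 0.0001 vert -0.9873547975290556
ty [ 0.0757 -0.1393 -0.9874] jawz 0.0945091689472315 q [ 0.3038  0.0695 -0.6187  0.8517 -0.1562  2.013 ]
```

View pics/s41c.png

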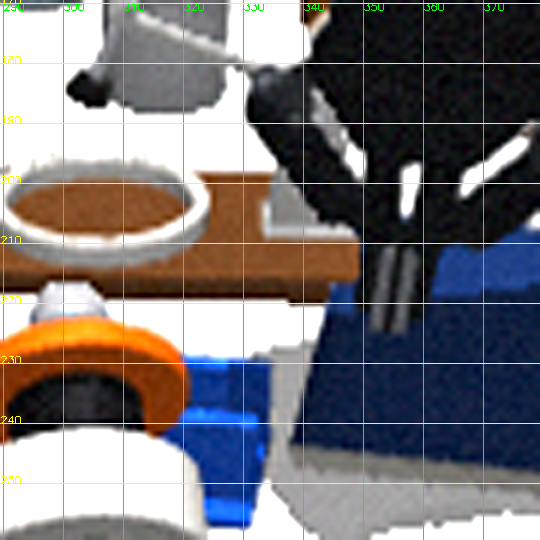

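>>> {"method": "servo_tool", "body": {"motion": [[-1, [0.5, 0.25, -2.2], 0], [-1, [0.3, 0, -1.8], 0], [-1, [0.5, 0, -0.6], 0], [-1, [0.8, 0, 0], 0], [-1, [0, 0, 0], 0]]}}

```text
time_s: 28.75
ee_pos: [0.4142, 0.0777, 0.0611]
tool_rot: [0.75, -0.017, 0.082, -0.656]
ft_force: [-0.9, -0.6, -0.0]
grip_width: 0.0002
```

```bash
python3 - <<'E'
from h import *
s=st(); ax(s)
E
```

```text
t 28.75 pos [0.4142 0.0777 0.0611] yaw -7.76 F [-0.9278 -0.5723 -0.0474] T [0.143  0.0595 0.0356] w 0.0002 vert -0.9870932490127764
ty [ 0.0821 -0.1375 -0.9871] jawz 0.10070961253978475 q [ 0.2928  0.1662 -0.6321  0.733  -0.156   2.0024]
```

>>> {"method": "servo_tool", "body": {"motion": [[-1, [0.2, 0, -0.5], 0], [-1, [0.4, 0, 0], 0], [-1, [0.4, 0, 0], 0], [-1, [0.4, 0, 0], 0]]}}

```text
time_s: 29.15
ee_pos: [0.4249, 0.0773, 0.056]
tool_rot: [0.75, -0.02, 0.079, -0.657]
ft_force: [-2.7, -16.1, -1.0]
grip_width: 0.0
```

```bash
python3 - <<'E'
from h import *
s=st(); ax(s)
E
```

```text
t 29.15 pos [0.4249 0.0773 0.056 ] yaw -7.73 F [ -2.7247 -16.0939  -1.0163] T [-3.245   0.7111 -0.517 ] w 0.0 vert -0.9877390887021259
ty [ 0.0744 -0.1372 -0.9877] jawz 0.09295566898892108 q [ 0.2829  0.1969 -0.6083  0.7321 -0.1531  1.9919]
```

>>> {"method": "servo_tool", "body": {"motion": [[-1, [-1.2, 0, 0], 0], [-1, [0, 0.8, 0], 0], [-1, [0.6, 0, 0], 0], [-1, [0.5, 0, 0], 0], [-1, [0.4, 0, 0], 0]]}}

```text
time_s: 29.65
ee_pos: [0.4251, 0.0852, 0.0557]
tool_rot: [0.75, -0.022, 0.076, -0.656]
ft_force: [-47.1, 5.0, 33.8]
grip_width: 0.0001
```

```bash
python3 - <<'E'
from h import *
s=st(); ax(s); snap("side","s42");crop("s42","s42c",290,380,170,260,6)
E
```

```text
t 29.65 pos [0.4251 0.0852 0.0557] yaw -7.68 F [-47.1274   4.9731  33.8404] T [ 0.0195  8.3815 -1.225 ] w 0.0001 vert -0.9881815529557665
ty [ 0.0671 -0.1378 -0.9882] jawz 0.08557962906017232 q [ 0.2995  0.2079 -0.5946  0.7446 -0.1521  2.008 ]
```

View pics/s42c.png

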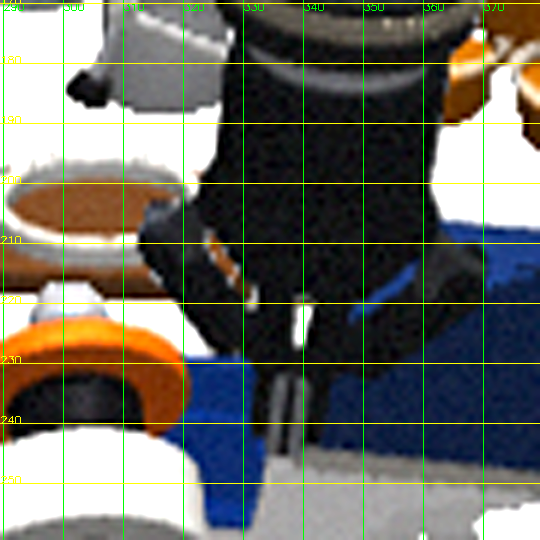

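>>> {"method": "servo_tool", "body": {"motion": [[-1, [0.1, 0, 0], 0], [-1, [0.15, 0, 0], 0], [-1, [0.15, 0, 0], 0], [-1, [0.15, 0, 0], 0]]}}

```text
time_s: 30.1
ee_pos: [0.4245, 0.0852, 0.0555]
tool_rot: [0.75, -0.026, 0.07, -0.657]
ft_force: [-21.3, 3.4, 25.6]
grip_width: -0.0001
```

```bash
python3 - <<'E'
from h import *
s=st(); ax(s)
E
```

```text
t 30.1 pos [0.4245 0.0852 0.0555] yaw -7.54 F [-21.2967   3.448   25.5881] T [ 0.0717  3.8544 -0.5824] w -0.0001 vert -0.9893541743714814
ty [ 0.0521 -0.1359 -0.9894] jawz 0.07003351914368959 q [ 0.2957  0.2173 -0.5816  0.7616 -0.1457  2.0018]
```

>>> {"method": "servo_tool", "body": {"motion": [[-1, [0.2, 0, 0], 0], [-1, [0.2, 0, 0], 0], [-1, [0.2, 0, 0], 0], [-1, [0.2, 0, 0], 0], [-1, [0.2, 0, 0], 0], [-1, [0.2, 0, 0], 0], [-1, [0.2, 0, 0], 0], [-1, [0.2, 0, 0], 0]]}}

```text
time_s: 30.9
ee_pos: [0.4251, 0.0851, 0.0559]
tool_rot: [0.75, -0.036, 0.055, -0.658]
ft_force: [-24.3, 4.8, 27.6]
grip_width: -0.0001
```

```bash
python3 - <<'E'
from h import *
s=st(); ax(s)
E
```

```text
t 30.9 pos [0.4251 0.0851 0.0559] yaw -7.26 F [-24.299    4.8337  27.5702] T [ 0.1643  4.5351 -0.5996] w -0.0001 vert -0.9911212191098979
ty [ 0.018  -0.1317 -0.9911] jawz 0.034754927494834054 q [ 0.2857  0.2414 -0.5465  0.803  -0.1318  1.9868]
```

>>> {"method": "servo_tool", "body": {"motion": [[-1, [0.2, 0, 0], 0], [-1, [0.2, 0, 0], 0], [-1, [0.2, 0, 0], 0], [-1, [0.2, 0, 0], 0], [-1, [0.2, 0, 0], 0], [-1, [0.2, 0, 0], 0], [-1, [-0.8, 0, 0.3], 0], [-1, [-1, 0, 3], 0], [-1, [0, 0, 4], 0], [-1, [0, 0, 4.5], 0]]}}

```text
time_s: 31.9
ee_pos: [0.4051, 0.0839, 0.1736]
tool_rot: [0.751, -0.046, 0.04, -0.658]
ft_force: [1.4, -0.5, 0.6]
grip_width: 0.0001
```

```bash
python3 - <<'E'
from h import *
s=st(); ax(s)
E
```

```text
t 31.9 pos [0.4051 0.0839 0.1736] yaw -7.07 F [ 1.4258 -0.5008  0.5879] T [ 0.1047 -0.0772 -0.013 ] w 0.0001 vert -0.9913220831280346
ty [-0.0165 -0.1304 -0.9913] jawz -0.00033607954032691123 q [ 0.2889  0.1166 -0.3694  1.1381 -0.1206  1.9862]
```

>>> {"method": "servo_tool", "body": {"motion": [[0.3, [4.2, -1.4, 0.5], 0], [0.3, [4.2, -1.4, 0], 0], [0.3, [4.2, -1.4, 0], 0], [0.3, [4, -1.4, 0], -0.01], [0.3, [2.6, -0.8, -0.5], 0], [0.3, [0.4, -0.1, -0.5], 0], [0.3, [0, 0, 0], 0]]}}

```text
time_s: 32.6
ee_pos: [0.6151, 0.0152, 0.1765]
tool_rot: [0.749, -0.044, 0.05, -0.659]
ft_force: [-0.5, 0.0, -0.7]
grip_width: 0.0556
```

```bash
python3 - <<'E'
from h import *
s=st(); ax(s)
E
```

```text
t 32.6 pos [0.6151 0.0152 0.1765] yaw -7.58 F [-0.4671  0.021  -0.6553] T [ 0.1336  0.0484 -0.0065] w 0.0556 vert -0.9918757656859684
ty [-0.0007 -0.1272 -0.9919] jawz 0.016214931968650585 q [ 0.0846  0.4849  0.1435  1.241  -0.127   1.7894]
```

>>> {"method": "servo_tool", "body": {"motion": [[0.3, [-0.9, 0.25, -1], 0], [0.3, [0, 0, -1], 0], [0.3, [0, 0, 0], 0]]}}

```text
time_s: 32.9
ee_pos: [0.6047, 0.0183, 0.1562]
tool_rot: [0.749, -0.044, 0.05, -0.659]
ft_force: [0.3, 0.4, -0.2]
grip_width: 0.0554
```

```bash
python3 - <<'E'
from h import *
s=st(); ax(s); snap("side","s43");crop("s43","s43c",230,300,160,240,7); print(proj("side",s["ee_pos"]))
E
```

```text
t 32.9 pos [0.6047 0.0183 0.1562] yaw -7.53 F [ 0.3022  0.4016 -0.1662] T [ 0.1371 -0.0081  0.0283] w 0.0554 vert -0.991895178476781
ty [-0.0004 -0.1271 -0.9919] jawz 0.016335773440820156 q [ 0.0911  0.4726  0.0725  1.1828 -0.1268  1.7951]
[259.5906 180.7465]
```

View pics/s43c.png

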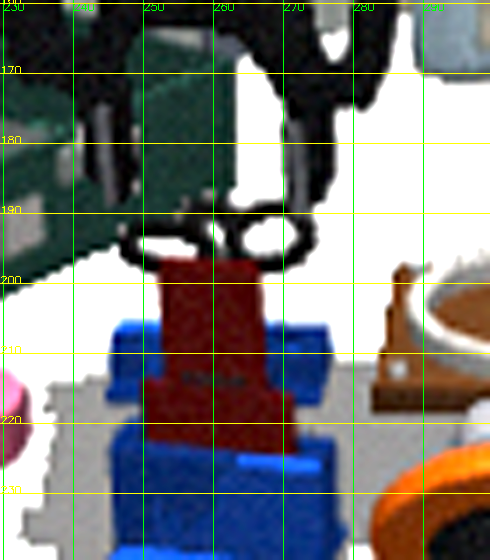

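>>> {"method": "servo_tool", "body": {"motion": [[0.3, [0, 0, -2], 0], [0.3, [0, 0, -2], 0], [0.3, [0, 0, -1.2], 0], [0.3, [0, 0, -0.3], 0], [0.3, [0, 0, 0], 0]]}}

```text
time_s: 33.45
ee_pos: [0.6062, 0.0192, 0.1041]
tool_rot: [0.749, -0.042, 0.051, -0.66]
ft_force: [-0.1, -0.7, -0.7]
grip_width: 0.0557
```

```bash
python3 - <<'E'
from h import *
s=st(); ax(s)
E
```

```text
t 33.45 pos [0.6062 0.0192 0.1041] yaw -7.45 F [-0.1469 -0.7034 -0.7194] T [ 0.0634 -0.0102  0.0121] w 0.0557 vert -0.9919349091163238
ty [ 0.0053 -0.1266 -0.9919] jawz 0.02189777524884027 q [ 0.0923  0.5023 -0.017   1.058  -0.1269  1.7949]
```

>>> {"method": "servo_tool", "body": {"motion": [[0.3, [0, -0.1, -0.7], 0], [-1, [0, 0, 0], 0], [-1, [0, 0, 0], 0], [-1, [0, 0, 0], 0], [-1, [0, 0, 0], 0]]}}

```text
time_s: 33.95
ee_pos: [0.6075, 0.0181, 0.099]
tool_rot: [0.749, -0.04, 0.052, -0.66]
ft_force: [0.2, 0.0, -1.3]
grip_width: 0.0349
```

```bash
python3 - <<'E'
from h import *
s=st(); ax(s)
E
```

```text
t 33.95 pos [0.6075 0.0181 0.099 ] yaw -7.45 F [ 0.181   0.028  -1.3204] T [0.1427 0.0661 0.0175] w 0.0349 vert -0.9919301109150652
ty [ 0.0084 -0.1265 -0.9919] jawz 0.024953742436082824 q [ 0.0904  0.5056 -0.0252  1.0431 -0.1271  1.7931]
```

>>> {"method": "servo_tool", "body": {"motion": [[-1, [0, 0, 1.5], 0], [-1, [0, 0, 1.7], 0], [-1, [0, 0, 1.5], 0], [-1, [0, 0, 0.5], 0], [-1, [-0.2, -1.5, 0], 0], [-1, [-0.3, -2.2, 0], 0], [-1, [0, 0, 0], 0]]}}

```text
time_s: 34.65
ee_pos: [0.601, -0.0209, 0.1509]
tool_rot: [0.749, -0.041, 0.051, -0.66]
ft_force: [-0.0, -0.1, -1.7]
grip_width: 0.0349
```

```bash
python3 - <<'E'
from h import *
s=st(); ax(s); snap("side","s44");crop("s44","s44c",230,300,160,250,6.5)
E
```

```text
t 34.65 pos [ 0.601  -0.0209  0.1509] yaw -7.38 F [-0.0152 -0.1043 -1.6701] T [ 0.1437 -0.0249 -0.0227] w 0.0349 vert -0.9919216339969537
ty [ 0.0059 -0.1267 -0.9919] jawz 0.02227834631860158 q [ 0.0266  0.4552  0.0313  1.1444 -0.1272  1.7274]
```

View pics/s44c.png

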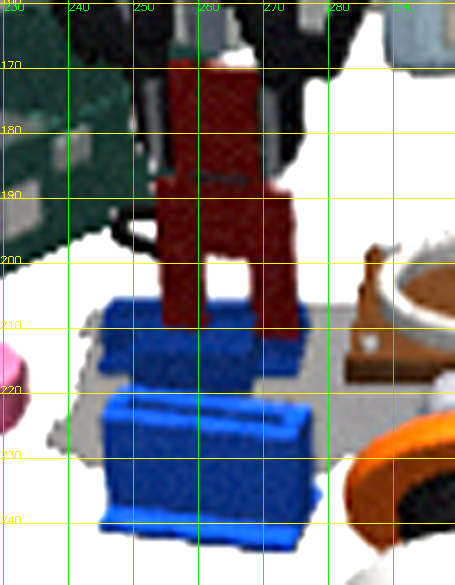

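>>> {"method": "servo_tool", "body": {"motion": [[-1, [0, 0, -1.2], 0], [-1, [0, 0, -1.0], 0], [-1, [0, 0, 0], 0], [-1, [0.05, 0.5, 0], 0], [-1, [0.05, 0.5, 0], 0], [-1, [0, 0, 0], 0]]}}

```text
time_s: 35.3
ee_pos: [0.6011, -0.0081, 0.1245]
tool_rot: [0.749, -0.042, 0.049, -0.66]
ft_force: [-0.2, -0.9, -1.6]
grip_width: 0.0348
```

```bash
python3 - <<'E'
from h import *
s=st(); ax(s)
E
```

```text
t 35.3 pos [ 0.6011 -0.0081  0.1245] yaw -7.32 F [-0.1602 -0.8592 -1.6147] T [ 0.1473 -0.0307 -0.019 ] w 0.0348 vert -0.9920547052270261
ty [ 0.0027 -0.1258 -0.9921] jawz 0.01880827359859455 q [ 0.0473  0.4753 -0.006   1.0929 -0.1261  1.7472]
```

>>> {"method": "servo_tool", "body": {"motion": [[-1, [0.06, 0.5, 0], 0], [-1, [0.06, 0.5, 0], 0], [-1, [0.06, 0.5, 0], 0]]}}

```text
time_s: 35.6
ee_pos: [0.603, 0.0075, 0.125]
tool_rot: [0.749, -0.042, 0.049, -0.659]
ft_force: [-4.1, -6.1, -1.9]
grip_width: 0.0348
```

```bash
python3 - <<'E'
from h import *
s=st(); ax(s)
E
```

```text
t 35.6 pos [0.603  0.0075 0.125 ] yaw -7.32 F [-4.0538 -6.0674 -1.9041] T [-1.3961  1.1969  0.0016] w 0.0348 vert -0.9918726480519527
ty [ 0.0029 -0.1272 -0.9919] jawz 0.019260008229509185 q [ 0.0737  0.4815  0.0051  1.1009 -0.1274  1.7739]
```

>>> {"method": "servo_tool", "body": {"motion": [[-1, [0.06, 0.5, -0.05], 0], [-1, [0.06, 0.5, -0.1], 0], [-1, [0.06, 0.5, -0.1], 0], [-1, [0.06, 0.5, -0.1], 0]]}}

```text
time_s: 36.0
ee_pos: [0.6048, 0.0255, 0.1223]
tool_rot: [0.752, -0.042, 0.05, -0.656]
ft_force: [-0.1, -10.2, -2.1]
grip_width: 0.0347
```

```bash
python3 - <<'E'
from h import *
s=st(); ax(s); snap("side","s45");crop("s45","s45c",230,300,160,250,6.5)
E
```

```text
t 36.0 pos [0.6048 0.0255 0.1223] yaw -7.41 F [ -0.0918 -10.1673  -2.1343] T [-2.4396  0.2648  0.0542] w 0.0347 vert -0.990666550152513
ty [ 0.0018 -0.1363 -0.9907] jawz 0.01953410378076928 q [ 0.1073  0.4931  0.0156  1.1062 -0.1361  1.8097]
```

View pics/s45c.png

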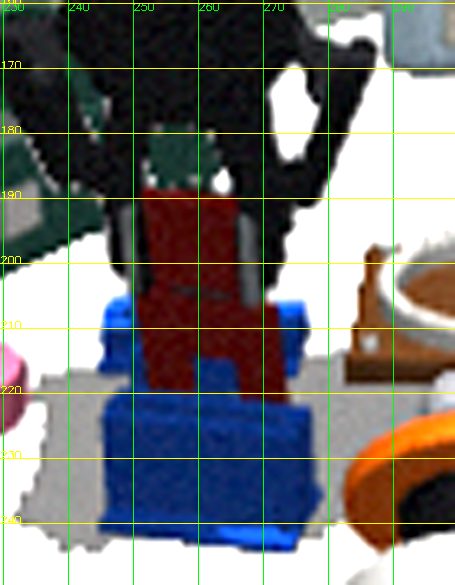

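>>> {"method": "servo_tool", "body": {"motion": [[-1, [0.06, 0.5, -0.15], 0], [-1, [0.06, 0.5, -0.2], 0], [-1, [0.06, 0.5, -0.2], 0], [-1, [0.06, 0.5, -0.2], 0]]}}

```text
time_s: 36.45
ee_pos: [0.6073, 0.0433, 0.1157]
tool_rot: [0.755, -0.043, 0.051, -0.652]
ft_force: [-0.8, -8.1, -0.5]
grip_width: 0.0349
```

```bash
python3 - <<'E'
from h import *
s=st(); ax(s); snap("side","s46");crop("s46","s46c",230,300,160,250,6.5)
E
```

```text
t 36.45 pos [0.6073 0.0433 0.1157] yaw -7.53 F [-0.7543 -8.1424 -0.5131] T [-1.9291  0.2365  0.066 ] w 0.0349 vert -0.9893004815098756
ty [ 0.0021 -0.1459 -0.9893] jawz 0.021402854632724296 q [ 0.1404  0.5089  0.0227  1.1031 -0.1452  1.8455]
```

View pics/s46c.png

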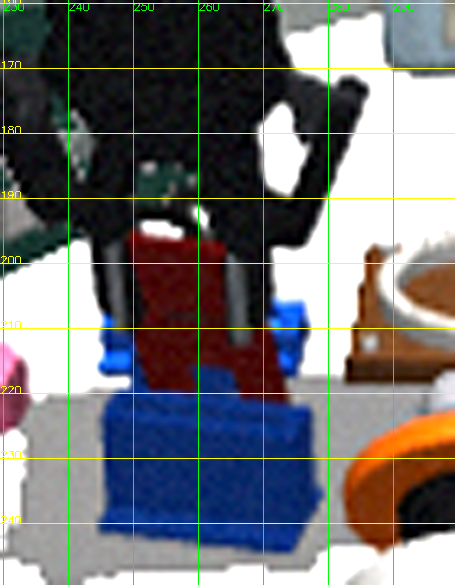

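>>> {"method": "servo_tool", "body": {"motion": [[-1, [0.06, 0.45, -0.1], 0], [-1, [0.02, 0.2, 0], 0], [-1, [0, -0.3, 0.5], 0], [-1, [0, -0.5, 2], 0], [-1, [0, 0, 4], 0], [-1, [0, 0, 4], 0], [-1, [0, 0, 0], 0]]}}

```text
time_s: 37.2
ee_pos: [0.6066, 0.0414, 0.2232]
tool_rot: [0.757, -0.043, 0.05, -0.65]
ft_force: [0.6, 0.0, -2.0]
grip_width: 0.0346
```

```bash
python3 - <<'E'
from h import *
s=st(); ax(s); snap("side","s47");crop("s47","s47c",220,300,120,220,6);snap("top","t47");crop("t47","t47c",250,330,140,230,6); print(proj("side",s["ee_pos"]))
c=s["ee_pos"]; a=np.radians(-7.5); h=np.array([-np.sin(a),np.cos(a),0]);d=np.array([np.cos(a),np.sin(a),0])
for th in (20,25,30,35):
  t=np.radians(th); up=h*np.sin(t)+np.array([0,0,np.cos(t)])
  c0=c-up*.038
  print(th,"top",proj("side",c0+up*.055),"sh",proj("side",c0+up*.005),"sadd",proj("side",c0-up*.023),"bot",proj("side",c0-up*.055))
E
```

```text
t 37.2 pos [0.6066 0.0414 0.2232] yaw -7.53 F [ 0.6463  0.0212 -2.0389] T [ 0.2386 -0.0564 -0.0343] w 0.0346 vert -0.9884280402319853
ty [-0.0001 -0.1517 -0.9884] jawz 0.01999756953381221 q [ 0.14    0.4652  0.2284  1.3555 -0.1508  1.8454]
[255.8258 156.336 ]
20 top [254.7    150.1424] sh [257.9256 167.8888] sadd [259.6242 177.2336] bot [261.4784 187.4349]
25 top [254.5437 150.6051] sh [258.2099 166.9938] sadd [260.1317 175.5844] bot [262.2227 184.9316]
30 top [254.3971 151.1129] sh [258.4756 166.0234] sadd [260.6048 173.8075] bot [262.9148 182.2523]
35 top [254.2612 151.6621] sh [258.7209 164.9847] sadd [261.0408 171.9153] bot [263.5514 179.4153]
```

View pics/s47c.png

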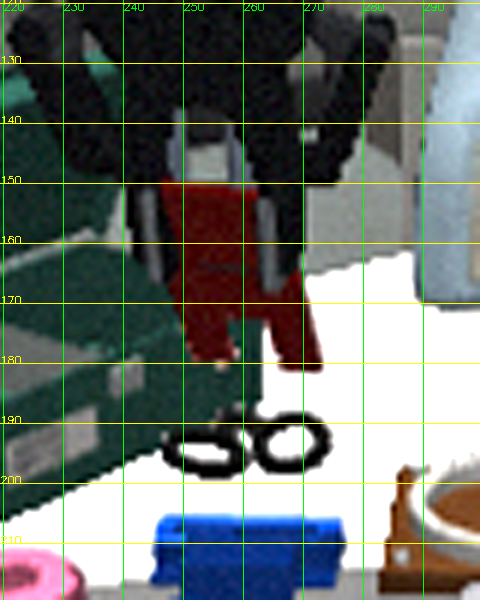

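```bash
python3 - <<'E'
from h import *
f=frame(.4955,.2464,np.radians(-84))
print(f[1],f[3])
for off in (60,45,20,0): print(off,sp(f,68+off,0,76.5), "side bot",proj("side",sp(f,-25+off,0,76.5)),"sadd",proj("side",sp(f,7+off,0,76.5)),"top",proj("side",sp(f,85+off,0,76.5)),"legs",proj("side",sp(f,-25+off,27,76.5)),proj("side",sp(f,-25+off,-27,76.5)))
E
```

```text
[-0.0523  0.4973  0.866 ] [ 0.0905 -0.8613  0.5   ]
60 [0.4957 0.2442 0.2341] side bot [302.3146 219.7651] sadd [302.8568 210.523 ] top [304.3541 184.9994] legs [316.6195 219.2723] [288.0011 220.2582]
45 [0.4965 0.2367 0.2211] side bot [302.073  223.8835] sadd [302.5979 214.9353] top [304.0446 190.275 ] legs [316.1526 223.3973] [287.985  224.3701]
20 [0.4978 0.2243 0.1995] side bot [301.6868 230.4665] sadd [302.1848 221.9779] top [303.5526 198.662 ] legs [315.4064 229.9908] [287.9592 230.9425]
0 [0.4989 0.2143 0.1821] side bot [301.3918 235.4953] sadd [301.8697 227.3493] top [303.1789 205.0313] legs [314.8364 235.0276] [287.9395 235.9632]
```

>>> {"method": "servo_tool", "body": {"motion": [[-1, [-2.0, 2.5, 2.5], 0.05], [-1, [-2.2, 4, 1.0], 0.06], [-1, [-2.2, 4, 0], 0.06], [-1, [-2.2, 4, 0], 0.06], [-1, [-1.6, 3.2, 0], 0.006], [-1, [-0.5, 1.2, 0], 0], [-1, [0, 0, 0], 0]]}}

```text
time_s: 38.0
ee_pos: [0.4906, 0.2353, 0.2456]
tool_rot: [0.758, 0.044, -0.035, -0.649]
ft_force: [-0.4, -0.7, -1.9]
grip_width: 0.0351
```

```bash
python3 - <<'E'
from h import *
s=st(); ax(s)
E
```

```text
t 38.0 pos [0.4906 0.2353 0.2456] yaw 6.42 F [-0.4109 -0.6823 -1.9196] T [0.1951 0.0625 0.0338] w 0.0351 vert -0.9880515359255089
ty [ 0.0207 -0.1527 -0.9881] jawz 0.0035224018615174005 q [ 0.5234  0.3576  0.1238  1.3961 -0.1431  1.9866]
```

>>> {"method": "servo_tool", "body": {"motion": [[-1, [0.5, 0.8, -0.4], -0.007], [-1, [0, 0, -0.5], 0], [-1, [0, 0, 0], 0]]}}

```text
time_s: 38.3
ee_pos: [0.4969, 0.242, 0.2341]
tool_rot: [0.759, 0.039, -0.033, -0.649]
ft_force: [0.2, 0.4, -2.3]
grip_width: 0.0348
```

```bash
python3 - <<'E'
from h import *
s=st(); ax(s); snap("side","s48");crop("s48","s48c",265,345,160,260,6);snap("top","t48")
E
```

```text
t 38.3 pos [0.4969 0.242  0.2341] yaw 5.87 F [ 0.2434  0.4379 -2.292 ] T [ 0.1746  0.0165 -0.0006] w 0.0348 vert -0.9878335068627757
ty [ 0.0174 -0.1545 -0.9878] jawz 0.0015258298900936301 q [ 0.528   0.382   0.1297  1.382  -0.1427  2.0011]
```

View pics/s48c.png

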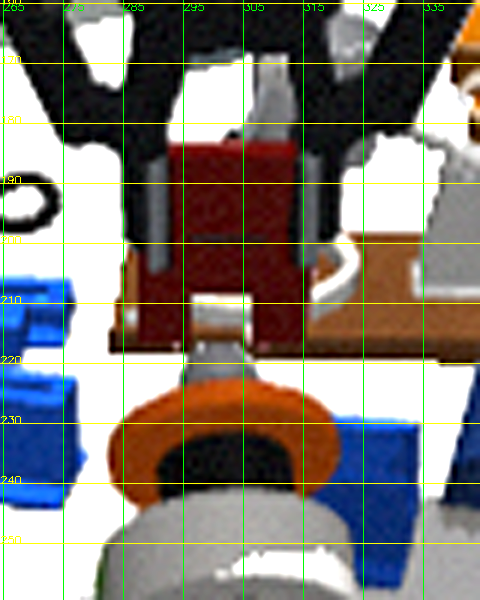

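View pics/t48.png

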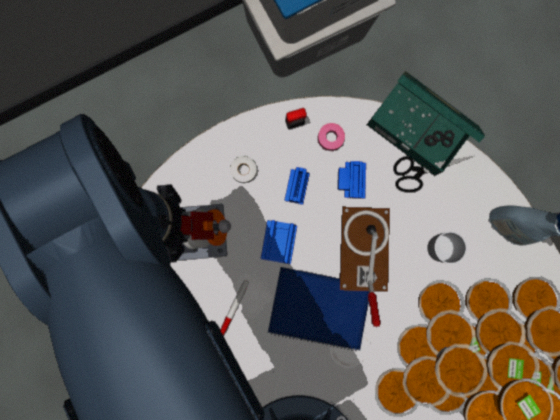

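```bash
python3 - <<'E'
from h import *
crop("t48","t48c",165,245,195,260,10)
f=frame(.4955,.2464,np.radians(-84))
for off in (60,58): 
  for y in(-27,-9,9,27): print(off,y,"bot",proj("top",sp(f,-25+off,y,76.5)),"sh",proj("top",sp(f,35+off,y,76.5)))
  print("sadd",proj("top",sp(f,7+off,0,76.5)),"near face bottom/far",proj("top",sp(f,-25+off,0,73.5)),proj("top",sp(f,-25+off,0,79.5)))
E
```

```text
60 -27 bot [207.6684 212.5052] sh [188.7268 211.446 ]
60 -9 bot [208.289  221.5303] sh [189.3516 220.9521]
60 9 bot [208.9114 230.5818] sh [189.9784 230.4874]
60 27 bot [209.5357 239.6596] sh [190.607  240.0521]
sadd [198.7472 225.8776] near face bottom/far [207.3678 226.1989] [209.8355 225.9063]
58 -27 bot [208.2667 212.5386] sh [189.3907 211.4831]
58 -9 bot [208.8872 221.5486] sh [190.0154 220.9724]
58 9 bot [209.5094 230.5848] sh [190.6421 230.4908]
58 27 bot [210.1335 239.6472] sh [191.2706 240.0383]
sadd [199.3791 225.8888] near face bottom/far [207.9672 226.2092] [210.4323 225.9172]
```

View pics/t48c.png

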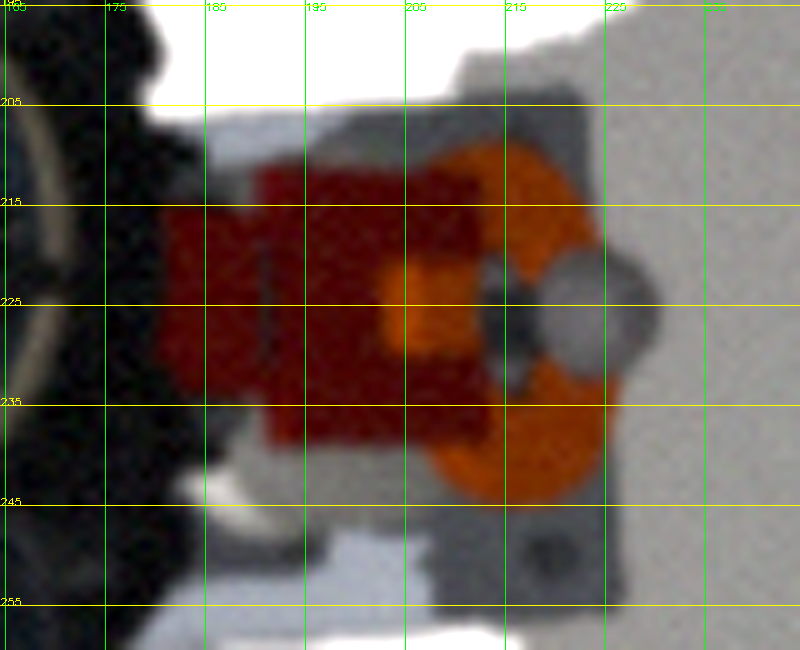

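```bash
python3 - <<'E'
from h import *
f=frame(.4955,.2464,np.radians(-84)); M=np.stack([f[1],f[2],f[3]])
for n,a,b in(("bot",(212.7,225.3),(301.6,217.7)),("sad",(202.5,225.2),(301.4,208.6))):
    p,e=tri(a,b); print(n,p,e,"spindle frame mm",M@(p-f[0])*1000)
    for db in ((0,1),(0,-1)):
        p,e=tri(a,(b[0],b[1]+db[1])); print("   ",M@(p-f[0])*1000)
E
```

```text
bot [0.5023 0.1899 0.1537] 4.479167920001366e-05 spindle frame mm [31.0016 -0.8261 83.6284]
    [29.3291 -0.9052 82.4349]
    [32.671  -0.747  84.8196]
sad [0.5011 0.2067 0.1815] 0.0014439566502740897 spindle frame mm [63.5221 -1.4451 82.9797]
    [61.9546 -1.5233 81.816 ]
    [65.0869 -1.3671 84.1413]
```

>>> {"method": "servo_tool", "body": {"motion": [[-1, [-0.18, 0.55, -0.3], 0], [-1, [0.03, -0.3, -0.5], 0], [-1, [0.03, -0.3, -0.5], 0], [-1, [0, 0, 0], 0]]}}

```text
time_s: 38.8
ee_pos: [0.4961, 0.2404, 0.2209]
tool_rot: [0.759, 0.039, -0.032, -0.649]
ft_force: [0.3, 0.3, -1.4]
grip_width: 0.0349
```

```bash
python3 - <<'E'
from h import *
s=st(); ax(s); snap("side","s49");crop("s49","s49c",265,345,175,260,7);snap("top","t49");crop("t49","t49c",165,245,195,260,10)
E
```

```text
t 38.8 pos [0.4961 0.2404 0.2209] yaw 5.76 F [ 0.31    0.3038 -1.37  ] T [ 0.2581  0.0775 -0.0072] w 0.0349 vert -0.9879058707413787
ty [ 0.0182 -0.154  -0.9879] jawz 0.0026553679098769503 q [ 0.5263  0.3808  0.0948  1.3471 -0.1428  2.0012]
```

View pics/s49c.png

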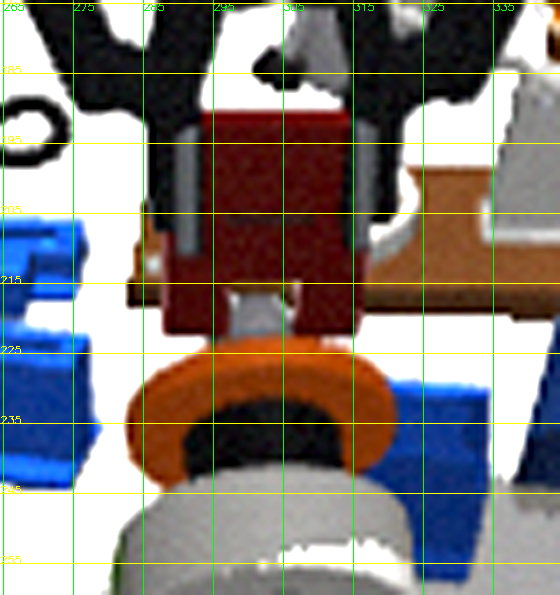

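View pics/t49c.png

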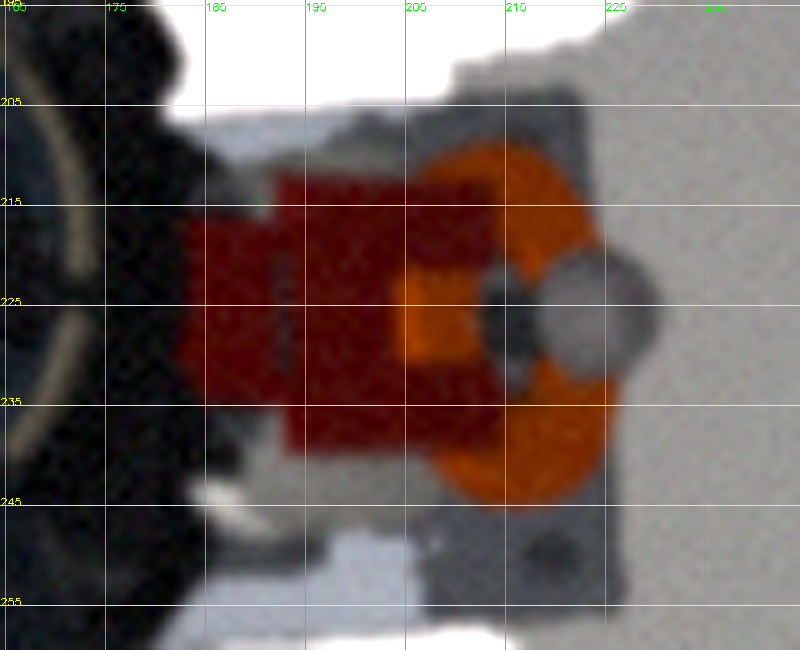

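```bash
cat >> h.py <<'E'
F=frame(.4955,.2464,np.radians(-84)); M=np.stack([F[1],F[2],F[3]])
def tf(a,b):
    p,e=tri(a,b); return M@(p-F[0])*1000,e
E
python3 - <<'E'
from h import *
print(tf((214.4,226),(301.8,222.2)),tf((204.6,225.6),(301.9,214.7)), M@(arm.observe()["ee_pos"]-F[0])*1000)
print(F[2])
E
```

```text
(array([20.3164, -0.1167, 80.0755]), np.float64(0.0004017677290149732)) (array([50.2863, -0.8571, 78.1197]), np.float64(0.0005732110502839195)) [115.4374  -0.2263  73.21  ]
[-0.9945 -0.1045 -0.    ]
```

>>> {"method": "servo_tool", "body": {"motion": [[-1, [-0.05, 0.2, -0.15], 0], [-1, [0.03, -0.25, -0.45], 0], [-1, [0.03, -0.25, -0.45], 0], [-1, [0.02, -0.1, -0.2], 0], [-1, [0, 0, 0], 0]]}}

```text
time_s: 39.4
ee_pos: [0.4967, 0.2365, 0.2083]
tool_rot: [0.759, 0.04, -0.031, -0.649]
ft_force: [0.3, -0.1, -2.0]
grip_width: 0.0351
```

```bash
python3 - <<'E'
from h import *
s=st(); ax(s); snap("side","s50");crop("s50","s50c",265,345,175,260,7);snap("top","t50");crop("t50","t50c",165,245,195,260,10)
print(M@(arm.observe()["ee_pos"]-F[0])*1000)
E
```

```text
t 39.4 pos [0.4967 0.2365 0.2083] yaw 5.78 F [ 0.3346 -0.0663 -1.9854] T [0.1272 0.0343 0.0351] w 0.0351 vert -0.9879818617253716
ty [ 0.0195 -0.1533 -0.988 ] jawz 0.003969026712061424 q [ 0.5199  0.3798  0.0615  1.3124 -0.1432  1.9944]
[102.1327  -0.2633  70.257 ]
```

View pics/s50c.png

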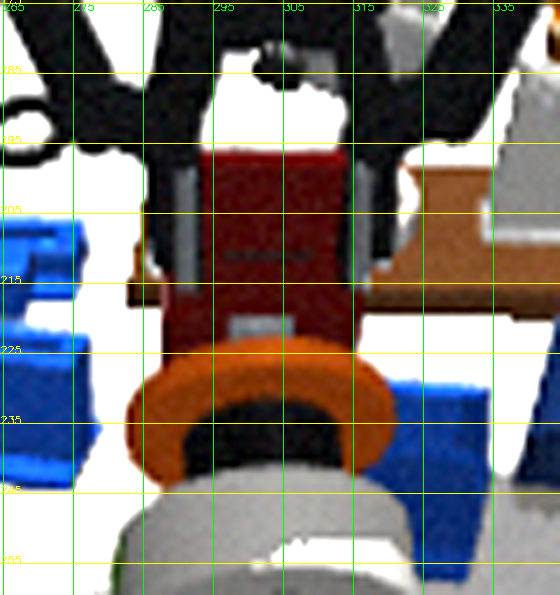

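View pics/t50c.png

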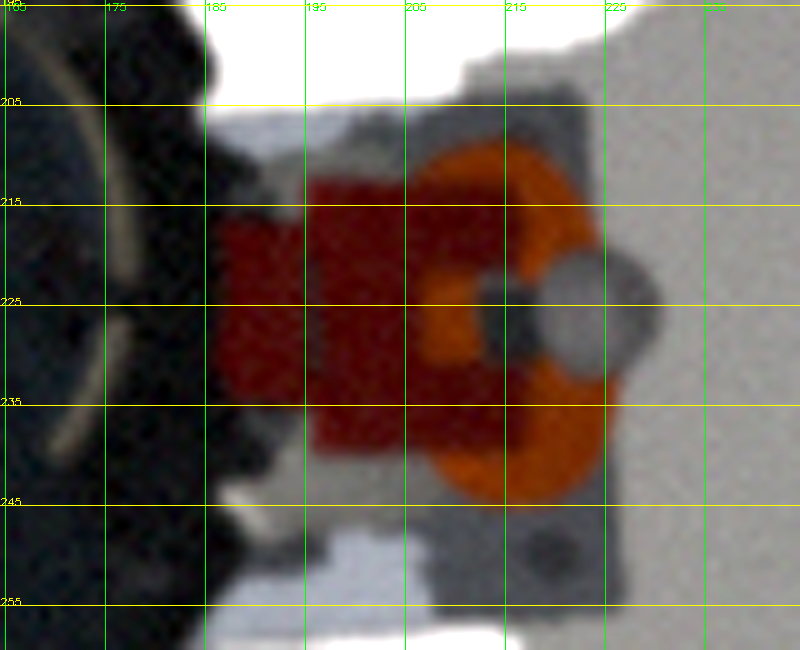

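>>> {"method": "servo_tool", "body": {"motion": [[-1, [0.02, -0.25, -0.45], 0], [-1, [0.02, -0.25, -0.45], 0], [-1, [0.02, -0.2, -0.4], 0], [-1, [0, 0, 0], 0]]}}

```text
time_s: 39.9
ee_pos: [0.4976, 0.2289, 0.1948]
tool_rot: [0.759, 0.04, -0.031, -0.649]
ft_force: [0.4, -0.4, 0.3]
grip_width: 0.0347
```

```bash
python3 - <<'E'
from h import *
s=st(); ax(s); snap("top","t51");crop("t51","t51c",165,245,195,260,10)
print(M@(arm.observe()["ee_pos"]-F[0])*1000)
E
```

```text
t 39.9 pos [0.4976 0.2289 0.1948] yaw 5.79 F [ 0.362  -0.441   0.3268] T [ 0.0057 -0.0209  0.0464] w 0.0347 vert -0.98793409004889
ty [ 0.0204 -0.1535 -0.9879] jawz 0.004884099688242147 q [ 0.5077  0.3772  0.0235  1.2745 -0.1446  1.982 ]
[86.6238 -0.3701 70.1022]
```

View pics/t51c.png

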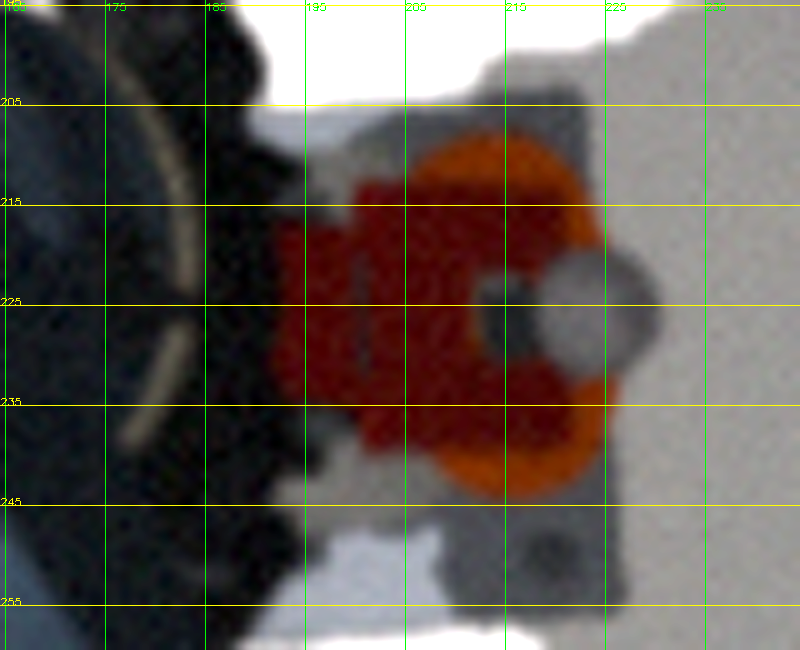

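>>> {"method": "servo_tool", "body": {"motion": [[-1, [0.02, -0.25, -0.43], 0], [-1, [0.02, -0.25, -0.43], 0], [-1, [0.01, -0.1, -0.2], 0], [-1, [0, 0, 0], 0]]}}

```text
time_s: 40.35
ee_pos: [0.4984, 0.2223, 0.184]
tool_rot: [0.759, 0.04, -0.031, -0.649]
ft_force: [0.3, -1.9, 1.9]
grip_width: 0.0349
```

```bash
python3 - <<'E'
from h import *
s=st(); ax(s); snap("top","t52");crop("t52","t52c",165,245,195,260,10)
print(M@(arm.observe()["ee_pos"]-F[0])*1000)
E
```

```text
t 40.35 pos [0.4984 0.2223 0.184 ] yaw 5.79 F [ 0.3236 -1.8599  1.907 ] T [-0.3236  0.0765  0.0395] w 0.0349 vert -0.9878831260690045
ty [ 0.0213 -0.1537 -0.9879] jawz 0.005799731574639484 q [ 0.497   0.3756 -0.0067  1.2437 -0.1458  1.9713]
[73.7327 -0.4532 70.48  ]
```

View pics/t52c.png

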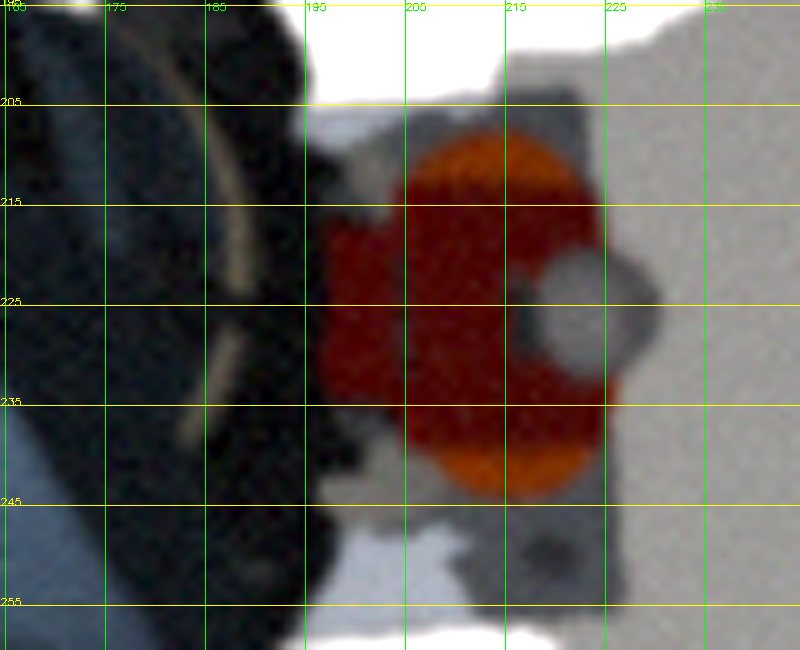

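>>> {"method": "servo_tool", "body": {"motion": [[-1, [0.02, -0.2, -0.3], 0], [-1, [0.01, -0.15, -0.25], 0], [-1, [0, 0, 0], 0]]}}

```text
time_s: 40.7
ee_pos: [0.499, 0.2194, 0.1791]
tool_rot: [0.758, 0.041, -0.03, -0.65]
ft_force: [-3.1, -0.8, 6.8]
grip_width: 0.0352
```

```bash
python3 - <<'E'
from h import *
s=st(); snap("top","t53");crop("t53","t53c",165,245,195,260,10)
print(M@(arm.observe()["ee_pos"]-F[0])*1000)
E
```

```text
t 40.7 pos [0.499  0.2194 0.1791] yaw 5.81 F [-3.0792 -0.7692  6.758 ] T [-0.5496  0.7457 -0.1212] w 0.0352 vert -0.9881399877619531
[67.9037 -0.6508 70.68  ]
```

View pics/t53c.png

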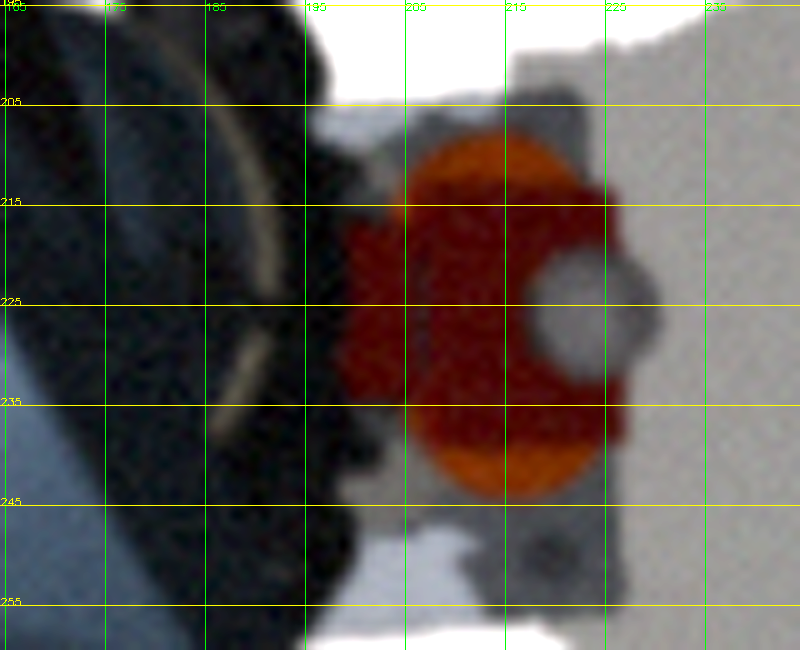

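>>> {"method": "servo_tool", "body": {"motion": [[-1, [-0.02, -0.1, -0.2], 0], [-1, [0, -0.1, -0.15], 0], [-1, [0, 0, 0], 0]]}}

```text
time_s: 41.05
ee_pos: [0.499, 0.2195, 0.1795]
tool_rot: [0.756, 0.043, -0.029, -0.652]
ft_force: [-1.5, -3.4, 2.2]
grip_width: 0.035
```

```bash
python3 - <<'E'
from h import *
s=st()
print(M@(arm.observe()["ee_pos"]-F[0])*1000)
E
```

```text
t 41.05 pos [0.499  0.2195 0.1795] yaw 5.89 F [-1.5299 -3.3933  2.1758] T [-0.8657  0.3142 -0.0114] w 0.035 vert -0.9889050446011579
[68.2952 -0.6732 70.7805]
```

>>> {"method": "servo_tool", "body": {"motion": [[0.3, [0, 0, 0], 0], [0.3, [0, 0, 0], 0], [0.3, [0, 0, 0], 0], [0.3, [0, 0, 1.5], 0], [0.3, [0, 0.3, 3], 0], [0.3, [0, 0.5, 4], 0], [0.3, [0, -1, 4], 0], [0.3, [0, -4, 2], 0], [0.3, [2, -4.5, 0], 0], [0.3, [2, -4.5, 0], 0]]}}

```text
time_s: 42.05
ee_pos: [0.537, 0.0882, 0.3272]
tool_rot: [0.756, 0.045, -0.033, -0.652]
ft_force: [1.6, 0.6, -0.8]
grip_width: 0.0555
```

>>> {"method": "servo_tool", "body": {"motion": [[0.3, [2, -4.5, 0], 0], [0.3, [1, -4.5, 0], 0], [0.3, [0, -2, 0], 0], [0.3, [0, 0, 0], 0]]}}

```text
time_s: 42.45
ee_pos: [0.5691, -0.0311, 0.3263]
tool_rot: [0.756, 0.043, -0.032, -0.652]
ft_force: [-0.1, 1.0, 0.3]
grip_width: 0.0557
```

```bash
python3 - <<'E'
from h import *
s=st(); snap("side","s54");crop("s54","s54c",265,345,175,275,6);snap("top","t54");crop("t54","t54c",165,245,195,260,10)
for q in [(85,0,76.5),(85,18,76.5),(85,-18,76.5),(35,27,76.5),(35,-27,76.5),(35,0,76.5),(85,0,73.5),(85,0,79.5),(-25,18,79.5),(-25,-18,79.5)]:print(q,"top",proj("top",sp(F,*q)),"side",proj("side",sp(F,*q)))
E
```

```text
t 42.45 pos [ 0.5691 -0.0311  0.3263] yaw 6.1 F [-0.1362  1.0045  0.3199] T [ 0.1618  0.0219 -0.0177] w 0.0557 vert -0.9889615975594378
(85, 0, 76.5) top [192.9601 225.7747] side [303.1789 205.0313]
(85, 18, 76.5) top [193.5873 235.2402] side [313.2537 204.6874]
(85, -18, 76.5) top [192.3349 216.3379] side [293.0998 205.3754]
(35, 27, 76.5) top [209.5357 239.6596] side [316.6195 219.2723]
(35, -27, 76.5) top [207.6684 212.5052] side [288.0011 220.2582]
(35, 0, 76.5) top [208.6    226.0528] side [302.3146 219.7651]
(85, 0, 73.5) top [191.6953 225.9276] side [303.2832 206.4315]
(85, 0, 79.5) top [194.2285 225.6214] side [303.0751 203.6372]
(-25, 18, 79.5) top [227.5213 234.8549] side [310.2494 233.8845]
(-25, -18, 79.5) top [226.2843 217.6047] side [292.353  234.5064]
```

View pics/s54c.png

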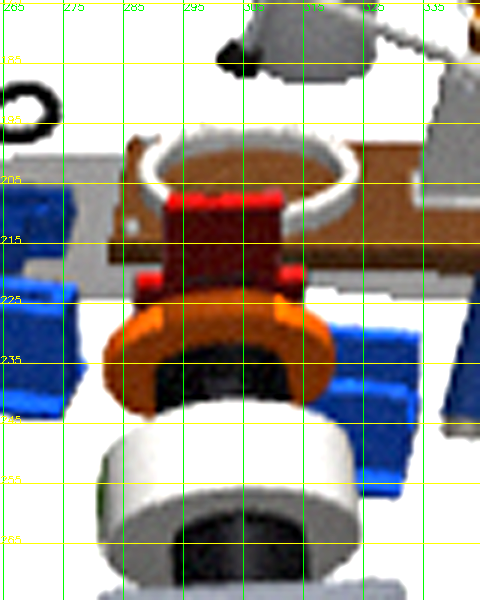

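View pics/t54c.png

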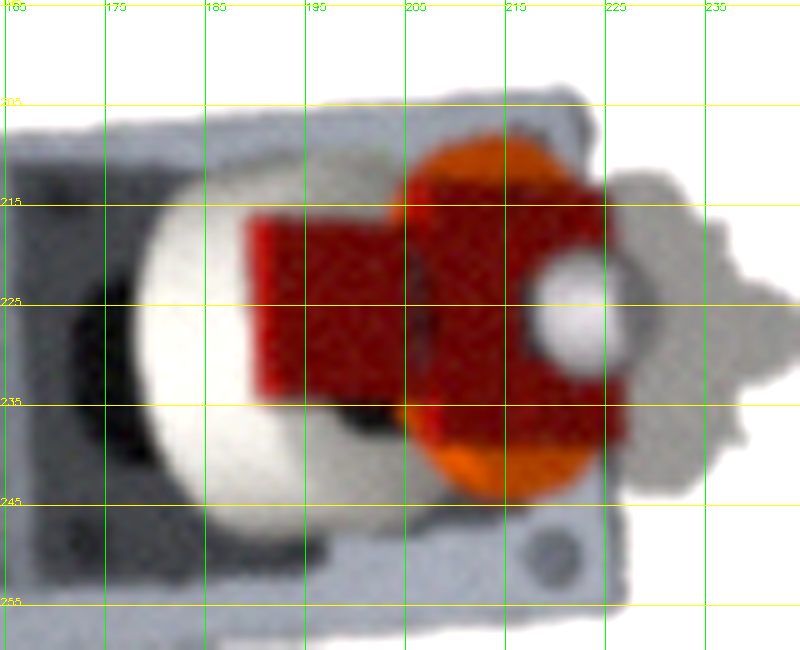

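```bash
python3 - <<'E'
from h import *
a=cv2.imread("pics/top0.png").astype(int);b=cv2.imread("pics/t54.png").astype(int)
for n,(x0,x1,y0,y1) in {"stamp":(280,312,100,132),"pen":(212,252,275,340)}.items():
    for im in(a,b):
        c=im[y0:y1,x0:x1]; m=(c[:,:,2]-c[:,:,1]>60); ys,xs=np.nonzero(m); print(n,xs.mean()+x0,ys.mean()+y0,m.sum())
s=arm.observe();print(s["time_s"],s["ft_force"])
print(arm.sign_off())
E
```

```text
stamp 295.8165680473373 114.28402366863905 169
stamp nan nan 0
pen 224.3978494623656 326.2903225806452 93
pen 224.24761904761905 326.2190476190476 105
42.55 [ 0.1142  0.4323 -0.8146]
the job is handed in; nothing more can be done
None<stdin>:5: RuntimeWarning: Mean of empty slice.
  ret = ret.dtype.type(ret / rcount)
```

```bash
python3 - <<'E'
import cv2,numpy as np
for f in("side0","s54"):
    im=cv2.imread(f"pics/{f}.png").astype(int)[205:248,188:212]; m=im[:,:,2]-im[:,:,1]>60; ys,xs=np.nonzero(m); print(f,xs.mean()+188,ys.mean()+205,m.sum())
for f in("t48",):
    im=cv2.imread(f"pics/{f}.png").astype(int)[100:132,280:312]; m=im[:,:,2]-im[:,:,1]>60; ys,xs=np.nonzero(m); print(f,xs.mean()+280,ys.mean()+100)
E
```

```text
side0 198.9655172413793 217.7655172413793 145
s54 198.9655172413793 217.7655172413793 145
t48 295.9726775956284 114.37158469945355
```

The label roll, collar and lock plate are all on the spindle and let go, and I handed the job in at 42.6 s of the 67 s limit. `arm.sign_off()` gives no verdict, so what follows rests on my own last pictures.

**How each part went on**
- **Tilt:** The tool can only turn about the vertical. I tilted each part about 20 to 30° in the grip by dragging its lower edge against a rack, then slid it on along the spindle.
- **Collar:** It was left cocked after release, with the flange top about 8 mm out. A 40 N push on the lower flange did not move it. A push on the flange top squared it.
- **Tool lean:** The jaws had drifted out of level, so I levelled them by pressing the fingertips against the empty roll rack. The highest reading was about 58 N at the wrist (limit 120 N).

**Last checks, both cameras**
- **Roll:** Its edges match a roll touching the shoulder to about 1 mm (centre near 15–16 mm).
- **Collar:** Its edges match the home position, with the flange centre near 65 mm and the hub against the roll.
- **Lock plate:** It is fully down, with its centre about 30 mm above the axis and the saddle at about 75 mm. It leans about 0.07 rad against the flange (limit 0.25).
- **Bystanders:** Stamp and pen are where they were at the start. In the last top view the stamp was out of sight (presumably behind the arm), so my first check of it came back empty. The last side view and an earlier top view both show it unmoved.

Once the plate was tilted in the grip, the position from the robot's own readings and the position from the cameras differed by about 6 mm along the spindle. I followed the cameras.

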